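# Load the autosampler: latch in the vial trays, stand the solvent bottles, start

## Robot

A 7-joint arm with a two-finger parallel gripper is mounted at the origin on the work surface. World frame = base frame: x ahead of the robot, y to its left, z up, the work surface at z = 0. Lengths are in m, angles in rad, forces in N, time in s.
With the tool pointing down it reaches from about 0.425 to 0.875 m from the base axis. Payload 4.7 kg.
Tool frame: the origin (TCP) lies between the finger pads; the fingertips stand 14 mm ahead of it and the grasp point (between the pads) lies 5 mm behind it; y points along the fingers, z is the direction in which the jaws open and shut, and the axes are right-handed (so a half turn about y gives the same grasp; the last joint's range is limited). The gripper opens to 87 mm and grips with 3 to 60 N. Pads are 19 mm wide; open, the fingers measure 117 mm over their backs; the gripper's body (75 mm by 190 mm) begins 51 mm behind the grasp point.
Start: joints at [-1.139, 0.321, -0.07, 1.45, 0.023, 1.371, -0.057], TCP at [0.264, 0.594, 0.237] pointing down, gripper open.
Joint ranges: [-2.86, 2.86], [-0.3, 2.09], [-1.38, 1.24], [0.06, 2.45], [-1.56, 4.7], [0.09, 2.05], [-2.69, 2.69]. Speed limits (rad/s): [2.57, 2.57, 3.14, 3.14, 3.14, 3.14, 3.14].

## Interface

Orientations are given as a rotation vector (axis times angle).
In Python, from rig import manip, imaging, workorder gives the robot as it stands.
- The arm moves only by the tool drive_tool, never from a script. Its argument "deltas" is a list of rows, each a list of 5 numbers: the closure, from 0 (fully open) to 1 (shut), then the shift along the tool's x, y, z in cm, then the turn about the tool's y in rad. In form: [[fingers, dx, dy, dz, twist], ...]. A call has 1 to 8 rows; each row shifts and turns the pose as measured when the row begins, along the tool's axes as they then stand; what a row does not reach is not made up. A row lasts 1/10 s, in which the tool goes at most 50 mm and 8.59 degrees, less where a joint would pass 70% of its speed; a pose out of reach is approached as far as the arm can. A call is refused whole if a number of a shift passes 5 or a number of a turn 0.15, either way. A call with a gripper value outside its range is refused whole. The fingers move at their own pace and stop on an object; "grip_force" is the grip in N (left out, the last holds). Time passes only in rows, so rows that do not move let the fingers close. It gives the time, the measured TCP pose, the force and the opening at its end, in the units of the state.
- manip.sense(): the state, without advancing time (a new reading comes with each control period).
- imaging.read_camera(name): name is "scene" or "top"; returns (picture, depth): 384x512x3 uint8, red, green, blue; 384x512 float32, m along the optical axis (not along the pixel's ray), 0 where there is no reading.
- imaging.camera_model(name): a dict with "K" (3x3 intrinsics, pixels), "pose" (4x4, takes a point from camera to world coordinates). Camera axes: x right, y down, z forward; pixel columns grow to the right and rows downward; lengths in m; the calibration is good to about 2 mm. A picture is of the moment at which its call begins. camera_model takes no time and is no camera call.
- workorder.hand_in(): hands the job in, once; it reports no verdict.
The state is a dict: "time": time; "joint_pos": joint angles; "qd": joint speeds; "tau": joint torques, N m; "ee_pos": TCP position; "tcp_rot": TCP orientation; "ft_force": force on the tool from outside, world axes, zero at the start; "torque": the same for the moment, N m; "width": opening from 0.0 (shut) to 1.0 (fully open).
Only numpy, scipy, OpenCV 4.12 (cv2) and the standard library are available. Lean on these libraries where they do the work, as an engineer would, in place of code of your own. Each camera call takes 0.05 s, during which the arm holds its last target.

## Task

Load the sampler: put every loose vial tray into an empty bay of the rack (press the bay's latch tab down so that it snaps open, lower the tray in and press it fully home so that the latch snaps back shut over its end), and stand every solvent bottle upright in a ring of its own in the bottle holder. When all that is loaded, press the start button fully down and let it go. Leave the tray that is already latched in the rack and the other things on the bench where they are, and do not tip a bottle over.

Things in the scene. Friction and masses are not known exactly. Their poses are not given: they have to be found in the camera images.
- tray1_c (a point): Loose vial tray, 0.25 kg: grey block 110 (x) x 52 (y) x 28 mm, eight small vials standing to 38 mm (no load), and a central upright blade handle 14 (x) x 36 (y) mm reaching 80 mm above the underside; grip it across the 14 mm, high up. Same either way round. This point: middle axis, 40 mm above the underside; z up. Starts flat on the bench, on the robot's right; None if absent.
- tray2_c (a point): Loose vial tray, 0.25 kg: grey block 110 (x) x 52 (y) x 28 mm, eight small vials standing to 38 mm (no load), and a central upright blade handle 14 (x) x 36 (y) mm reaching 80 mm above the underside; grip it across the 14 mm, high up. Same either way round. This point: middle axis, 40 mm above the underside; z up. Starts flat on the bench, on the robot's right; None if absent.
- tray3_c (a point): Loose vial tray, 0.25 kg: grey block 110 (x) x 52 (y) x 28 mm, eight small vials standing to 38 mm (no load), and a central upright blade handle 14 (x) x 36 (y) mm reaching 80 mm above the underside; grip it across the 14 mm, high up. Same either way round. This point: middle axis, 40 mm above the underside; z up. Starts flat on the bench, on the robot's right; None if absent.
- old1_c (a point): Tray already latched in the rack (same kind as the loose ones), to be left alone. This point: 40 mm above its underside. None if absent.
- old2_c (a point): Tray already latched in the rack (same kind as the loose ones), to be left alone. This point: 40 mm above its underside. None if absent.
- old3_c (a point): Tray already latched in the rack (same kind as the loose ones), to be left alone. This point: 40 mm above its underside. None if absent.
- old4_c (a point): Tray already latched in the rack (same kind as the loose ones), to be left alone. This point: 40 mm above its underside. None if absent.
- bay1 (a point): Bay 1 of the white rack (four bays side by side in y, 66 mm apart): where a tray's 40 mm point is when the tray is fully home. x: along the tray, away from the robot, to the latch; z up. Inside 58 mm wide (y), about 116 mm long; open above; the walls stand 12 mm above the deck, the deck 14 mm above the bench.
- bay2 (a point): Bay 2 of the white rack (four bays side by side in y, 66 mm apart): where a tray's 40 mm point is when the tray is fully home. x: along the tray, away from the robot, to the latch; z up. Inside 58 mm wide (y), about 116 mm long; open above; the walls stand 12 mm above the deck, the deck 14 mm above the bench.
- bay3 (a point): Bay 3 of the white rack (four bays side by side in y, 66 mm apart): where a tray's 40 mm point is when the tray is fully home. x: along the tray, away from the robot, to the latch; z up. Inside 58 mm wide (y), about 116 mm long; open above; the walls stand 12 mm above the deck, the deck 14 mm above the bench.
- bay4 (a point): Bay 4 of the white rack (four bays side by side in y, 66 mm apart): where a tray's 40 mm point is when the tray is fully home. x: along the tray, away from the robot, to the latch; z up. Inside 58 mm wide (y), about 116 mm long; open above; the walls stand 12 mm above the deck, the deck 14 mm above the bench.
- latch1 (a joint): Steel latch at the far (+x) end of bay 1, 0 = shut, 0.4 rad = open. Over-centre: it snaps to either end, tipping at 0.2, and stays there. All start shut. Shut, its hook overhangs a home tray's end by 5 mm and blocks an empty bay. All four latches are alike; more at latches 2 and 3.
- latch2 (a joint): Latch of bay 2, as latch 1. To open: press its flat tab straight down (about 4 N; sinks 17 mm, then meets a stop; stays open). Shut, the press point on the tab's top is 106 mm along the bay's +x from the bay point, 26 mm below it (28 mm above the bench); the tab is 26 mm wide (y) and ends 12 mm further out. The hook piece, 52 mm high, swings out to 23 mm short of the press point.
- latch3 (a joint): Latch of bay 3, as latch 1. Open, its toe stands 6 mm above the deck inside the bay's far end. A tray lowered in meets the toe; pressing the tray down (about 6 N at that end, more than its own weight may give) tips the latch and the hook snaps back over the tray's end.
- latch4 (a joint): Latch of bay 4, as latch 1: 0 = shut, 0.4 rad = open. See latches 1 to 3.
- bottle1_c (a point): Amber solvent bottle with a label, 56 mm diameter, 120 mm high, 0.25 kg: straight up to 78 mm, then a narrow neck and a white screw cap, 34 mm diameter, which takes the top 26 mm and is easily gripped from above. Starts standing on the bench, on the robot's left. This point: on its axis half-way up (60 mm), z up. None if absent.
- bottle2_c (a point): Amber solvent bottle with a label, 56 mm diameter, 120 mm high, 0.25 kg: straight up to 78 mm, then a narrow neck and a white screw cap, 34 mm diameter, which takes the top 26 mm and is easily gripped from above. Starts standing on the bench, on the robot's left. This point: on its axis half-way up (60 mm), z up. None if absent.
- bottle3_c (a point): Amber solvent bottle with a label, 56 mm diameter, 120 mm high, 0.25 kg: straight up to 78 mm, then a narrow neck and a white screw cap, 34 mm diameter, which takes the top 26 mm and is easily gripped from above. Starts standing on the bench, on the robot's left. This point: on its axis half-way up (60 mm), z up. None if absent.
- seat2 (a point): Middle place of the bottle holder (fixed white plate 250 x 76 x 8 mm, three black rings in a row): where a bottle's half-way point is when it stands in the middle ring; the other two are 82 mm to either side along this point's x axis. Each ring is 64 mm inside, 72 mm outside, 26 mm high above the plate.
- start (a joint): Travel of the round white start button: 0 = up, 0.006 m = fully down (5 N); springs back.
- start_top (a point): Centre of the top face of the start button (32 mm diameter) on a low grey box in front of the rack; pressed straight down.
- beaker_c (a point): Bystander: glass beaker, 70 mm wide, 85 mm high; this point at mid-height.
- tipbox_c (a point): Bystander: white box with clear lid, 85 x 120 x 62 mm; this point at mid-height.
- spanner_grip (a point): Bystander: steel spanner, 170 mm long, flat on the bench; this point in its handle.

How it is judged:
By the outcome, as a careful person would: the job done as asked, in the order asked, and still so for the second after the job is handed in, with the robot touching nothing.
Of old1, old2, old3, old4 only 1 to 1 are there at a start; the rules pass over those that are not, and their reading is None.
Of tray1, tray2, tray3 only 2 to 3 are there at a start; the rules pass over those that are not, and their reading is None.
Of bottle1, bottle2, bottle3 only 2 to 3 are there at a start; the rules pass over those that are not, and their reading is None.
At some moment in a run one of tray1, tray2, tray3 may be knocked a few centimetres aside while the robot is not near it.
It also fails if it takes over 210 s, if anything falls off the work surface, if the arm or the gripper's body presses on something with over 40 N, if the wrist force passes 120 N, or if a joint passes its speed limit or range.

## Working session

There is one attempt and no reset: what is moved stays moved. The work goes in short steps, Python scripts to look and compute and a tool call to move; the robot and the scene stay as the last step left them, time stands still between calls to the robot, and variables do not carry over. Pictures are saved under pics/ and viewed, and the job is handed in when it is done.

Besides the shell and the picture viewer there is one more tool, called after "Call:" as name([rows], argument=value, ...), one row to a line, values as JSON. drive_tool: Moves the arm, as the interface text tells. Its arguments: {"type":"object","properties":{"deltas":{"type":"array","items":{"type":"array","items":{"type":"number"}}},"grip_force":{"type":"number"}},"required":["deltas"]}

```bash
mkdir -p pics; ls; python3 - <<'E'
from rig import manip, imaging
import cv2, numpy as np
s=manip.sense()
for k,v in s.items(): print(k,v)
for n in("scene","top"):
    p,d=imaging.read_camera(n); np.savez(f"pics/{n}0.npz",p=p,d=d)
    cv2.imwrite(f"pics/{n}0.png",p[:,:,::-1])
    m=imaging.camera_model(n); print(n,np.round(m["K"],1),np.round(m["pose"],3))
E
```

```text
pics
time 0.0
joint_pos [-1.13888619  0.32185353 -0.07010605  1.45170259  0.02260875  1.3707848
 -0.05690761]
qd [ 0.00049841 -0.0001227  -0.00109487  0.00024321 -0.00134167  0.00050505
  0.00043408]
tau [-9.27475921e-04 -4.91292536e+01 -4.04242063e-01 -3.12533355e+01
 -6.38842466e-02  4.37780970e-02  1.87175183e-04]
ee_pos [0.26356143 0.59358035 0.23542798]
tcp_rot [-1.54778742  0.32800975 -0.32752358]
ft_force [-0.63129921 -0.38425052  0.30377828]
torque [-0.04463504 -0.00138968 -0.00243498]
width 0.9980744481593069
scene [[380.    0.  260.9]
 [  0.  380.  194.6]
 [  0.    0.    1. ]] [[-0.262  0.723 -0.639  1.161]
 [ 0.965  0.196 -0.174  0.188]
 [-0.    -0.663 -0.749  0.824]
 [ 0.     0.     0.     1.   ]]
top [[490.5   0.  260.9]
 [  0.  490.5 175.3]
 [  0.    0.    1. ]] [[-1.000e-03 -9.900e-01  1.420e-01  3.310e-01]
 [-1.000e+00 -0.000e+00 -1.000e-02  1.000e-02]
 [ 1.000e-02 -1.420e-01 -9.900e-01  1.569e+00]
 [ 0.000e+00  0.000e+00  0.000e+00  1.000e+00]]
```

View pics/scene0.png

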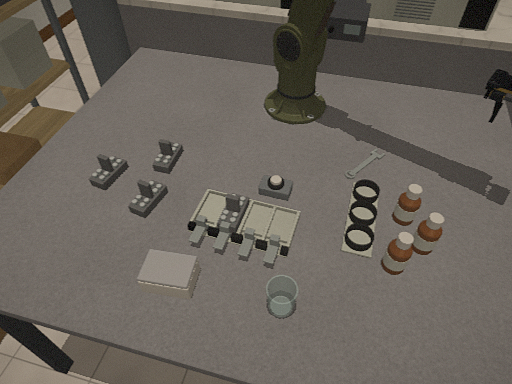

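View pics/top0.png

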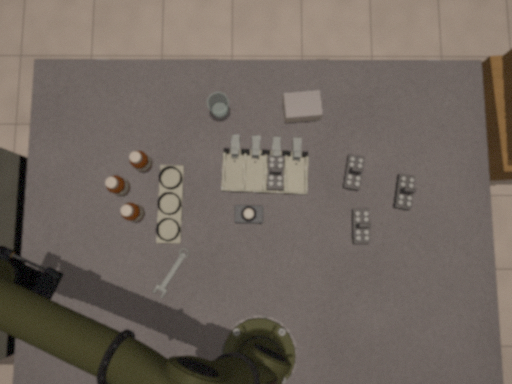

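The pictures show three loose trays at top-camera px (355,172), (404,192) and (361,226). The rack spans about (222–308, 150–193), with the old tray at (276,172). The holder rings are at (171,178), (169,203) and (168,230), the bottle caps at (136,158), (112,184) and (127,211), and the button at (249,214).

```bash
cat > h.py <<'E'
import numpy as np, cv2
from rig import manip, imaging
from scipy.spatial.transform import Rotation as R
def grab(n,tag):
    p,d=imaging.read_camera(n); np.savez(f"pics/{n}{tag}.npz",p=p,d=d); return p,d
def load(n,tag):
    z=np.load(f"pics/{n}{tag}.npz"); return z['p'],z['d']
def onplane(n,uv,z):
    m=imaging.camera_model(n);K=np.array(m["K"]);T=np.array(m["pose"])
    uv=np.atleast_2d(np.asarray(uv,float)); r=np.c_[(uv-K[:2,2])/[K[0,0],K[1,1]],np.ones(len(uv))]@T[:3,:3].T
    o=T[:3,3]; return o+r*((z-o[2])/r[:,2])[:,None]
def cloud(n,d):
    m=imaging.camera_model(n);K=np.array(m["K"]);T=np.array(m["pose"])
    v,u=np.mgrid[:d.shape[0],:d.shape[1]]
    P=np.stack([(u-K[0,2])/K[0,0]*d,(v-K[1,2])/K[1,1]*d,d],-1)@T[:3,:3].T+T[:3,3]
    P[d==0]=np.nan; return P
def proj(n,X):
    m=imaging.camera_model(n);K=np.array(m["K"]);T=np.array(m["pose"])
    c=(np.atleast_2d(X)-T[:3,3])@T[:3,:3]; q=c@K.T; return q[:,:2]/q[:,2:]
def crop(p,x0,x1,y0,y1,k,name):
    cv2.imwrite(f"pics/{name}.png",cv2.resize(p[y0:y1,x0:x1,::-1],None,fx=k,fy=k,interpolation=cv2.INTER_CUBIC))
def st():
    s=manip.sense(); M=R.from_rotvec(s["tcp_rot"]).as_matrix()
    print("t",round(s["time"],2),"pos",np.round(s["ee_pos"],4),"x",np.round(M[:,0],3),"y",np.round(M[:,1],3),"z",np.round(M[:,2],3),"F",np.round(s["ft_force"],1),"w",round(s["width"],3),"q",np.round(s["joint_pos"],2)); return s,M
E
python3 - <<'E'
from h import *
st()
p,d=load("top",0)
crop(p,90,320,140,250,3,"tA"); crop(p,330,430,140,260,5,"tB")
p2,d2=load("scene",0)
crop(p2,180,310,165,275,6,"sA"); 
for n,dd in(("top",d),("scene",d2)):
    P=cloud(n,dd); z=P[...,2]
    print(n,"bench z",np.nanmedian(z[np.abs(z)<.02]))
P=cloud("top",d)
z=P[...,2]
im=np.uint8(np.clip(np.nan_to_num(z)/0.14,0,1)*255); im=cv2.applyColorMap(im,cv2.COLORMAP_JET)
cv2.imwrite("pics/tz.png",cv2.resize(im[130:260,90:430],None,fx=2.3,fy=2.3,interpolation=cv2.INTER_NEAREST))
E
```

```text
t 0.1 pos [0.2636 0.5936 0.2356] x [ 0.914 -0.406  0.   ] y [-0.001 -0.002 -1.   ] z [ 0.406  0.914 -0.002] F [-0.7  1.  -1.7] w 1.001 q [-1.14  0.32 -0.07  1.45  0.02  1.37 -0.06]
top bench z -0.0001507526158401884
scene bench z -0.00022784482168125564
```

View pics/tA.png

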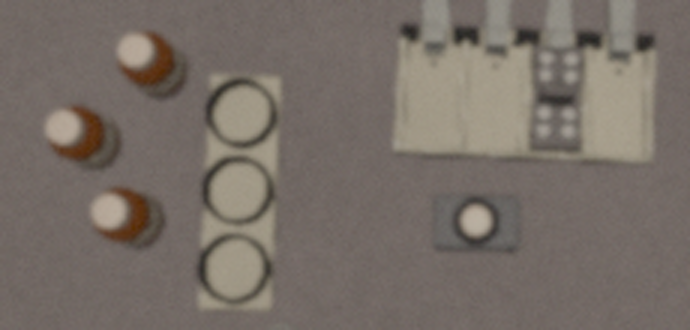

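View pics/tB.png

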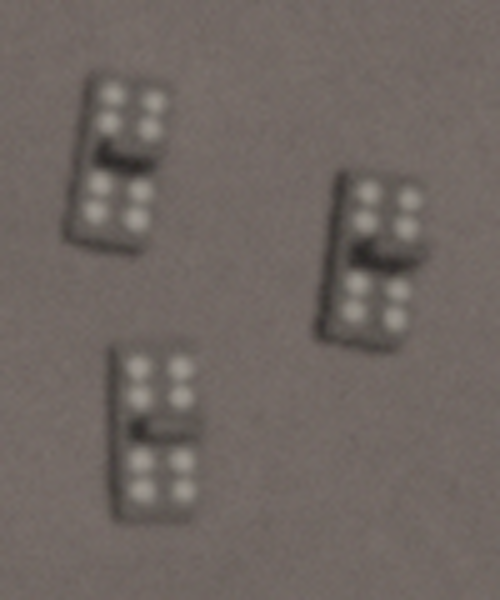

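View pics/sA.png

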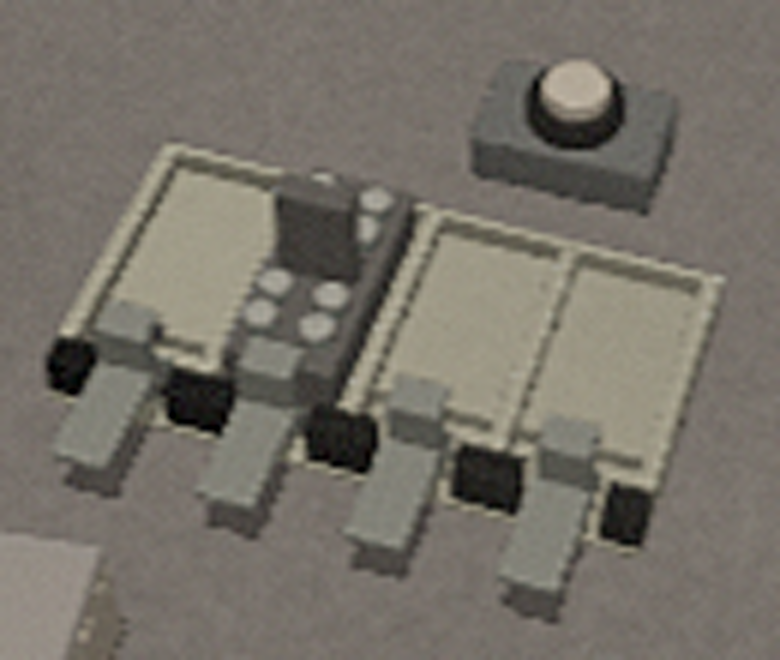

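View pics/tz.png

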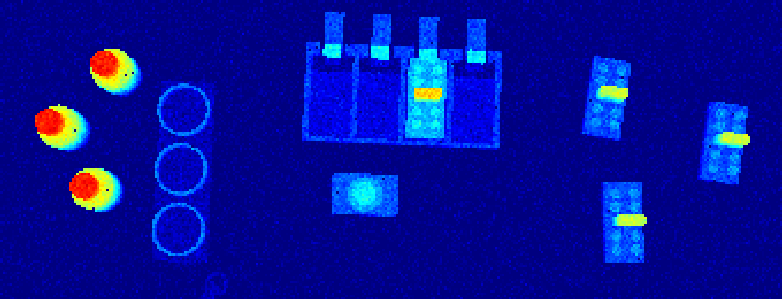

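```bash
cat > meas.py <<'E'
from h import *
def both(tag):
    return {n:cloud(n,load(n,tag)[1]) for n in("top","scene")}
def sel(P,c,r,z0,z1):
    q=P.reshape(-1,3); q=q[~np.isnan(q[:,0])]
    m=(np.hypot(*(q[:,:2]-c).T)<r)&(q[:,2]>z0)&(q[:,2]<z1); return q[m]
def rect(q):
    (c,s,a)=cv2.minAreaRect((q[:,:2]*1000).astype(np.float32))
    if s[0]<s[1]: a-=90; s=s[::-1]     # long side direction
    a=(a+90)%180-90
    return np.round(c,1),np.round(s,1),round(a,1)
def mids(q):
    return np.round((q[:,:2].min(0)+q[:,:2].max(0))/2*1000,1)
def tray(C,c):
    for n in C:
        b=sel(C[n],c,.085,.018,.045); h=sel(C[n],c,.085,.076,.084)
        print(n,"block",rect(b),len(b),"handle top",rect(h) if len(h)>3 else None,np.round(h.mean(0)*1000,1),len(h))
def cap(C,c):
    for n in C:
        h=sel(C[n],c,.05,.114,.126)
        (x,r)=cv2.minEnclosingCircle((h[:,:2]*1000).astype(np.float32))
        print(n,"cap mean",np.round(h.mean(0)*1000,1),"circ",np.round(x,1),round(r,1),len(h))
E
python3 - <<'E'
from meas import *
C=both(0)
px=dict(t1=(355,172),t2=(404,192),t3=(361,226),old=(276,172))
for k,v in px.items():
    c=onplane("top",v,.03)[0,:2]; print(k,np.round(c,3)); tray(C,c)
for v in((136,158),(112,184),(127,211)):
    c=onplane("top",v,.12)[0,:2]; print("b",np.round(c,3)); cap(C,c)
for v in((171,178),(169,203),(168,230)):
    c=onplane("top",v,.034)[0,:2]; print("ring",np.round(c,3))
    for n in C:
        h=sel(C[n],c,.046,.024,.04); 
        A=np.c_[2*h[:,:2],np.ones(len(h))]; s=np.linalg.lstsq(A,(h[:,:2]**2).sum(1),rcond=None)[0]
        x,r=cv2.minEnclosingCircle((h[:,:2]*1000).astype(np.float32))
        print(n,np.round(s[:2]*1000,1),round(1000*np.sqrt(s[2]+s[0]**2+s[1]**2),1),np.round(x,1),round(r,1),len(h))
c=onplane("top",(265,172),.02)[0,:2]; print("rack",c)
for n in C:
    h=sel(C[n],c,.2,.018,.032); h=h[h[:,0]<c[0]+.062]; h=h[h[:,0]>c[0]-.08]; print(n,rect(h),np.round(h.min(0),3),np.round(h.max(0),3))
c=onplane("top",(249,214),.03)[0,:2]; print("button",c)
for n in C:
    h=sel(C[n],c,.04,.0,.1); zz=h[:,2]; print(n,np.histogram(zz,bins=np.arange(0,.07,.004)))
E
```

```text
t1 [ 0.562 -0.306]
top block (array([ 563.7, -301.1]), array([111.9,  52.4]), -9.8) 493 handle top (array([ 563.7, -300.1]), array([35.4, 14.3]), 76.7) [ 563.3 -300.9   79.8] 41
scene block (array([ 567.2, -303. ]), array([110.8,  53.6]), -10.4) 568 handle top (array([ 566.5, -303.9]), array([35.5, 14.5]), 77.7) [ 567.8 -303.1   79.7] 49
t2 [ 0.498 -0.459]
top block (array([ 500.6, -460.5]), array([110.5,  54.2]), -8.4) 510 handle top (array([ 500. , -460.7]), array([34.9, 12.8]), 81.2) [ 500.3 -460.5   80. ] 38
scene block (array([ 504.7, -463. ]), array([111.8,  54.9]), -9.9) 507 handle top (array([ 504.6, -464.1]), array([35. , 13.7]), 76.2) [ 504.7 -463.9   79.3] 44
t3 [ 0.391 -0.32 ]
top block (array([ 391.6, -318.7]), array([106.4,  54.3]), -0.1) 532 handle top (array([ 392.1, -319.6]), array([34. , 12.3]), 89.9) [ 391.6 -317.5   79.4] 47
scene block (array([ 395.6, -320.4]), array([115.7,  53. ]), -1.0) 403 handle top (array([ 397.1, -321.6]), array([35.4, 14.4]), 81.6) [ 396.3 -321.5   79.2] 43
old [ 0.562 -0.054]
top block (array([571.5, -55.2]), array([167. , 149.1]), 87.5)
[... 991 characters left out ...]
rray([564.2, -17.2]), array([272.4, 131.7]), 87.7) [ 0.493 -0.155  0.018] [0.626 0.12  0.032]
scene (array([564.5, -19.6]), array([272.8, 129.6]), 87.9) [ 0.496 -0.158  0.018] [0.626 0.119 0.032]
button [0.42892383 0.03110101]
top (array([26, 11,  3,  3,  1, 14, 64, 99, 51, 41, 60, 20, 33, 27,  8,  0,  0]), array([0.   , 0.004, 0.008, 0.012, 0.016, 0.02 , 0.024, 0.028, 0.032,
       0.036, 0.04 , 0.044, 0.048, 0.052, 0.056, 0.06 , 0.064, 0.068]))
scene (array([ 22,  17,  14,  18,  13,  17,  44, 141,  26,  26,  67,  14,  47,
        27,   0,   0,   0]), array([0.   , 0.004, 0.008, 0.012, 0.016, 0.02 , 0.024, 0.028, 0.032,
       0.036, 0.04 , 0.044, 0.048, 0.052, 0.056, 0.06 , 0.064, 0.068]))
```

```bash
cat >> meas.py <<'E'
def ring(C,c,z0=.028,z1=.039):
    out=[]
    for n in C:
        x=np.array(c)
        for i in range(6):
            h=sel(C[n],x,.041 if i else .044,z0,z1); h=h[np.hypot(*(h[:,:2]-x).T)>.027]
            A=np.c_[2*h[:,:2],np.ones(len(h))]; s=np.linalg.lstsq(A,(h[:,:2]**2).sum(1),rcond=None)[0]; x=s[:2]
        print(n,np.round(x*1000,1),"r",round(1000*np.sqrt(s[2]+s@[s[0],s[1],0]),1),len(h)); out.append(x)
    print("   mean",np.round(np.mean(out,0)*1000,1)); return np.mean(out,0)
E
python3 - <<'E'
from meas import *
C=both(0)
for c in ((.545,.282),(.464,.284),(.384,.286)): ring(C,c)
# plate by colour+depth
for n in C:
    p,d=load(n,0); P=C[n]; hsv=cv2.cvtColor(p,cv2.COLOR_RGB2HSV)
    x,y,z=P[...,0],P[...,1],P[...,2]
    m=(abs(x-.464)<.16)&(abs(y-.284)<.07)&(z<.016)&(p.min(-1)>115)
    cs,_=cv2.findContours(cv2.morphologyEx(np.uint8(m),cv2.MORPH_CLOSE,np.ones((9,9))),cv2.RETR_EXTERNAL,cv2.CHAIN_APPROX_NONE)
    k=max(cs,key=cv2.contourArea)[:,0]; q=onplane(n,k,.008); print("plate",n,rect(q))
c=(.429,.031)
for n in C:
    h=sel(C[n],c,.04,.046,.07); x,r=cv2.minEnclosingCircle((h[:,:2]*1000).astype(np.float32)); print("btn",n,np.round(h.mean(0)*1000,1),np.round(x,1),r,np.round(np.percentile(h[:,2],[50,90])*1000,1),len(h))
# latches tabs: from depth points beyond the rack
for n in C:
    q=C[n].reshape(-1,3); q=q[(q[:,0]>.64)&(q[:,0]<.70)&(abs(q[:,1]+.02)<.15)&(q[:,2]>.02)&(q[:,2]<.036)]
    ys=np.sort(q[:,1]); br=np.where(np.diff(ys)>.012)[0]
    e=np.r_[-1,br,len(ys)-1]
    for a,b in zip(e[:-1],e[1:]):
        s=q[(q[:,1]>=ys[a+1])&(q[:,1]<=ys[b])]; print("tab",n,np.round(s.min(0)*1000,1),np.round(s.max(0)*1000,1),len(s))
# beaker/tipbox extents
for v in((218,106),(303,106)):
    c=onplane("top",v,.05)[0,:2]
    for n in C:
        h=sel(C[n],c,.085,.03,.1); print("byst",n,np.round(c,3),np.round(h.min(0),3),np.round(h.max(0),3))
E
```

```text
top [545.6 283.3] r 33.8 94
scene [549.1 280.7] r 33.8 175
   mean [547.4 282. ]
top [463.8 285. ] r 33.7 92
scene [467.2 282.5] r 33.8 158
   mean [465.5 283.7]
top [382.1 286.7] r 33.8 90
scene [385.6 284.3] r 33.9 135
   mean [383.8 285.5]
plate top (array([465.1, 284.1]), array([246.7,  76. ]), -1.2)
plate scene (array([448.9, 281.6]), array([288.8,  91.3]), 3.9)
btn top [428.8  35.   51.6] [427.4  37.5] 18.343929290771484 [51.8 55.9] 82
btn scene [434.5  32.3  51.1] [433.4  32.7] 16.04856300354004 [51.3 53.5] 82
tab top [ 640.3 -132.4   21.2] [ 673.8 -109.3   35.6] 83
tab top [640.  -67.9  20.9] [677.3 -41.9  35. ] 90
tab top [ 6.401e+02 -5.000e-01  2.030e+01] [680.5  25.2  34.2] 101
tab top [640.   63.7  21. ] [683.4  89.7  35.4] 106
tab top [640.3 105.3  23.3] [640.9 114.8  26. ] 4
tab scene [ 640.2 -136.2   22.7] [ 678.2 -109.7   31.3] 133
tab scene [640.1 -70.3  23.4] [681.7 -43.3  31.4] 148
tab scene [640.  -13.8  20.4] [687.6 112.1  31.4] 376
byst top [0.772 0.13 ] [0.738 0.096 0.031] [0.808 0.163 0.091]
byst scene [0.772 0.13 ] [0.743 0.094 0.03 ] [0.811 0.163 0.088]
byst top [ 0.772 -0.141] [ 0.729 -0.2    0.03 ] [ 0.825 -0.075  0.073]
byst scene [ 0.772 -0.141] [ 0.734 -0.201  0.03 ] [ 0.827 -0.077  0.066]
```

Call:
drive_tool([
  [0,2,0,0,-0.14],
  [0,2,0,-1,-0.14],
  [0,3,0,-2,-0.14],
  [0,4,0,-4,0],
  [0,4,0,-4,0],
  [0,3,0,-4,0],
], grip_force=25)

```text
time: 0.7
ee_pos: [0.4267, 0.4387, 0.2305]
tcp_rot: [-1.573, -0.025, 0.039]
ft_force: [2.3, 0.4, 0.2]
width: 1.004
```

```bash
cat > go.py <<'E'
import sys
from h import *
# usage: go.py X Y Z psi_deg (mm)
s,M=st(); t=np.array(list(map(float,sys.argv[1:4])))/1000
dw=t-s["ee_pos"]; psi=np.degrees(np.arctan2(M[1,2],M[0,2]))
print("psi",round(psi,2),"delta tool cm",np.round(M.T@dw*100,2))
if len(sys.argv)>4:
    g=float(sys.argv[4]); tw=(psi-g+180)%360-180; a=np.radians(g)
    N=np.array([[np.sin(a),0,np.cos(a)],[-np.cos(a),0,np.sin(a)],[0,-1,0]])
    print("twist rad",round(np.radians(tw),3),"delta after twist cm",np.round(N.T@dw*100,2))
E
python3 go.py 436.5 392.5 180 90
```

```text
t 0.7 pos [0.4267 0.4387 0.2305] x [ 0.999  0.04  -0.009] y [-0.009 -0.003 -1.   ] z [-0.04   0.999 -0.003] F [2.3 0.4 0.2] w 1.004 q [-0.83  0.25 -0.02  1.55 -0.    1.35  0.77]
psi 92.32 delta tool cm [ 0.84  5.05 -4.64]
twist rad 0.04 delta after twist cm [ 0.98  5.05 -4.62]
```

Call:
drive_tool([
  [0,0.9,2,-4.6,0.04],
  [0,0,3,0,0],
  [0,0,0,0,0],
])

```text
time: 1.0
ee_pos: [0.4446, 0.3841, 0.1801]
tcp_rot: [-1.578, 0.018, -0.009]
ft_force: [-1.5, 0.9, -0.1]
width: 1.0
```

```bash
python3 go.py 436.5 392.5 106 90
```

```text
t 1.0 pos [0.4446 0.3841 0.1801] x [ 1.    -0.017 -0.006] y [-0.006 -0.007 -1.   ] z [ 0.017  1.    -0.007] F [-1.5  0.9 -0.1] w 1.0 q [-0.77  0.23  0.02  1.68 -0.    1.24  0.8 ]
psi 89.01 delta tool cm [-0.79  7.41  0.88]
twist rad -0.017 delta after twist cm [-0.81  7.41  0.84]
```

Call:
drive_tool([
  [0,-0.8,0,0.85,0],
  [0,0,0,0,0],
])

```text
time: 1.2
ee_pos: [0.4358, 0.3943, 0.1812]
tcp_rot: [-1.577, 0.018, -0.008]
ft_force: [-0.7, 0.9, -0.3]
width: 0.999
```

```bash
python3 go.py 436.5 392.5 106 90; python3 - <<'E'
from meas import *
for n in("top","scene"): 
    p,d=grab(n,1); 
C=both(1); crop(load("scene",1)[0],330,460,150,290,5,"s1")
cap(C,(.4365,.3925))
E
```

```text
t 1.2 pos [0.4358 0.3943 0.1812] x [ 1.    -0.017 -0.006] y [-0.006 -0.006 -1.   ] z [ 0.017  1.    -0.006] F [-0.7  0.9 -0.3] w 0.999 q [-0.79  0.23  0.01  1.68 -0.    1.24  0.77]
psi 89.04 delta tool cm [ 0.12  7.52 -0.14]
twist rad -0.017 delta after twist cm [ 0.07  7.52 -0.18]
top cap mean [nan nan nan] circ [0. 0.] 0.0 0
scene cap mean [439.4 391.  118.9] circ [438.3 390.5] 18.3 123meas.py:22: RuntimeWarning: Mean of empty slice.
  print(n,"cap mean",np.round(h.mean(0)*1000,1),"circ",np.round(x,1),round(r,1),len(h))
  ret = um.true_divide(
```

View pics/s1.png

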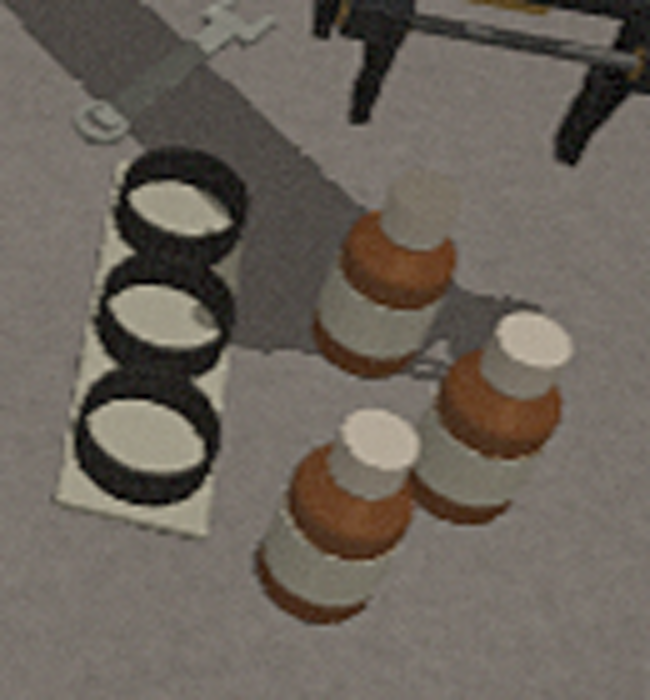

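The scene crop shows the open fingers straddling the cap at crop px (420,205). Now descending onto it.

Call:
drive_tool([
  [0,0.1,3,-0.15,0],
  [0,0,3,0,0],
  [0,0,1,0,0],
  [0,0,0,0,0],
])

```text
time: 1.7
ee_pos: [0.4392, 0.3976, 0.1154]
tcp_rot: [-1.57, 0.006, -0.011]
ft_force: [-0.4, 0.4, -0.0]
width: 1.005
```

```bash
python3 go.py 436.5 392.5 106 90
```

```text
t 1.7 pos [0.4392 0.3976 0.1154] x [ 1.    -0.011  0.003] y [ 0.003  0.001 -1.   ] z [0.011 1.    0.001] F [-0.4  0.4 -0. ] w 1.005 q [-0.79  0.28  0.01  1.75 -0.    1.11  0.78]
psi 89.38 delta tool cm [-0.26  0.94 -0.51]
twist rad -0.011 delta after twist cm [-0.27  0.94 -0.51]
```

Call:
drive_tool([
  [0,-0.25,0.7,-0.5,0],
  [0,0,0.2,0,0],
  [0,0,0,0,0],
])

```text
time: 2.0
ee_pos: [0.4375, 0.3943, 0.1092]
tcp_rot: [-1.567, 0.003, -0.012]
ft_force: [-0.5, 0.1, 0.7]
width: 0.997
```

```bash
python3 go.py 436.5 392.5 106 90
```

```text
t 2.0 pos [0.4375 0.3943 0.1092] x [ 1.    -0.01   0.006] y [ 0.006  0.004 -1.   ] z [0.009 1.    0.004] F [-0.5  0.1  0.7] w 0.997 q [-0.79  0.28  0.01  1.77 -0.    1.09  0.78]
psi 89.46 delta tool cm [-0.1   0.32 -0.18]
twist rad -0.009 delta after twist cm [-0.1   0.32 -0.18]
```

Call:
drive_tool([
  [0,-0.1,0.4,-0.2,0],
  [0.6,0,0,0,0],
  [1,0,0,0,0],
  [1,0,0,0,0],
  [1,0,0,0,0],
  [1,0,0,0,0],
  [1,0,0,0,0],
], grip_force=25)

```text
time: 2.7
ee_pos: [0.4376, 0.3929, 0.1072]
tcp_rot: [-1.564, 0.001, -0.015]
ft_force: [0.4, -0.2, 0.4]
width: 0.542
```

```bash
python3 go.py 383.8 285.5 115 90
```

```text
t 2.7 pos [0.4376 0.3929 0.1072] x [ 1.    -0.01   0.009] y [ 0.009  0.007 -1.   ] z [0.01  1.    0.007] F [ 0.4 -0.2  0.4] w 0.542 q [-0.78  0.28  0.01  1.77 -0.    1.08  0.78]
psi 89.42 delta tool cm [ -5.27  -0.9  -10.79]
twist rad -0.01 delta after twist cm [ -5.38  -0.78 -10.74]
```

Call:
drive_tool([
  [1,0,0,0,0],
  [1,0,0,0,0],
  [1,0,0,0,0],
  [1,0,0,0,0],
])

```text
time: 3.1
ee_pos: [0.4376, 0.3927, 0.1071]
tcp_rot: [-1.564, 0.001, -0.015]
ft_force: [1.0, -0.0, 0.2]
width: 0.383
```

Call:
drive_tool([
  [1,0,-1,0,0],
  [1,0,-3,0,0],
  [1,0,-3,-1,0],
  [1,0,-1,-1,0],
])

```text
time: 3.5
ee_pos: [0.4338, 0.3712, 0.1863]
tcp_rot: [-1.57, 0.004, -0.007]
ft_force: [1.3, -0.1, -2.6]
width: 0.381
```

```bash
python3 go.py 383.8 285.5 115 90
```

```text
t 3.5 pos [0.4338 0.3712 0.1863] x [ 1.    -0.007  0.002] y [ 0.002  0.001 -1.   ] z [0.007 1.    0.001] F [ 1.3 -0.1 -2.6] w 0.381 q [-0.77  0.18  0.02  1.72 -0.    1.23  0.81]
psi 89.57 delta tool cm [-4.95  7.11 -8.61]
twist rad -0.007 delta after twist cm [-5.    7.13 -8.57]
```

Call:
drive_tool([
  [1,-1.5,0,-2.5,0],
  [1,-2,0,-3,0],
  [1,-1,0,-2,0],
  [1,0,0,0,0],
])

```text
time: 3.9
ee_pos: [0.3871, 0.2915, 0.1863]
tcp_rot: [-1.57, 0.005, -0.01]
ft_force: [1.0, -0.6, -2.2]
width: 0.389
```

```bash
python3 go.py 383.8 285.5 115 90
```

```text
t 3.9 pos [0.3871 0.2915 0.1863] x [ 1.    -0.01   0.003] y [ 0.003  0.001 -1.   ] z [0.01  1.    0.001] F [ 1.  -0.6 -2.2] w 0.389 q [-0.73  0.    0.03  1.92  0.    1.22  0.86]
psi 89.44 delta tool cm [-0.35  7.13 -0.61]
twist rad -0.01 delta after twist cm [-0.33  7.13 -0.6 ]
```

Call:
drive_tool([
  [1,-0.4,2,-0.65,0],
  [1,0,0,0,0],
  [1,0,0,0,0],
])

```text
time: 4.2
ee_pos: [0.3832, 0.2849, 0.166]
tcp_rot: [-1.568, 0.005, -0.012]
ft_force: [0.1, 0.7, -2.5]
width: 0.386
```

```bash
python3 go.py 383.8 285.5 115 90; python3 - <<'E'
from meas import *
for n in("top","scene"): grab(n,2)
C=both(2); crop(load("scene",2)[0],320,460,140,290,4,"s2")
for n in C:
    q=sel(C[n],(.384,.2855),.06,.14,.20); print(n,len(q),mids(q) if len(q) else 0)
# held bottle body by colour
p,d=load("scene",2); hsv=cv2.cvtColor(p,cv2.COLOR_RGB2HSV)
m=(hsv[...,1]>110)&((hsv[...,0]<15)); P=C["scene"]; m&=(np.hypot(P[...,0]-.384,P[...,1]-.2855)<.05)
q=P[m]; print(len(q),np.round(q.min(0),3),np.round(q.max(0),3))
# circle fit r=28 on body points z band
q=q[q[:,2]<np.nanpercentile(q[:,2],60)]
from scipy.optimize import least_squares
r=least_squares(lambda c:np.hypot(q[:,0]-c[0],q[:,1]-c[1])-.028,[.384,.2855]); print("axis scene",r.x*1000, np.std(r.fun)*1000)
E
```

```text
t 4.2 pos [0.3832 0.2849 0.166 ] x [ 1.    -0.011  0.004] y [ 0.004  0.003 -1.   ] z [0.011 1.    0.003] F [ 0.1  0.7 -2.5] w 0.386 q [-0.73  0.    0.03  1.96  0.    1.17  0.86]
psi 89.38 delta tool cm [0.04 5.1  0.04]
twist rad -0.011 delta after twist cm [0.06 5.1  0.06]
top 0 0
scene 426 [385.9 284. ]
344 [0.36  0.239 0.024] [0.42  0.319 0.538]
axis scene [380.28397823 283.31955852] 1.7846968558128133
```

View pics/s2.png

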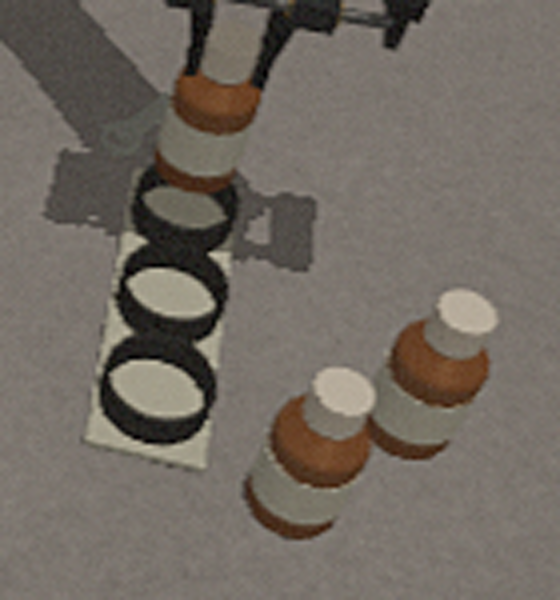

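The crop shows the bottle hanging above the near ring, roughly centred. I'll refine its axis before lowering.

```bash
cat >> meas.py <<'E'
from scipy.optimize import least_squares
def axis(P,c,z0,z1,r=.028):
    q=sel(P,c,.045,z0,z1)
    f=least_squares(lambda c:np.hypot(q[:,0]-c[0],q[:,1]-c[1])-r,c,loss="soft_l1",f_scale=.002)
    print("axis",np.round(f.x*1000,1),"rms",round(np.std(f.fun)*1000,1),len(q)); return f.x
E
python3 - <<'E'
from meas import *
C=both(2); axis(C["scene"],(.383,.285),.065,.13)
C0=both(0); axis(C0["scene"],(.4365,.3925),.008,.07); axis(C0["scene"],(.596,.372),.008,.07); axis(C0["scene"],(.520,.441),.008,.07)
E
```

```text
axis [381.5 283.2] rms 1.1 376
axis [436.6 391.5] rms 1.1 355
axis [597.2 371.5] rms 0.8 379
axis [519.8 440.3] rms 1.0 375
```

Call:
drive_tool([
  [1,0.25,2,0.25,0],
  [1,0,0,0,0],
])

```text
time: 4.5
ee_pos: [0.3868, 0.289, 0.147]
tcp_rot: [-1.567, 0.004, -0.012]
ft_force: [-1.2, -0.6, -2.5]
width: 0.384
```

```bash
python3 go.py 385 287 115 90; python3 - <<'E'
from meas import *
grab("scene",3); p=load("scene",3)[0]; crop(p,330,430,130,230,6,"s3")
axis(cloud("scene",load("scene",3)[1]),(.383,.285),.05,.1)
E
```

```text
t 4.5 pos [0.3868 0.289  0.147 ] x [ 1.    -0.01   0.005] y [ 0.005  0.004 -1.   ] z [0.01  1.    0.004] F [-1.2 -0.6 -2.5] w 0.384 q [-0.73  0.03  0.03  1.98 -0.    1.13  0.86]
psi 89.44 delta tool cm [-0.19  3.19 -0.21]
twist rad -0.01 delta after twist cm [-0.18  3.2  -0.2 ]
axis [385.6 287.5] rms 1.1 280
```

View pics/s3.png

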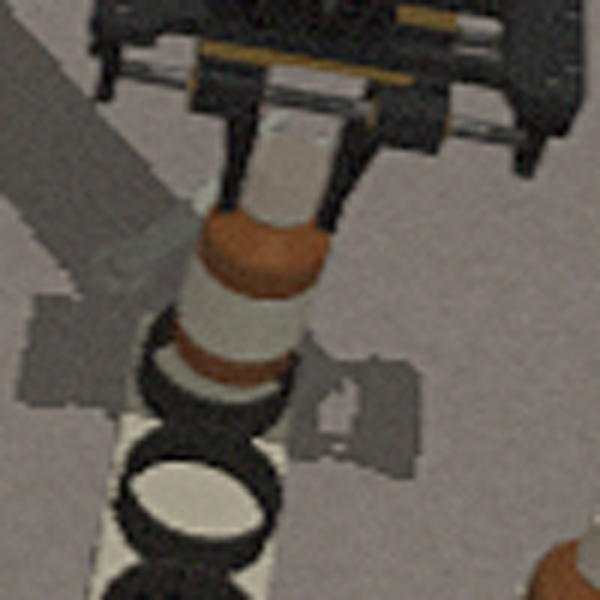

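Call:
drive_tool([
  [1,-0.2,0,-0.2,0],
  [1,0,0,0,0],
  [1,0,1,0,0],
  [1,0,1,0,0],
  [1,0,0,0,0],
])

```text
time: 5.05
ee_pos: [0.3868, 0.2884, 0.1304]
tcp_rot: [-1.563, -0.001, -0.016]
ft_force: [-0.4, -0.5, -2.7]
width: 0.383
```

```bash
python3 go.py 385 287 115 90
```

```text
t 5.05 pos [0.3868 0.2884 0.1304] x [ 1.   -0.01  0.01] y [ 0.01   0.007 -1.   ] z [0.01  1.    0.007] F [-0.4 -0.5 -2.7] w 0.383 q [-0.73  0.04  0.03  2.   -0.    1.09  0.87]
psi 89.45 delta tool cm [-0.2   1.53 -0.15]
twist rad -0.01 delta after twist cm [-0.18  1.54 -0.14]
```

Call:
drive_tool([
  [1,-0.2,0.6,-0.15,0],
  [1,0,0.5,0,0],
  [1,0,0.4,0,0],
  [1,0,0,0,0],
])

```text
time: 5.45
ee_pos: [0.3859, 0.2881, 0.115]
tcp_rot: [-1.561, -0.003, -0.018]
ft_force: [-0.1, -0.9, -0.7]
width: 0.381
```

```bash
python3 go.py 385 287 115 90
```

```text
t 5.45 pos [0.3859 0.2881 0.115 ] x [ 1.    -0.01   0.013] y [ 0.013  0.01  -1.   ] z [0.009 1.    0.01 ] F [-0.1 -0.9 -0.7] w 0.381 q [-0.73  0.05  0.03  2.02 -0.    1.05  0.87]
psi 89.46 delta tool cm [-0.09 -0.   -0.11]
twist rad -0.01 delta after twist cm [-0.09 -0.   -0.11]
```

Call:
drive_tool([
  [0.3,0,0,0,0],
  [0.3,0,0,0,0],
  [0.3,0,0,0,0],
  [0.3,0,0,0,0],
])

```text
time: 5.85
ee_pos: [0.3869, 0.2892, 0.1159]
tcp_rot: [-1.558, -0.004, -0.019]
ft_force: [0.1, 0.1, 0.0]
width: 0.649
```

Call:
drive_tool([
  [0.3,0,-2,0,0],
  [0.3,0,-4,0,0],
  [0.3,2,-2,1,0],
  [0.3,4,0,1.8,0],
  [0.3,5,0,2,0],
  [0.3,4,0,2,0],
  [0.3,1,0,0.5,0],
  [0.3,0,0,0,0],
])

```text
time: 6.65
ee_pos: [0.5467, 0.361, 0.2016]
tcp_rot: [-1.557, -0.007, -0.019]
ft_force: [-0.5, 0.2, -0.3]
width: 0.706
```

```bash
python3 go.py 594.5 373.4 107 90
```

```text
t 6.65 pos [0.5467 0.361  0.2016] x [ 1.    -0.007  0.017] y [ 0.017  0.013 -1.   ] z [0.007 1.    0.013] F [-0.5  0.2 -0.3] w 0.706 q [-0.69  0.33  0.08  1.51 -0.03  1.28  0.96]
psi 89.59 delta tool cm [4.61 9.56 1.15]
twist rad -0.007 delta after twist cm [4.78 9.46 1.24]
```

Call:
drive_tool([
  [0.3,3,2,0.8,0],
  [0.3,1.6,2,0.3,0],
  [0.3,0,0,0,0],
])

```text
time: 6.95
ee_pos: [0.5926, 0.3728, 0.1621]
tcp_rot: [-1.557, -0.008, -0.017]
ft_force: [-0.4, 0.0, -0.3]
width: 0.7
```

```bash
python3 go.py 594.5 373.4 107 90; python3 - <<'E'
from meas import *
for n in("top","scene"): grab(n,4)
C=both(4); crop(load("scene",4)[0],320,460,140,290,4,"s4")
cap(C,(.5965,.372)); cap(C,(.518,.442))
E
```

```text
t 6.95 pos [0.5926 0.3728 0.1621] x [ 1.    -0.006  0.016] y [ 0.016  0.014 -1.   ] z [0.006 1.    0.014] F [-0.4  0.  -0.3] w 0.7 q [-0.66  0.45  0.09  1.43 -0.04  1.24  1.  ]
psi 89.68 delta tool cm [ 0.1   5.51 -0.01]
twist rad -0.006 delta after twist cm [0.19 5.51 0.06]
top cap mean [nan nan nan] circ [0. 0.] 0.0 0
scene cap mean [599.5 371.4 119.2] circ [597.7 370.6] 18.1 159
top cap mean [nan nan nan] circ [0. 0.] 0.0 0
scene cap mean [519.8 432.1 117.1] circ [520.1 439.8] 17.1 10meas.py:22: RuntimeWarning: Mean of empty slice.
  print(n,"cap mean",np.round(h.mean(0)*1000,1),"circ",np.round(x,1),round(r,1),len(h))
  ret = um.true_divide(
```

View pics/s4.png

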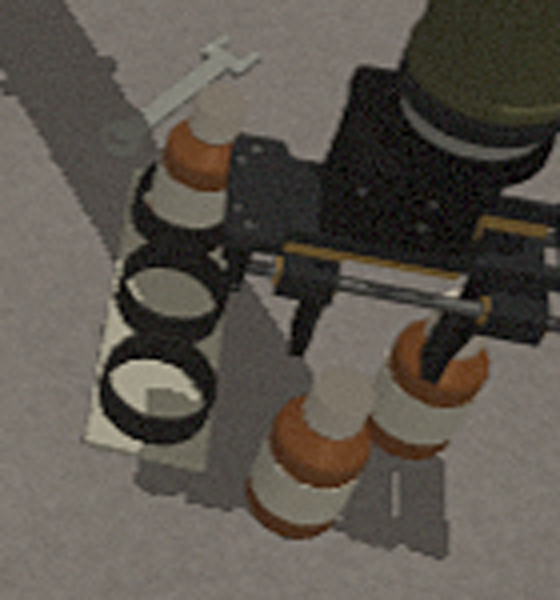

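The crop shows the first bottle standing in the near ring and the gripper over bottle 1's cap at crop px (345,400).

Call:
drive_tool([
  [0.3,0.1,2,0,0],
  [0.3,0,2,0,0],
  [0.3,0,1.2,0,0],
  [0.3,0,0.4,0,0],
  [0.3,0,0,0,0],
])

```text
time: 7.55
ee_pos: [0.5917, 0.3773, 0.1168]
tcp_rot: [-1.547, -0.018, -0.02]
ft_force: [0.1, -0.1, 0.0]
width: 0.698
```

```bash
python3 go.py 594.5 373.4 107 90
```

```text
t 7.55 pos [0.5917 0.3773 0.1168] x [ 1.    -0.002  0.024] y [ 0.024  0.024 -0.999] z [0.001 1.    0.024] F [ 0.1 -0.1  0. ] w 0.698 q [-0.66  0.48  0.08  1.48 -0.05  1.15  1.  ]
psi 89.92 delta tool cm [ 0.25  0.98 -0.41]
twist rad -0.001 delta after twist cm [ 0.28  0.98 -0.39]
```

Call:
drive_tool([
  [0.3,0.3,1.1,-0.45,0],
  [0.3,0,0,0,0],
])

```text
time: 7.75
ee_pos: [0.5956, 0.3733, 0.1073]
tcp_rot: [-1.545, -0.02, -0.022]
ft_force: [-0.1, -0.6, -1.0]
width: 0.699
```

```bash
python3 go.py 594.5 373.4 107 90
```

```text
t 7.75 pos [0.5956 0.3733 0.1073] x [ 1.    -0.001  0.027] y [ 0.027  0.025 -0.999] z [0.001 1.    0.025] F [-0.1 -0.6 -1. ] w 0.699 q [-0.66  0.48  0.08  1.49 -0.05  1.13  1.01]
psi 89.96 delta tool cm [-0.11  0.03  0.01]
twist rad -0.001 delta after twist cm [-0.11  0.03  0.01]
```

Well aligned; closing.

Call:
drive_tool([
  [1,-0.1,0,0,0],
  [1,0,0,0,0],
  [1,0,0,0,0],
  [1,0,0,0,0],
  [1,0,0,0,0],
  [1,0,0,0,0],
  [1,0,0,0,0],
  [1,0,0,0,0],
])

```text
time: 8.55
ee_pos: [0.5955, 0.3733, 0.1086]
tcp_rot: [-1.544, -0.021, -0.023]
ft_force: [0.5, 0.6, 0.5]
width: 0.383
```

Call:
drive_tool([
  [1,0,-1,0,0],
  [1,0,-3,0,0],
  [1,0,-3,-1,0],
  [1,-1,-1,-2,0],
  [1,-1.5,0,-3,0],
  [1,-1,0,-2,0],
  [1,0,0,0,0],
])

```text
time: 9.25
ee_pos: [0.5551, 0.2891, 0.189]
tcp_rot: [-1.546, -0.02, -0.019]
ft_force: [1.0, -1.0, -1.9]
width: 0.384
```

```bash
python3 go.py 547 283.5 115 90
```

```text
t 9.25 pos [0.5551 0.2891 0.189 ] x [1.    0.    0.024] y [ 0.024  0.025 -0.999] z [-0.001  1.     0.025] F [ 1.  -1.  -1.9] w 0.384 q [-0.61  0.27  0.11  1.61 -0.04  1.23  1.08]
psi 90.05 delta tool cm [-0.99  7.36 -0.75]
twist rad 0.001 delta after twist cm [-0.81  7.4  -0.56]
```

Call:
drive_tool([
  [1,-1.0,2,-0.75,0],
  [1,0,1.5,0,0],
  [1,0,0,0,0],
])

```text
time: 9.55
ee_pos: [0.5467, 0.2838, 0.1546]
tcp_rot: [-1.543, -0.022, -0.021]
ft_force: [-0.2, -0.7, -3.0]
width: 0.385
```

```bash
python3 go.py 546.6 283.3 115 90;python3 - <<'E'
from meas import *
grab("scene",5); p=load("scene",5)[0]; crop(p,320,450,140,270,5,"s5")
axis(cloud("scene",load("scene",5)[1]),(.547,.283),.05,.11)
E
```

```text
t 9.55 pos [0.5467 0.2838 0.1546] x [1.    0.    0.027] y [ 0.027  0.028 -0.999] z [-0.001  1.     0.028] F [-0.2 -0.7 -3. ] w 0.385 q [-0.6   0.27  0.1   1.68 -0.04  1.15  1.08]
psi 90.05 delta tool cm [-0.12  3.96 -0.16]
twist rad 0.001 delta after twist cm [-0.01  3.96 -0.05]
axis [548.5 283.1] rms 0.9 360
```

View pics/s5.png

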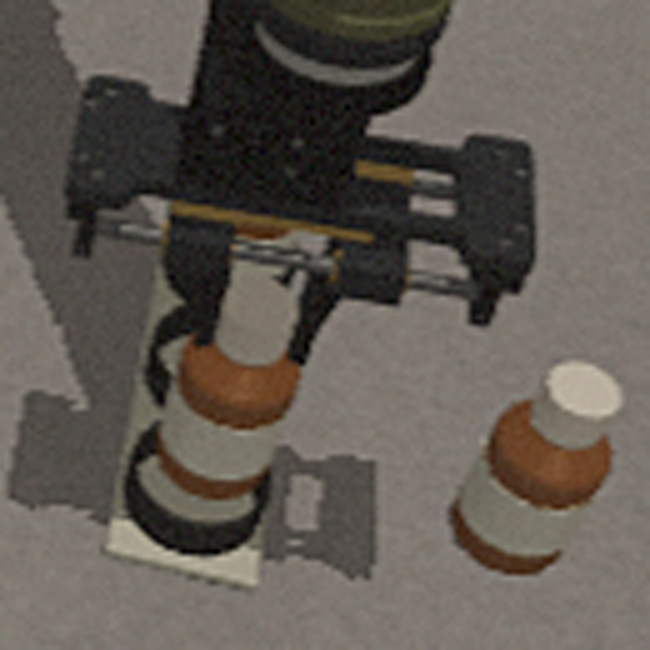

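Call:
drive_tool([
  [1,-0.2,1.2,-0.25,0],
  [1,0,1,-0.05,0],
  [1,0,0,0,0],
])

```text
time: 9.9
ee_pos: [0.5469, 0.2835, 0.1325]
tcp_rot: [-1.541, -0.025, -0.022]
ft_force: [-0.5, 0.1, -3.0]
width: 0.388
```

```bash
python3 go.py 546.2 282.8 116 90
```

```text
t 9.9 pos [0.5469 0.2835 0.1325] x [1.    0.002 0.03 ] y [ 0.03   0.029 -0.999] z [-0.003  1.     0.029] F [-0.5  0.1 -3. ] w 0.388 q [-0.6   0.29  0.1   1.71 -0.05  1.11  1.09]
psi 90.15 delta tool cm [-0.12  1.64 -0.12]
twist rad 0.003 delta after twist cm [-0.07  1.65 -0.07]
```

Call:
drive_tool([
  [1,-0.1,0.8,-0.15,0],
  [1,0,0.6,0,0],
  [1,0,0.3,0,0],
  [1,0,0,0,0],
])

```text
time: 10.3
ee_pos: [0.5486, 0.2832, 0.1168]
tcp_rot: [-1.54, -0.028, -0.025]
ft_force: [-0.4, -0.2, -2.6]
width: 0.38
```

Call:
drive_tool([
  [1,-0.2,0.3,0,0],
  [1,0,0.1,0,0],
  [1,0,0,0,0],
])

```text
time: 10.6
ee_pos: [0.5494, 0.2833, 0.1165]
tcp_rot: [-1.538, -0.033, -0.03]
ft_force: [-0.1, -1.0, -2.7]
width: 0.382
```

```bash
python3 go.py 546.2 282.8 116 90; python3 - <<'E'
from meas import *
grab("scene",6); p=load("scene",6)[0]; crop(p,320,450,140,270,5,"s6")
axis(cloud("scene",load("scene",6)[1]),(.547,.283),.05,.09)
E
```

```text
t 10.6 pos [0.5494 0.2833 0.1165] x [0.999 0.001 0.04 ] y [ 0.04   0.033 -0.999] z [-0.002  0.999  0.033] F [-0.1 -1.  -2.7] w 0.382 q [-0.6   0.3   0.1   1.73 -0.05  1.06  1.09]
psi 90.13 delta tool cm [-0.32  0.03 -0.06]
twist rad 0.002 delta after twist cm [-0.32  0.05 -0.05]
axis [550.5 283.1] rms 1.9 298
```

View pics/s6.png

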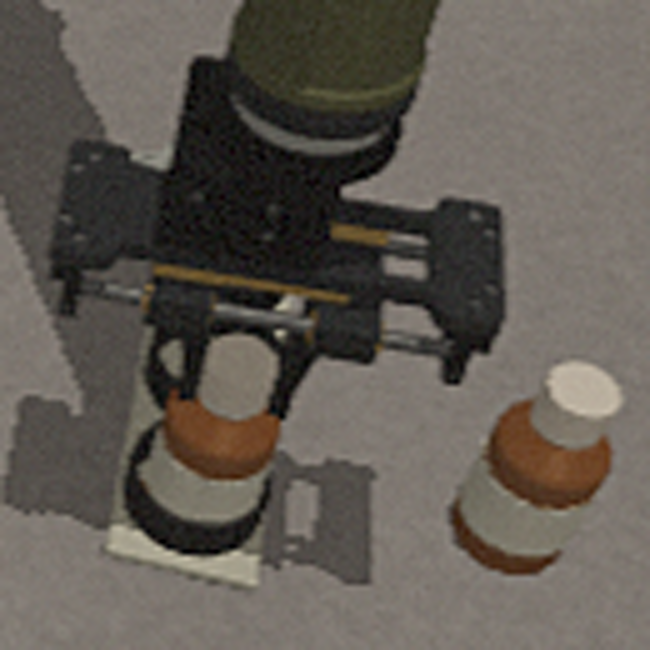

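Call:
drive_tool([
  [0.3,0,0,0,0],
  [0.3,0,0,0,0],
  [0.3,0,0,0,0],
  [0.3,0,0,0,0],
])

```text
time: 11.05
ee_pos: [0.5498, 0.2846, 0.1162]
tcp_rot: [-1.536, -0.034, -0.031]
ft_force: [-0.6, -1.5, 0.8]
width: 0.65
```

Call:
drive_tool([
  [0.3,0,-2,0,0],
  [0.3,0,-4,0,0],
  [0.3,0,-2,1,0],
  [0.3,-0.5,0,3,0],
  [0.3,-1,0,4.5,0],
  [0.3,-0.5,0,4.5,0],
  [0.3,0,0,2,0],
  [0.3,0,0,0,0],
])

```text
time: 11.85
ee_pos: [0.5272, 0.4353, 0.2034]
tcp_rot: [-1.534, -0.031, -0.036]
ft_force: [0.5, -0.2, -0.3]
width: 0.696
```

```bash
python3 go.py 518.4 442.3 107 90; python3 - <<'E'
from meas import *
for n in("top","scene"): grab(n,7)
C=both(7); crop(load("scene",7)[0],320,470,140,270,5,"s7")
for n in C: print(n); axis(C[n],(.5465,.283),.04,.085) if n=="scene" else 0
E
```

```text
t 11.85 pos [0.5272 0.4353 0.2034] x [ 0.999 -0.004  0.043] y [ 0.043  0.036 -0.998] z [0.003 0.999 0.036] F [ 0.5 -0.2 -0.3] w 0.696 q [-0.76  0.36  0.04  1.46 -0.01  1.26  0.85]
psi 89.84 delta tool cm [-1.29  9.62  0.35]
twist rad -0.003 delta after twist cm [-0.88  9.64  0.7 ]
top
scene
axis [550.7 283.2] rms 1.0 279
```

View pics/s7.png

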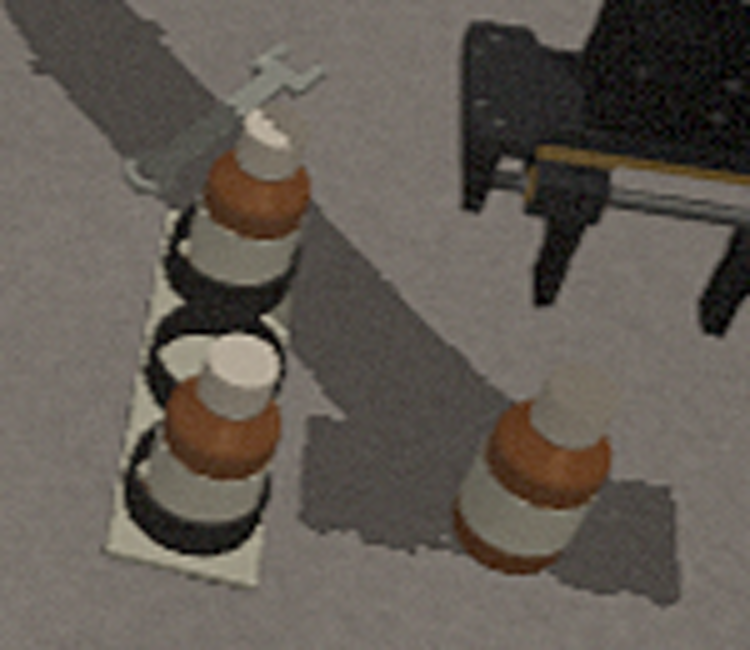

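The crop shows two bottles upright in the near and far rings, and one left at crop px (560,430). The tool has picked up about 3° of tilt from accumulated motion lag. I'll test how it responds to up-moves.

Call:
drive_tool([
  [0.3,0,-1,0,0],
  [0.3,0,-1,0,0],
  [0.3,0,-1,0,0],
  [0.3,0,-1,0,0],
  [0.3,0,-1,0,0],
  [0.3,0,-1,0,0],
  [0.3,0,-1,0,0],
  [0.3,0,-1,0,0],
])

```text
time: 12.75
ee_pos: [0.5283, 0.4203, 0.2911]
tcp_rot: [-1.539, -0.021, -0.049]
ft_force: [0.0, -0.9, 0.5]
width: 0.702
```

```bash
python3 go.py 518.4 442.3 107 90
```

```text
t 12.75 pos [0.5283 0.4203 0.2911] x [ 0.999 -0.019  0.045] y [ 0.045  0.031 -0.998] z [0.017 0.999 0.032] F [ 0.  -0.9  0.5] w 0.702 q [-0.76  0.31  0.05  1.35 -0.01  1.42  0.85]
psi 89.02 delta tool cm [-1.85 18.41  1.6 ]
twist rad -0.017 delta after twist cm [-0.99 18.41  2.2 ]
```

Call:
drive_tool([
  [0.3,0,4,0,0],
  [0.3,0,4,0,0],
  [0.3,0,0,0,0],
])

```text
time: 13.05
ee_pos: [0.5339, 0.4251, 0.2159]
tcp_rot: [-1.533, -0.027, -0.054]
ft_force: [-0.0, -1.1, -1.2]
width: 0.7
```

```bash
python3 go.py 518.4 442.3 107 90
```

```text
t 13.05 pos [0.5339 0.4251 0.2159] x [ 0.998 -0.018  0.052] y [ 0.052  0.037 -0.998] z [0.016 0.999 0.038] F [-0.  -1.1 -1.2] w 0.7 q [-0.75  0.35  0.05  1.46 -0.01  1.27  0.85]
psi 89.07 delta tool cm [-2.14 10.85  1.28]
twist rad -0.016 delta after twist cm [-1.55 10.89  1.72]
```

Call:
drive_tool([
  [0.3,-1.7,4,1.3,0],
  [0.3,0,3.5,0,0],
  [0.3,0,0,0,0],
])

```text
time: 13.35
ee_pos: [0.5232, 0.443, 0.1454]
tcp_rot: [-1.529, -0.03, -0.058]
ft_force: [-0.4, -0.0, -0.1]
width: 0.704
```

```bash
python3 go.py 518.4 442.3 107 90
```

```text
t 13.35 pos [0.5232 0.443  0.1454] x [ 0.998 -0.019  0.056] y [ 0.057  0.041 -0.998] z [0.017 0.999 0.042] F [-0.4 -0.  -0.1] w 0.704 q [-0.78  0.4   0.04  1.54 -0.01  1.14  0.81]
psi 89.02 delta tool cm [-0.69  3.8  -0.24]
twist rad -0.017 delta after twist cm [-0.48  3.84 -0.07]
```

Call:
drive_tool([
  [0.3,-0.7,2,-0.25,0],
  [0.3,-0.1,1.8,0,0],
  [0.3,0,0,0,0],
])

```text
time: 13.65
ee_pos: [0.5202, 0.4453, 0.1154]
tcp_rot: [-1.523, -0.035, -0.063]
ft_force: [-0.1, -0.5, 0.2]
width: 0.698
```

```bash
python3 go.py 518.4 442.3 107 90
```

```text
t 13.65 pos [0.5202 0.4453 0.1154] x [ 0.998 -0.02   0.062] y [ 0.063  0.047 -0.997] z [0.017 0.999 0.048] F [-0.1 -0.5  0.2] w 0.698 q [-0.78  0.41  0.04  1.58 -0.01  1.07  0.81]
psi 89.05 delta tool cm [-0.23  0.81 -0.34]
twist rad -0.017 delta after twist cm [-0.18  0.84 -0.3 ]
```

Call:
drive_tool([
  [0.3,-0.25,0.9,-0.35,0],
  [1,0,0,0,0],
  [1,0,0,0,0],
  [1,0,0,0,0],
  [1,0,0,0,0],
  [1,0,0,0,0],
  [1,0,0,0,0],
  [1,0,0,0,0],
])

```text
time: 14.45
ee_pos: [0.522, 0.4441, 0.115]
tcp_rot: [-1.516, -0.04, -0.07]
ft_force: [0.0, -0.3, 0.3]
width: 0.391
```

```bash
python3 go.py 518.4 442.3 107 90
```

```text
t 14.45 pos [0.522  0.4441 0.115 ] x [ 0.997 -0.021  0.07 ] y [ 0.071  0.054 -0.996] z [0.018 0.998 0.055] F [ 0.  -0.3  0.3] w 0.391 q [-0.78  0.41  0.04  1.59 -0.01  1.06  0.81]
psi 88.99 delta tool cm [-0.41  0.76 -0.23]
twist rad -0.018 delta after twist cm [-0.36  0.8  -0.18]
```

Call:
drive_tool([
  [1,0,-1,0,0],
  [1,0,-3,0,0],
  [1,0,-3,0,0],
  [1,0,-3,0,0],
  [1,0,0,0,0],
])

```text
time: 14.95
ee_pos: [0.513, 0.4375, 0.2167]
tcp_rot: [-1.52, -0.036, -0.066]
ft_force: [1.1, 1.3, -0.9]
width: 0.391
```

```bash
python3 go.py 518.4 442.3 107 90
```

```text
t 14.95 pos [0.513  0.4375 0.2167] x [ 0.998 -0.021  0.065] y [ 0.066  0.05  -0.997] z [0.017 0.999 0.051] F [ 1.1  1.3 -0.9] w 0.391 q [-0.78  0.32  0.04  1.5  -0.    1.24  0.81]
psi 89.0 delta tool cm [-0.18 11.   -0.07]
twist rad -0.017 delta after twist cm [ 0.54 10.97  0.48]
```

Call:
drive_tool([
  [1,0,0,0,0],
  [1,0,0,0,0],
  [1,0,0,0,0],
  [1,0,0,0,0],
  [1,0,0,0,0],
  [1,0,0,0,0],
  [1,0,0,0,0],
  [1,0,0,0,0],
])

```text
time: 15.75
ee_pos: [0.5107, 0.4356, 0.2101]
tcp_rot: [-1.527, -0.031, -0.06]
ft_force: [0.1, -0.1, -1.2]
width: 0.39
```

```bash
python3 go.py 518.4 442.3 107 90
```

```text
t 15.75 pos [0.5107 0.4356 0.2101] x [ 0.998 -0.02   0.058] y [ 0.059  0.043 -0.997] z [0.018 0.999 0.044] F [ 0.1 -0.1 -1.2] w 0.39 q [-0.78  0.32  0.04  1.5  -0.    1.24  0.81]
psi 88.99 delta tool cm [ 0.16 10.35  0.23]
twist rad -0.018 delta after twist cm [ 0.77 10.31  0.67]
```

Idle rows while carrying a load reduce the tilt, and unloaded ones increase it. So I'll de-tilt by idling while holding the bottle.

Call:
drive_tool([
  [1,0,-0.1,0,0],
  [1,0,-0.1,0,0],
  [1,0,-0.1,0,0],
  [1,0,-0.1,0,0],
  [1,0,-0.1,0,0],
  [1,0,-0.1,0,0],
  [1,0,-0.1,0,0],
  [1,0,-0.1,0,0],
])

```text
time: 16.55
ee_pos: [0.5103, 0.4354, 0.2192]
tcp_rot: [-1.526, -0.031, -0.061]
ft_force: [-0.2, 0.0, -2.4]
width: 0.393
```

Call:
drive_tool([
  [1,0,-0.1,0,0],
  [1,0,-0.1,0,0],
  [1,0,-0.1,0,0],
  [1,0,-0.1,0,0],
  [1,0,-0.1,0,0],
  [1,0,-0.1,0,0],
  [1,0,-0.1,0,0],
  [1,0,-0.1,0,0],
])

```text
time: 17.35
ee_pos: [0.5098, 0.4349, 0.2278]
tcp_rot: [-1.526, -0.031, -0.061]
ft_force: [-0.2, -0.3, -2.5]
width: 0.388
```

Call:
drive_tool([
  [1,0,-0.1,0,0],
  [1,0,-0.1,0,0],
  [1,0,-0.1,0,0],
  [1,0,-0.1,0,0],
  [1,0,-0.1,0,0],
  [1,0,-0.1,0,0],
  [1,0,-0.1,0,0],
  [1,0,-0.1,0,0],
])

```text
time: 18.15
ee_pos: [0.5092, 0.4345, 0.2366]
tcp_rot: [-1.527, -0.031, -0.061]
ft_force: [-0.7, 0.4, -1.1]
width: 0.386
```

```bash
python3 go.py 463.8 285 115 90
```

```text
t 18.15 pos [0.5092 0.4345 0.2366] x [ 0.998 -0.02   0.058] y [ 0.059  0.043 -0.997] z [0.018 0.999 0.044] F [-0.7  0.4 -1.1] w 0.386 q [-0.78  0.31  0.04  1.47 -0.    1.29  0.81]
psi 88.99 delta tool cm [ -4.94  11.21 -15.56]
twist rad -0.018 delta after twist cm [ -4.54  12.16 -14.95]
```

Call:
drive_tool([
  [1,0,0,0,0],
  [1,0,0,0,0],
  [1,0,0,0,0],
  [1,0,0,0,0],
  [1,0,0,0,0],
  [1,0,0,0,0],
  [1,0,0,0,0],
  [1,0,0,0,0],
])

```text
time: 18.95
ee_pos: [0.5092, 0.4345, 0.2365]
tcp_rot: [-1.527, -0.031, -0.061]
ft_force: [0.5, -0.1, -1.3]
width: 0.385
```

```bash
python3 go.py 463.8 285 115 90
```

```text
t 18.95 pos [0.5092 0.4345 0.2365] x [ 0.998 -0.02   0.058] y [ 0.059  0.043 -0.997] z [0.018 0.999 0.044] F [ 0.5 -0.1 -1.3] w 0.385 q [-0.78  0.31  0.04  1.47 -0.    1.29  0.81]
psi 88.99 delta tool cm [ -4.94  11.21 -15.55]
twist rad -0.018 delta after twist cm [ -4.54  12.15 -14.95]
```

Call:
drive_tool([
  [1,0,-4,0,0],
  [1,0,0,0,0],
  [1,0,0,0,0],
  [1,0,4,0,0],
  [1,0,0,0,0],
  [1,0,0,0,0],
])

```text
time: 19.55
ee_pos: [0.5094, 0.4347, 0.2371]
tcp_rot: [-1.526, -0.032, -0.061]
ft_force: [0.1, 1.1, 0.1]
width: 0.387
```

```bash
python3 go.py 463.8 285 115 90
```

```text
t 19.55 pos [0.5094 0.4347 0.2371] x [ 0.998 -0.02   0.059] y [ 0.06   0.044 -0.997] z [0.018 0.999 0.045] F [0.1 1.1 0.1] w 0.387 q [-0.78  0.3   0.04  1.47 -0.    1.29  0.81]
psi 88.99 delta tool cm [ -4.97  11.24 -15.59]
twist rad -0.018 delta after twist cm [ -4.56  12.21 -14.97]
```

Call:
drive_tool([
  [1,0,-4,0,0],
  [1,0,-4,0,0],
  [1,0,-4,0,0],
  [1,0,0,0,0],
  [1,0,0,0,0],
  [1,0,0,0,0],
])

```text
time: 20.15
ee_pos: [0.5015, 0.429, 0.3652]
tcp_rot: [-1.525, -0.032, -0.062]
ft_force: [-0.8, -0.6, -2.2]
width: 0.386
```

```bash
python3 go.py 463.8 285 115 90
```

```text
t 20.15 pos [0.5015 0.429  0.3652] x [ 0.998 -0.02   0.06 ] y [ 0.061  0.045 -0.997] z [0.018 0.999 0.046] F [-0.8 -0.6 -2.2] w 0.386 q [-0.79  0.26  0.04  1.28 -0.    1.53  0.81]
psi 89.0 delta tool cm [ -4.97  24.07 -15.6 ]
twist rad -0.018 delta after twist cm [ -3.77  25.02 -14.4 ]
```

Call:
drive_tool([
  [1,0,4,0,0],
  [1,0,0,0,0],
  [1,0,0,0,0],
  [1,0,4,0,0],
  [1,0,0,0,0],
  [1,0,0,0,0],
])

```text
time: 20.75
ee_pos: [0.5064, 0.4327, 0.2866]
tcp_rot: [-1.525, -0.032, -0.062]
ft_force: [0.5, -0.0, -0.9]
width: 0.383
```

```bash
python3 go.py 463.8 285 115 90
```

```text
t 20.75 pos [0.5064 0.4327 0.2866] x [ 0.998 -0.02   0.06 ] y [ 0.061  0.045 -0.997] z [0.018 0.999 0.046] F [ 0.5 -0.  -0.9] w 0.383 q [-0.78  0.28  0.04  1.41 -0.    1.38  0.81]
psi 89.0 delta tool cm [ -4.98  16.19 -15.62]
twist rad -0.018 delta after twist cm [ -4.26  17.16 -14.77]
```

Call:
drive_tool([
  [1,-1,2,-3,0],
  [1,-1,2,-4,0],
  [1,-1.5,3,-4,0],
  [1,-1,2,-3,0],
  [1,0,0,0,0],
  [1,0,0,0,0],
])

```text
time: 21.35
ee_pos: [0.4688, 0.2996, 0.1993]
tcp_rot: [-1.51, -0.046, -0.072]
ft_force: [0.5, 0.1, -1.5]
width: 0.386
```

```bash
python3 go.py 467 287 160 90;python3 - <<'E'
from meas import *
grab("scene",8); p=load("scene",8)[0]; crop(p,320,450,140,270,5,"s8")
axis(cloud("scene",load("scene",8)[1]),(.467,.287),.08,.14)
E
```

```text
t 21.35 pos [0.4688 0.2996 0.1993] x [ 0.997 -0.019  0.075] y [ 0.076  0.06  -0.995] z [0.015 0.998 0.061] F [ 0.5  0.1 -1.5] w 0.386 q [-0.69  0.07  0.08  1.82 -0.01  1.15  0.95]
psi 89.16 delta tool cm [-0.45  3.82 -1.5 ]
twist rad -0.015 delta after twist cm [-0.18  3.93 -1.26]
axis [468.5 300.8] rms 1.1 348
```

View pics/s8.png

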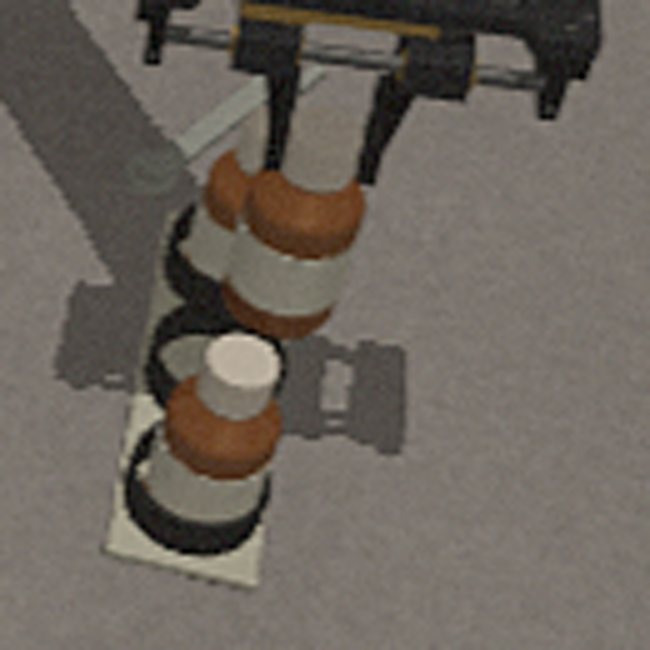

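Call:
drive_tool([
  [1,-0.2,0,-1.85,0],
  [1,0,0,0,0],
  [1,-0.2,2.5,-0.15,0],
  [1,0,0,0,0],
  [1,0,0,0,0],
])

```text
time: 21.9
ee_pos: [0.4712, 0.2842, 0.1807]
tcp_rot: [-1.503, -0.056, -0.078]
ft_force: [1.1, 0.1, -1.9]
width: 0.386
```

```bash
python3 go.py 466 283 160 90;python3 - <<'E'
from meas import *
grab("scene",9); p=load("scene",9)[0]; crop(p,320,450,140,270,5,"s9")
axis(cloud("scene",load("scene",9)[1]),(.467,.284),.07,.11)
E
```

```text
t 21.9 pos [0.4712 0.2842 0.1807] x [ 0.996 -0.016  0.086] y [ 0.086  0.066 -0.994] z [0.011 0.998 0.067] F [ 1.1  0.1 -1.9] w 0.386 q [-0.67  0.07  0.09  1.87 -0.02  1.1   0.98]
psi 89.38 delta tool cm [-0.7   2.   -0.27]
twist rad -0.011 delta after twist cm [-0.52  2.07 -0.12]
axis [471.7 286.2] rms 0.9 197
```

View pics/s9.png

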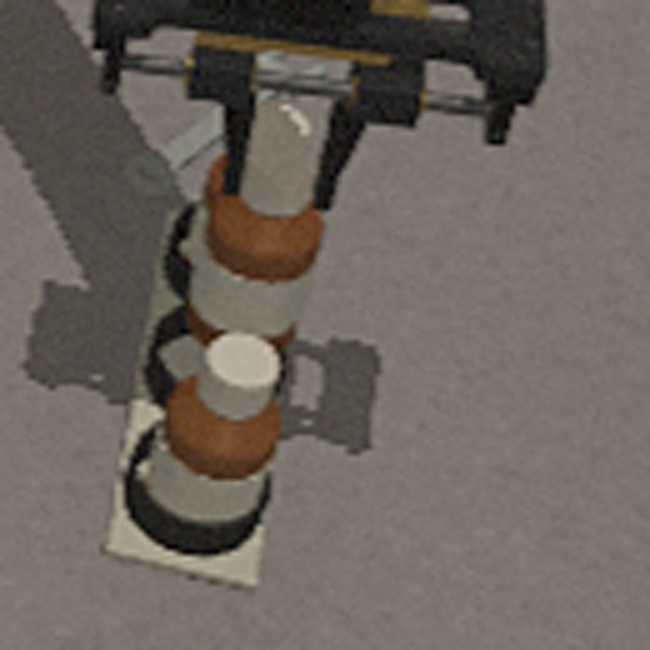

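Call:
drive_tool([
  [1,-0.8,0,-0.3,0],
  [1,0,0,0,0],
  [1,0,0,0,0],
])

```text
time: 22.25
ee_pos: [0.4628, 0.2819, 0.1816]
tcp_rot: [-1.502, -0.058, -0.078]
ft_force: [0.4, 0.1, -2.0]
width: 0.387
```

```bash
python3 go.py 466 282 160 90;python3 - <<'E'
from meas import *
grab("scene",10)
axis(cloud("scene",load("scene",10)[1]),(.467,.284),.07,.11)
E
```

```text
t 22.25 pos [0.4628 0.2819 0.1816] x [ 0.996 -0.016  0.087] y [ 0.088  0.067 -0.994] z [0.01  0.998 0.068] F [ 0.4  0.1 -2. ] w 0.387 q [-0.68  0.05  0.09  1.89 -0.01  1.1   0.97]
psi 89.44 delta tool cm [ 0.13  2.18 -0.14]
twist rad -0.01 delta after twist cm [0.32 2.16 0.01]
axis [463.6 284. ] rms 0.9 231
```

Call:
drive_tool([
  [1,-0.15,2.2,-0.2,0],
  [1,0,0,0,0],
  [1,0,0,0,0],
])

```text
time: 22.6
ee_pos: [0.464, 0.2821, 0.1609]
tcp_rot: [-1.5, -0.06, -0.079]
ft_force: [0.2, -0.4, -2.0]
width: 0.385
```

```bash
python3 go.py 466 282 160 90;python3 - <<'E'
from meas import *
grab("scene",11)
axis(cloud("scene",load("scene",11)[1]),(.467,.284),.06,.1)
E
```

```text
t 22.6 pos [0.464  0.2821 0.1609] x [ 0.996 -0.016  0.089] y [ 0.09   0.069 -0.994] z [0.009 0.998 0.07 ] F [ 0.2 -0.4 -2. ] w 0.385 q [-0.68  0.06  0.09  1.91 -0.02  1.05  0.98]
psi 89.47 delta tool cm [ 0.19  0.11 -0.02]
twist rad -0.009 delta after twist cm [ 0.2   0.09 -0.01]
axis [464.6 284.1] rms 1.0 191
```

Call:
drive_tool([
  [1,-0.15,2.0,-0.2,0],
  [1,0,0,0,0],
  [1,-0.15,1.8,-0.15,0],
  [1,0,0,0,0],
])

```text
time: 23.05
ee_pos: [0.4662, 0.2823, 0.1265]
tcp_rot: [-1.498, -0.063, -0.082]
ft_force: [0.3, -0.0, -2.6]
width: 0.383
```

```bash
python3 go.py 464 282 123 90
```

```text
t 23.05 pos [0.4662 0.2823 0.1265] x [ 0.996 -0.016  0.093] y [ 0.093  0.071 -0.993] z [0.009 0.997 0.072] F [ 0.3 -0.  -2.6] w 0.383 q [-0.67  0.1   0.09  1.95 -0.02  0.97  0.98]
psi 89.48 delta tool cm [-0.25  0.32 -0.06]
twist rad -0.009 delta after twist cm [-0.22  0.35 -0.03]
```

Call:
drive_tool([
  [1,-0.2,0.7,-0.05,0],
  [1,0,0,0,0],
])

```text
time: 23.25
ee_pos: [0.4679, 0.2836, 0.1241]
tcp_rot: [-1.494, -0.068, -0.087]
ft_force: [-0.5, -1.8, -3.0]
width: 0.385
```

Call:
drive_tool([
  [0.2,0,0,0,0],
  [0.2,0,0,0,0],
  [0.2,0,0,0,0],
  [0.2,0,0,0,0],
  [0.2,0,0,0,0],
])

```text
time: 23.75
ee_pos: [0.4697, 0.2858, 0.1276]
tcp_rot: [-1.489, -0.072, -0.091]
ft_force: [0.5, 0.1, 0.4]
width: 0.742
```

Call:
drive_tool([
  [0.2,0.2,-4,0,0],
  [0.2,0.4,-4,0.2,0],
  [0.2,0,-4,0,0],
  [0.2,0,0,0,0],
])

```text
time: 24.15
ee_pos: [0.4619, 0.2775, 0.2498]
tcp_rot: [-1.491, -0.069, -0.088]
ft_force: [0.9, 0.2, 0.2]
width: 0.799
```

```bash
python3 go.py 480 100 200 90;python3 - <<'E'
from meas import *
grab("scene",12);p=load("scene",12)[0]; crop(p,320,450,140,270,5,"s12")
C=cloud("scene",load("scene",12)[1])
for c in((.547,.283),(.466,.285),(.384,.286)): axis(C,c,.045,.085)
E
```

```text
t 24.15 pos [0.4619 0.2775 0.2498] x [ 0.995 -0.016  0.1  ] y [ 0.101  0.077 -0.992] z [0.008 0.997 0.078] F [0.9 0.2 0.2] w 0.799 q [-0.68 -0.02  0.09  1.82 -0.01  1.22  0.97]
psi 89.52 delta tool cm [  1.59   3.75 -18.08]
twist rad -0.008 delta after twist cm [  1.81   4.98 -17.75]
axis [550.9 283.2] rms 1.1 254
axis [467.3 286.4] rms 1.2 129
axis [384.8 287.5] rms 1.0 99
```

View pics/s12.png

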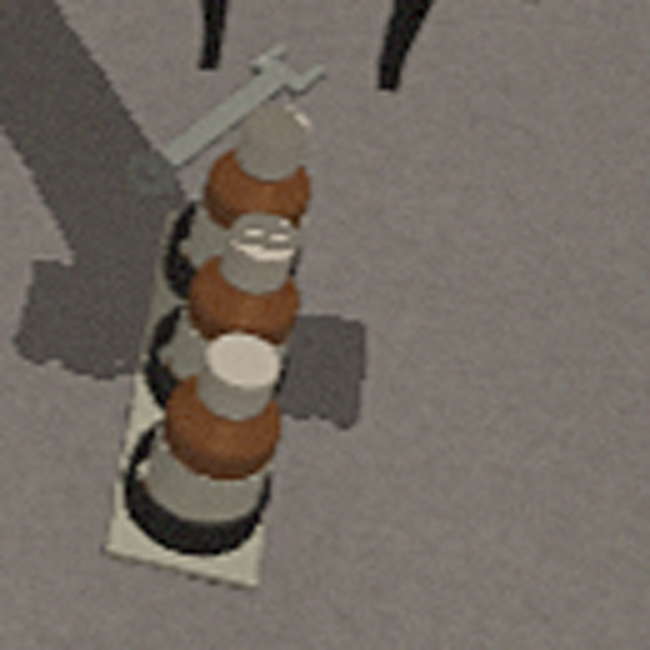

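All three bottles stand in their rings. The tool tilt is now about 7°. I'll try moving inward to the edge of the reach in free air and see whether it corrects.

Call:
drive_tool([
  [0.2,-2,0,-1.5,0],
  [0.2,-3,0,-2,0],
  [0.2,-3,0,-2,0],
  [0.2,-3,0,-2,0],
  [0.2,0,0,0,0],
  [0.2,0,0,0,0],
])

```text
time: 24.8
ee_pos: [0.3442, 0.2002, 0.2188]
tcp_rot: [-1.505, -0.055, -0.073]
ft_force: [-0.0, 1.1, -0.3]
width: 0.8
```

```bash
python3 go.py 480 100 200 90
```

```text
t 24.8 pos [0.3442 0.2002 0.2188] x [ 0.997 -0.014  0.082] y [ 0.083  0.064 -0.995] z [0.009 0.998 0.065] F [-0.   1.1 -0.3] w 0.8 q [-0.62 -0.3   0.03  2.12  0.    1.22  0.97]
psi 89.49 delta tool cm [ 13.52   2.36 -10.  ]
twist rad -0.009 delta after twist cm [ 13.58   1.88 -10.02]
```

It works: joint 2 is at its limit and the tilt is falling. Continuing.

Call:
drive_tool([
  [0.2,-3,-0.5,-2,0],
  [0.2,-3,-0.5,-2,0],
  [0.2,0,0,0,0],
])

```text
time: 25.1
ee_pos: [0.3289, 0.1938, 0.2057]
tcp_rot: [-1.526, -0.039, -0.048]
ft_force: [1.2, -0.7, -0.4]
width: 0.8
```

```bash
python3 go.py 480 100 200 90
```

```text
t 25.1 pos [0.3289 0.1938 0.2057] x [ 0.998 -0.007  0.056] y [ 0.056  0.044 -0.997] z [0.004 0.999 0.044] F [ 1.2 -0.7 -0.4] w 0.8 q [-0.25 -0.3  -0.28  2.13 -0.1   1.23  1.07]
psi 89.75 delta tool cm [15.12  1.   -9.33]
twist rad -0.004 delta after twist cm [15.11  0.57 -9.38]
```

Call:
drive_tool([
  [0.2,-2.5,-1,-1.8,0],
  [0.2,-2.5,-1,-1.8,0],
  [0.2,0,0,0,0],
])

```text
time: 25.4
ee_pos: [0.315, 0.194, 0.2016]
tcp_rot: [-1.529, -0.032, -0.007]
ft_force: [0.3, -0.1, -0.3]
width: 0.8
```

```bash
python3 go.py 480 100 200 90
```

```text
t 25.4 pos [0.315  0.194  0.2016] x [1.    0.015 0.025] y [ 0.025  0.042 -0.999] z [-0.017  0.999  0.042] F [ 0.3 -0.1 -0.3] w 0.8 q [-0.32 -0.3  -0.23  2.14 -0.1   1.25  1.07]
psi 90.95 delta tool cm [16.34  0.17 -9.67]
twist rad 0.017 delta after twist cm [16.5   0.16 -9.4 ]
```

Call:
drive_tool([
  [0.2,-1.5,-0.5,-3,0],
  [0.2,-1.5,-0.5,-3,0],
  [0.2,0,0,0,0],
])

```text
time: 25.7
ee_pos: [0.3122, 0.1564, 0.1893]
tcp_rot: [-1.548, -0.013, 0.045]
ft_force: [-0.8, 0.9, -0.5]
width: 0.796
```

```bash
python3 go.py 480 100 200 90
```

```text
t 25.7 pos [0.3122 0.1564 0.1893] x [ 0.999  0.037 -0.02 ] y [-0.02   0.023 -1.   ] z [-0.037  0.999  0.023] F [-0.8  0.9 -0.5] w 0.796 q [-0.16 -0.3  -0.29  2.16 -0.12  1.28  1.21]
psi 92.12 delta tool cm [16.53 -1.54 -6.23]
twist rad 0.037 delta after twist cm [16.78 -1.07 -5.64]
```

Call:
drive_tool([
  [1,3,0,-0.5,0.07],
  [1,5,0,-1,0],
  [1,5,0,-1,0],
  [1,5,0,-1,0],
  [1,5,0,-1,0],
  [1,5,0,-1,0],
  [1,5,0,-1,0],
  [1,0,0,0,0],
])

```text
time: 26.5
ee_pos: [0.6455, 0.095, 0.1863]
tcp_rot: [-1.55, 0.021, -0.025]
ft_force: [-0.5, -0.8, -0.5]
width: 0.154
```

```bash
python3 go.py 671.5 76.7 70 88
```

```text
t 26.5 pos [0.6455 0.095  0.1863] x [ 1.    -0.03   0.002] y [ 0.003  0.021 -1.   ] z [0.03  0.999 0.021] F [-0.5 -0.8 -0.5] w 0.154 q [-0.05  0.35 -0.16  1.51  0.04  1.27  1.33]
psi 88.29 delta tool cm [ 2.63 11.59 -1.99]
twist rad 0.005 delta after twist cm [ 2.66 11.63 -1.73]
```

Tilt is down to about 1.2°. Moving above the latch A tab and checking the tab positions with both cameras.

Call:
drive_tool([
  [1,2.6,4,-2,0],
  [1,0,4,0,0],
  [1,0,0,0,0],
])

```text
time: 26.8
ee_pos: [0.6725, 0.0843, 0.1105]
tcp_rot: [-1.551, 0.014, -0.029]
ft_force: [-0.7, 1.6, -1.1]
width: 0.007
```

```bash
python3 go.py 671.5 76.7 70 88; python3 - <<'E'
from meas import *
grab("scene",13);p=load("scene",13)[0]; crop(p,150,310,165,305,5,"s13")
E
```

```text
t 26.8 pos [0.6725 0.0843 0.1105] x [ 1.    -0.027  0.009] y [ 0.01   0.019 -1.   ] z [0.027 0.999 0.019] F [-0.7  1.6 -1.1] w 0.007 q [-0.04  0.45 -0.15  1.53  0.05  1.15  1.35]
psi 88.45 delta tool cm [-0.12  4.03 -0.84]
twist rad 0.008 delta after twist cm [-0.07  4.05 -0.76]
```

View pics/s13.png

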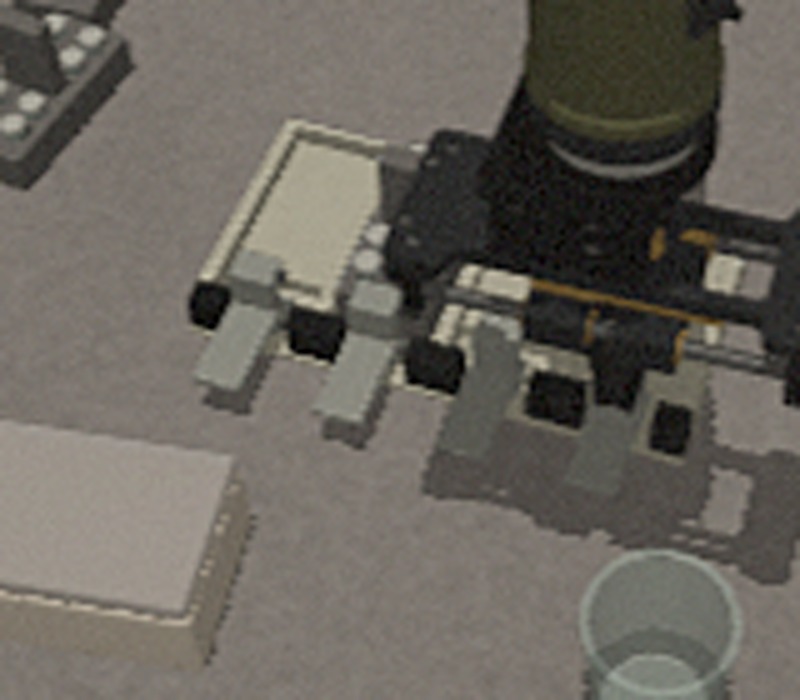

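Call:
drive_tool([
  [1,-0.1,3,-0.8,0],
  [1,0,2.5,0,0],
  [1,0,0,0,0],
])

```text
time: 27.15
ee_pos: [0.6791, 0.0812, 0.0671]
tcp_rot: [-1.552, -0.004, -0.041]
ft_force: [-0.1, -0.4, 0.5]
width: 0.004
```

```bash
python3 go.py 671.5 76.7 25 88
```

```text
t 27.15 pos [0.6791 0.0812 0.0671] x [ 0.999 -0.024  0.029] y [ 0.029  0.019 -0.999] z [0.023 1.    0.019] F [-0.1 -0.4  0.5] w 0.004 q [-0.04  0.49 -0.15  1.57  0.06  1.05  1.35]
psi 88.66 delta tool cm [-0.87  4.17 -0.55]
twist rad 0.011 delta after twist cm [-0.74  4.21 -0.48]
```

Call:
drive_tool([
  [1,-1.1,1.5,-0.5,0],
  [1,0,0,0,0],
])

```text
time: 27.35
ee_pos: [0.6711, 0.079, 0.0578]
tcp_rot: [-1.551, -0.012, -0.046]
ft_force: [0.5, -0.6, -0.7]
width: 0.004
```

```bash
python3 go.py 671.5 76.7 25 88
```

```text
t 27.35 pos [0.6711 0.079  0.0578] x [ 0.999 -0.022  0.036] y [ 0.037  0.019 -0.999] z [0.021 1.    0.02 ] F [ 0.5 -0.6 -0.7] w 0.004 q [-0.03  0.48 -0.15  1.6   0.07  1.02  1.35]
psi 88.77 delta tool cm [-0.08  3.28 -0.29]
twist rad 0.013 delta after twist cm [ 0.04  3.28 -0.23]
```

Call:
drive_tool([
  [1,-0.3,2,-0.3,0],
  [1,-0.3,1.5,0,0],
  [1,-0.2,1,0,0],
])

```text
time: 27.65
ee_pos: [0.6755, 0.0799, 0.0279]
tcp_rot: [-1.549, -0.031, -0.063]
ft_force: [-7.9, -2.0, 35.0]
width: 0.005
```

```bash
python3 go.py 671.5 76.7 25 88
```

```text
t 27.65 pos [0.6755 0.0799 0.0279] x [ 0.998 -0.021  0.06 ] y [ 0.06   0.02  -0.998] z [0.02  1.    0.022] F [-7.9 -2.  35. ] w 0.005 q [-0.04  0.51 -0.15  1.63  0.08  0.94  1.34]
psi 88.86 delta tool cm [-0.41  0.26 -0.33]
twist rad 0.015 delta after twist cm [-0.39  0.29 -0.33]
```

Call:
drive_tool([
  [1,0,-4,0,0],
  [1,0,-4,-3,0],
  [1,0,0,-3.5,0],
  [1,0,0,0,0],
])

```text
time: 28.05
ee_pos: [0.673, 0.0155, 0.1166]
tcp_rot: [-1.548, -0.043, -0.066]
ft_force: [-0.1, -1.9, 0.1]
width: 0.002
```

```bash
python3 go.py 668.5 12.3 56 88; python3 - <<'E'
from meas import *
grab("scene",14);p=load("scene",14)[0]; crop(p,150,310,165,305,5,"s14")
E
```

```text
t 28.05 pos [0.673  0.0155 0.1166] x [ 0.997 -0.016  0.069] y [ 0.07   0.021 -0.997] z [0.014 1.    0.022] F [-0.1 -1.9  0.1] w 0.002 q [ 0.05  0.4  -0.14  1.59  0.04  1.08  1.47]
psi 89.17 delta tool cm [-0.87  6.   -0.47]
twist rad 0.02 delta after twist cm [-0.44  6.06 -0.34]
```

View pics/s14.png

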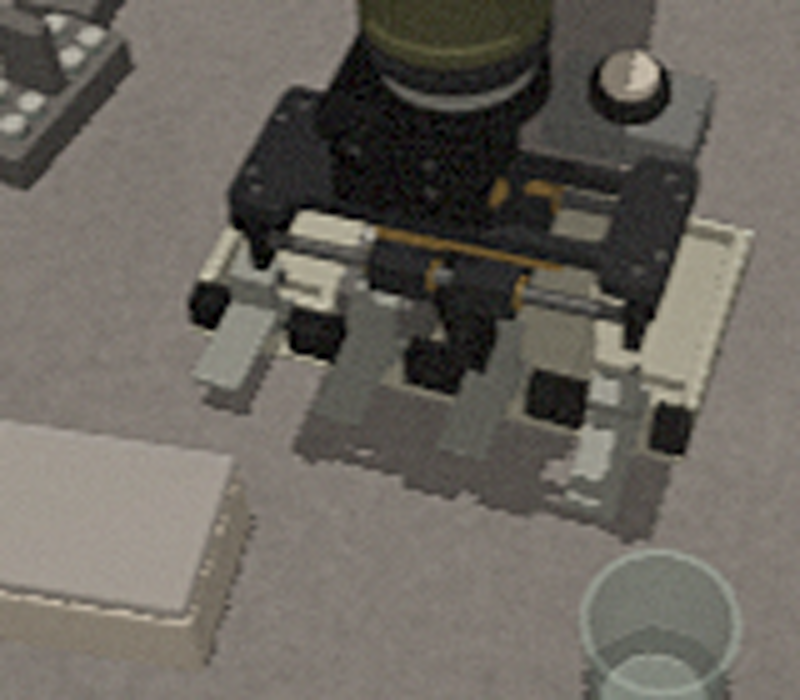

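Call:
drive_tool([
  [1,-1.1,4,-0.5,0],
  [1,-0.2,1.2,0,0],
  [1,0,0,0,0],
])

```text
time: 28.4
ee_pos: [0.6671, 0.0206, 0.067]
tcp_rot: [-1.542, -0.053, -0.068]
ft_force: [0.2, 0.9, 0.5]
width: 0.009
```

```bash
python3 go.py 668.5 12.3 27 88
```

```text
t 28.4 pos [0.6671 0.0206 0.067 ] x [ 0.997 -0.011  0.077] y [ 0.078  0.028 -0.997] z [0.009 1.    0.028] F [0.2 0.9 0.5] w 0.009 q [ 0.05  0.43 -0.14  1.66  0.04  0.97  1.47]
psi 89.5 delta tool cm [-0.16  3.98 -0.94]
twist rad 0.026 delta after twist cm [ 0.17  4.   -0.83]
```

Call:
drive_tool([
  [1,-0.2,1.5,-1.0,0],
  [1,-0.2,1.5,-0.1,0],
  [1,-0.2,1.0,0,0],
])

```text
time: 28.7
ee_pos: [0.6687, 0.0128, 0.0293]
tcp_rot: [-1.54, -0.062, -0.073]
ft_force: [-14.0, 0.1, 52.2]
width: 0.004
```

```bash
python3 go.py 668.5 12.3 27 88
```

```text
t 28.7 pos [0.6687 0.0128 0.0293] x [ 0.996 -0.008  0.086] y [ 0.086  0.029 -0.996] z [0.006 1.    0.03 ] F [-14.    0.1  52.2] w 0.004 q [ 0.06  0.47 -0.14  1.69  0.05  0.9   1.48]
psi 89.67 delta tool cm [-0.04  0.22 -0.05]
twist rad 0.029 delta after twist cm [-0.02  0.23 -0.05]
```

Call:
drive_tool([
  [1,0,-4,0,0],
  [1,0,-4,-2,0],
  [1,0,0,-4,0],
  [1,0,0,-4,0],
  [1,0,0,-3,0],
  [1,0,0,0,0],
])

```text
time: 29.3
ee_pos: [0.6618, -0.1195, 0.1048]
tcp_rot: [-1.539, -0.066, -0.067]
ft_force: [-0.3, -0.5, -0.3]
width: 0.005
```

```bash
python3 go.py 662 -121 60 88; python3 - <<'E'
from meas import *
grab("scene",15);p=load("scene",15)[0]; crop(p,150,310,165,305,5,"s15")
E
```

```text
t 29.3 pos [ 0.6618 -0.1195  0.1048] x [ 0.996 -0.002  0.085] y [ 0.085  0.031 -0.996] z [-0.001  1.     0.031] F [-0.3 -0.5 -0.3] w 0.005 q [ 0.24  0.4  -0.1   1.62 -0.01  1.04  1.72]
psi 90.03 delta tool cm [-0.36  4.46 -0.29]
twist rad 0.035 delta after twist cm [ 0.02  4.48 -0.15]
```

View pics/s15.png

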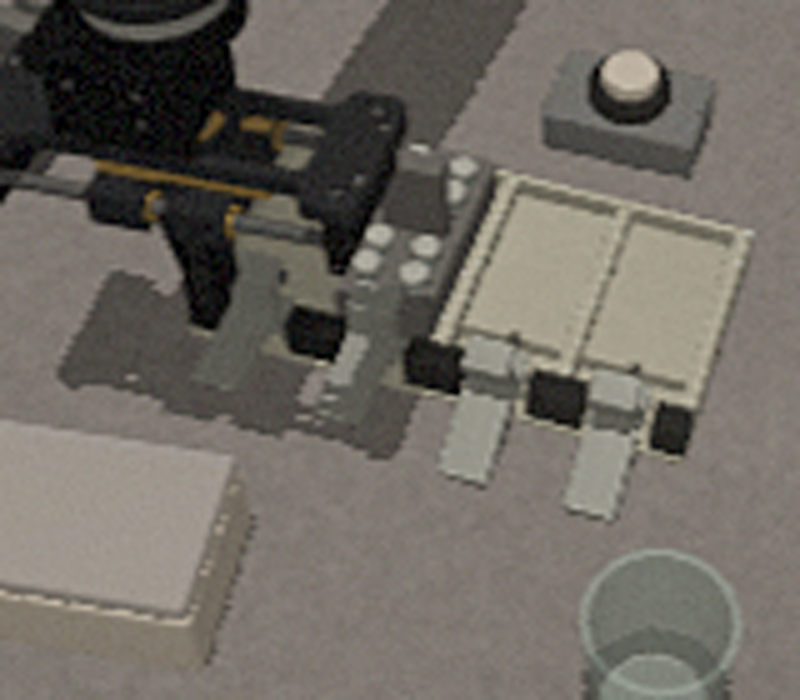

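Call:
drive_tool([
  [1,-0.5,4,-0.4,0],
  [1,0,0,0,0],
])

```text
time: 29.55
ee_pos: [0.6609, -0.1162, 0.0634]
tcp_rot: [-1.534, -0.069, -0.065]
ft_force: [-1.8, 0.1, -1.3]
width: 0.007
```

```bash
python3 go.py 662 -121 27 88;python3 - <<'E'
from meas import *
grab("scene",16);p=load("scene",16)[0]; crop(p,150,310,165,305,5,"s16")
E
```

```text
t 29.55 pos [ 0.6609 -0.1162  0.0634] x [0.996 0.001 0.085] y [ 0.085  0.036 -0.996] z [-0.004  0.999  0.036] F [-1.8  0.1 -1.3] w 0.007 q [ 0.24  0.44 -0.1   1.65 -0.01  0.97  1.73]
psi 90.25 delta tool cm [-0.2   3.62 -0.61]
twist rad 0.039 delta after twist cm [ 0.13  3.64 -0.47]
```

View pics/s16.png

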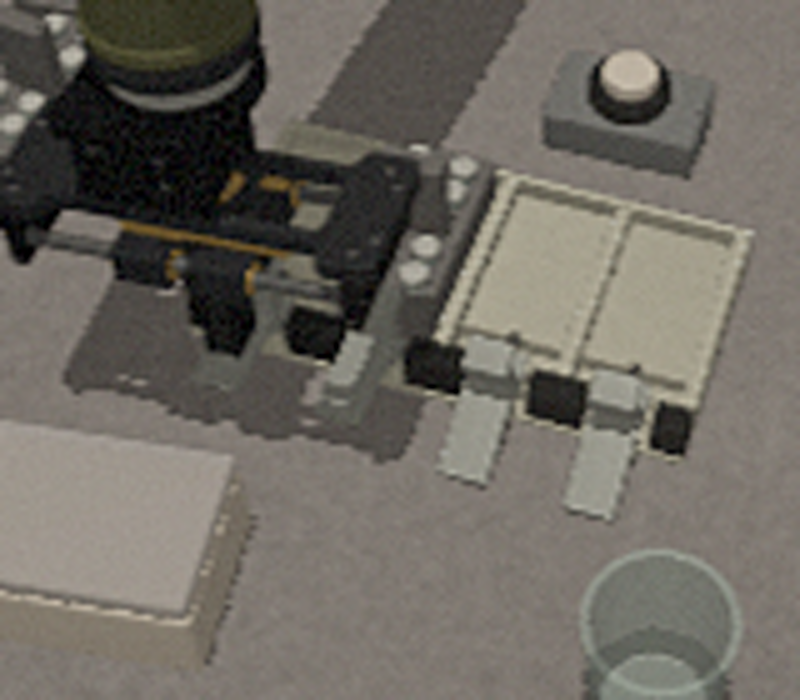

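Call:
drive_tool([
  [1,-0.2,2,-0.65,0],
  [1,-0.2,1.1,-0.05,0],
  [1,-0.1,0.4,0,0],
])

```text
time: 29.9
ee_pos: [0.6684, -0.1168, 0.0379]
tcp_rot: [-1.533, -0.088, -0.073]
ft_force: [0.5, -1.4, 1.7]
width: 0.007
```

```bash
python3 go.py 662 -121 27 88
```

```text
t 29.9 pos [ 0.6684 -0.1168  0.0379] x [0.995 0.008 0.103] y [ 0.103  0.037 -0.994] z [-0.012  0.999  0.036] F [ 0.5 -1.4  1.7] w 0.007 q [ 0.24  0.47 -0.1   1.67 -0.01  0.91  1.74]
psi 90.66 delta tool cm [-0.76  1.   -0.45]
twist rad 0.046 delta after twist cm [-0.63  1.09 -0.44]
```

Call:
drive_tool([
  [1,-0.7,1.0,-0.4,0],
  [1,-0.3,1.0,0,0],
])

```text
time: 30.1
ee_pos: [0.6684, -0.1187, 0.0269]
tcp_rot: [-1.533, -0.103, -0.084]
ft_force: [-8.9, -2.2, 47.7]
width: 0.005
```

```bash
python3 go.py 662 -121 27 88
```

```text
t 30.1 pos [ 0.6684 -0.1187  0.0269] x [0.993 0.01  0.12 ] y [ 0.12   0.036 -0.992] z [-0.014  0.999  0.035] F [-8.9 -2.2 47.7] w 0.005 q [ 0.25  0.48 -0.1   1.69 -0.01  0.87  1.75]
psi 90.82 delta tool cm [-0.63 -0.09 -0.22]
twist rad 0.049 delta after twist cm [-0.63 -0.01 -0.25]
```

Call:
drive_tool([
  [1,0,-4,0,0],
  [1,0,-5,0,0],
  [1,-3,-5,-1,0],
  [1,-5,-1,-1.5,0],
  [1,-5,0,-1.5,0],
  [1,-5,0,-1.5,0],
  [1,-5,0,-1.5,0],
  [1,-5,0,-1.5,0],
])

```text
time: 30.9
ee_pos: [0.3885, -0.2044, 0.1414]
tcp_rot: [-1.533, -0.128, -0.087]
ft_force: [0.0, -1.9, 0.3]
width: 0.007
```

```bash
python3 go.py 392 -319 180 0; python3 - <<'E'
from meas import *
for n in("scene","top"): grab(n,17)
p=load("scene",17)[0]; crop(p,80,310,125,285,3.4,"s17")
E
```

```text
t 30.9 pos [ 0.3885 -0.2044  0.1414] x [0.99  0.024 0.138] y [ 0.137  0.037 -0.99 ] z [-0.029  0.999  0.033] F [ 0.  -1.9  0.3] w 0.007 q [ 0.49 -0.13  0.01  2.15 -0.11  1.03  2.15]
psi 91.64 delta tool cm [  0.61  -4.2  -11.33]
twist rad 1.599 delta after twist cm [11.46 -3.86  0.35]
```

View pics/s17.png

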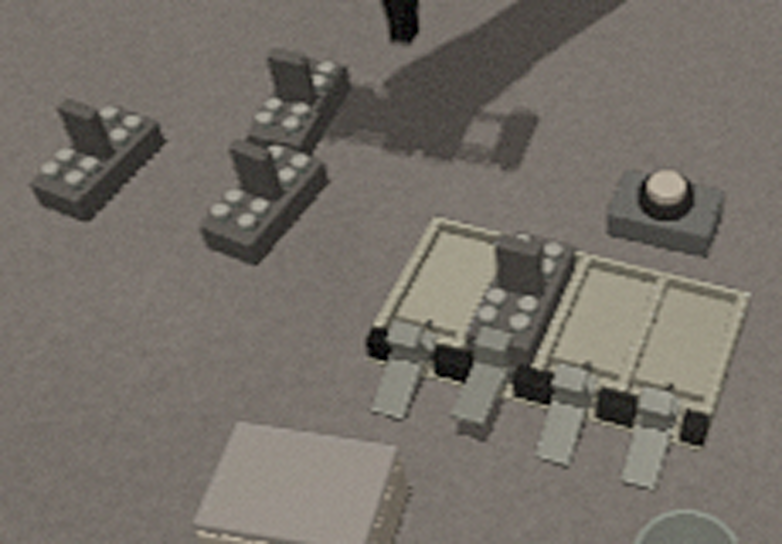

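Latches A, B and D are open. One tray has been knocked: the tray at crop px (262,205) now sits close to the one at (297,105). Next, de-tilt and re-measure.

Call:
drive_tool([
  [0.5,0,-5,0,0.15],
  [0.5,-4,-3,1,0.15],
  [0.5,-4,-1,1,0.15],
  [0.5,-4,-1,1,0.15],
  [0.5,0,0,0,0],
])

```text
time: 31.5
ee_pos: [0.3115, -0.1848, 0.1936]
tcp_rot: [-1.456, 0.271, -0.376]
ft_force: [0.4, 0.5, 0.3]
width: 0.377
```

```bash
python3 go.py 392 -319 180 0; python3 - <<'E'
from meas import *
for n in("scene","top"): grab(n,18)
p=load("scene",18)[0]; crop(load("top",18)[0],180,440,120,270,3,"t18")
E
```

```text
t 31.5 pos [ 0.3115 -0.1848  0.1936] x [ 0.912 -0.408  0.047] y [ 0.084  0.073 -0.994] z [0.402 0.91  0.101] F [0.4 0.5 0.3] w 0.377 q [ 0.64 -0.3  -0.06  2.17 -0.13  1.25  1.77]
psi 66.18 delta tool cm [12.75  1.04 -9.12]
twist rad 1.155 delta after twist cm [13.42  1.36  8.05]
```

View pics/t18.png

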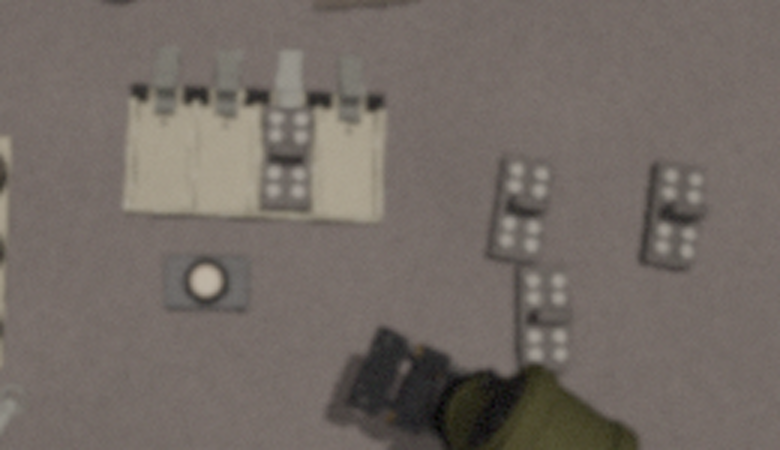

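Call:
drive_tool([
  [0.5,0,-0.5,0,0.15],
  [0.5,0,-0.5,0,0.15],
  [0.5,0,-0.5,0,0.15],
  [0.5,0,-0.5,0,0.15],
  [0.5,0,0,0,0.15],
  [0.5,0,0,0,0.15],
  [0.5,0,0,0,0.15],
  [0.5,0,0,0,0.15],
])

```text
time: 32.4
ee_pos: [0.3178, -0.1876, 0.2163]
tcp_rot: [-1.07, 1.217, -1.232]
ft_force: [-0.9, 0.5, 0.1]
width: 0.5
```

```bash
python3 go.py 392 -319 180 -5; python3 - <<'E'
from meas import *
C=both(18)
for c in((.535,-.285),(.5,-.46),(.395,-.32)): 
    print(c); tray(C,c)
E
```

```text
t 32.4 pos [ 0.3178 -0.1876  0.2163] x [-0.048 -0.996 -0.074] y [ 0.085  0.069 -0.994] z [ 0.995 -0.054  0.082] F [-0.9  0.5  0.1] w 0.5 q [ 0.76 -0.3  -0.17  2.12 -0.16  1.29  0.6 ]
psi -3.1 delta tool cm [13.    3.33  7.8 ]
twist rad 0.033 delta after twist cm [12.45  3.63  8.54]
(0.535, -0.285)
top block (array([ 507.2, -298.8]), array([110.6,  53.6]), -10.0) 493 handle top (array([ 506.9, -298.1]), array([34.2, 13.9]), 79.8) [ 506.6 -298.    79.4] 43
scene block (array([ 510.6, -300.1]), array([110.5,  52.6]), -10.6) 506 handle top (array([ 511.6, -299.5]), array([32.1, 15.3]), 75.3) [ 511.9 -299.4   79.1] 50
(0.5, -0.46)
top block (array([ 500.7, -461.5]), array([110.7,  55.5]), -9.8) 516 handle top (array([ 500.9, -460.2]), array([35.3, 14.3]), 80.7) [ 501.  -460.6   79.2] 43
scene block (array([ 504.7, -463.2]), array([111.7,  54.1]), -10.9) 508 handle top (array([ 504.3, -464.1]), array([37.4, 14.4]), 81.7) [ 505.  -464.    79.2] 46
(0.395, -0.32)
top block (array([ 406.2, -315.8]), array([145.3,  75.7]), 14.9) 621 handle top (array([ 392.2, -319.5]), array([34.7, 12.3]), -89.9) [ 391.9 -318.2   79.6] 44
scene block (array([ 410.3, -318.6]), array([138.8,  74.3]), 13.3) 442 handle top (array([ 396. , -321.8]), array([35. , 14.9]), -89.3) [ 396.5 -321.3   79. ] 45
```

Call:
drive_tool([
  [0.5,0,-0.5,-3,0],
  [0.5,0,-0.5,-3,0],
  [0.5,0,0,0,0],
])

```text
time: 32.7
ee_pos: [0.2877, -0.1978, 0.2062]
tcp_rot: [-1.08, 1.246, -1.188]
ft_force: [0.0, 0.8, -0.1]
width: 0.502
```

```bash
python3 go.py 392 -319 180 -1
```

```text
t 32.7 pos [ 0.2877 -0.1978  0.2062] x [-0.037 -0.994 -0.101] y [ 0.052  0.098 -0.994] z [ 0.998 -0.042  0.048] F [ 0.   0.8 -0.1] w 0.502 q [ 0.97 -0.3  -0.28  2.14 -0.2   1.33  0.72]
psi -2.43 delta tool cm [11.93  1.95 10.8 ]
twist rad -0.025 delta after twist cm [11.94  2.62 10.64]
```

Call:
drive_tool([
  [0.5,-5,0,1,0],
  [0.5,-5,0,1,0],
  [0.5,-5,0,0,0],
  [0.5,-5,0,0,0],
  [0.5,-5,0,-1,0],
  [0.5,-5,0,-1,0],
  [0.5,-5,0,-1,0],
  [0.5,0,0,0,0],
])

```text
time: 33.5
ee_pos: [0.3571, 0.1203, 0.2321]
tcp_rot: [-1.088, 1.293, -1.159]
ft_force: [0.2, 1.3, 0.4]
width: 0.501
```

```bash
python3 go.py 392 -319 180 -1
```

```text
t 33.5 pos [0.3571 0.1203 0.2321] x [-0.049 -0.991 -0.121] y [ 0.013  0.121 -0.993] z [ 0.999 -0.05   0.007] F [0.2 1.3 0.4] w 0.501 q [-0.1  -0.3  -0.16  2.09 -0.17  1.31 -0.26]
psi -2.86 delta tool cm [44.02 -0.09  5.64]
twist rad -0.032 delta after twist cm [43.87  5.21  4.25]
```

Call:
drive_tool([
  [0.5,-5,-1,-1,0],
  [0.5,-5,-1,-3,0],
  [0.5,-3,-1,-3,0],
  [0.5,3,0,-1,0],
  [0.5,3,0,0,0],
  [0.5,0,0,0,0],
])

```text
time: 34.1
ee_pos: [0.316, 0.21, 0.2577]
tcp_rot: [-1.143, 1.277, -1.13]
ft_force: [0.3, 0.0, 0.7]
width: 0.502
```

```bash
python3 go.py 392 -319 180 -1
```

```text
t 34.1 pos [0.316  0.21   0.2577] x [-0.01  -0.995 -0.103] y [-0.019  0.103 -0.995] z [ 1.    -0.008 -0.02 ] F [0.3 0.  0.7] w 0.502 q [-0.38 -0.3  -0.15  2.04 -0.15  1.37 -0.51]
psi -0.45 delta tool cm [53.34  2.14  8.17]
twist rad 0.01 delta after twist cm [52.76  7.77  8.52]
```

Call:
drive_tool([
  [0.5,3,0,-1,0],
  [0.5,3,0,-1,0],
  [0.5,3,0,-1,0],
  [0.5,0,0,0,0],
])

```text
time: 34.5
ee_pos: [0.3237, 0.1437, 0.2395]
tcp_rot: [-1.186, 1.295, -1.111]
ft_force: [1.0, 0.4, 0.0]
width: 0.501
```

```bash
python3 go.py 392 -319 180 -1
```

```text
t 34.5 pos [0.3237 0.1437 0.2395] x [-0.001 -0.996 -0.091] y [-0.061  0.091 -0.994] z [ 0.998  0.004 -0.061] F [1.  0.4 0. ] w 0.501 q [-0.2  -0.3  -0.15  2.07 -0.15  1.39 -0.31]
psi 0.24 delta tool cm [46.61  1.29  6.99]
twist rad 0.022 delta after twist cm [46.15  5.95  7.64]
```

Call:
drive_tool([
  [0.5,5,0,1.5,0],
  [0.5,5,0,1.5,0],
  [0.5,5,0,1,0],
  [0.5,5,0,1,0],
  [0.5,5,0,0.5,0],
  [0.5,5,0,0.5,0],
  [0.5,5,0,0.5,0],
  [0.5,4,0,0,0],
])

```text
time: 35.3
ee_pos: [0.402, -0.233, 0.2042]
tcp_rot: [-1.178, 1.263, -1.099]
ft_force: [2.0, -0.7, -1.5]
width: 0.495
```

```bash
python3 go.py 392 -319 120 -1
```

```text
t 35.3 pos [ 0.402  -0.233   0.2042] x [ 0.024 -0.995 -0.098] y [-0.04   0.097 -0.994] z [ 0.999  0.028 -0.038] F [ 2.  -0.7 -1.5] w 0.495 q [ 0.11  0.    0.41  1.89 -0.07  1.34  0.56]
psi 1.61 delta tool cm [ 9.36  7.58 -0.93]
twist rad 0.046 delta after twist cm [ 8.62  8.42 -0.85]
```

Call:
drive_tool([
  [0.5,4.5,3,-0.5,0.046],
  [0.5,4.5,3,-0.2,0],
  [0.5,0,0,0,0],
])

```text
time: 35.6
ee_pos: [0.3982, -0.3157, 0.1413]
tcp_rot: [-1.156, 1.293, -1.144]
ft_force: [-0.8, -0.3, -1.0]
width: 0.497
```

```bash
python3 go.py 392 -319 68 -1;python3 - <<'E'
from meas import *
for n in("scene","top"): grab(n,19)
p=load("scene",19)[0]; crop(p,80,210,105,235,5,"s19")
E
```

```text
t 35.6 pos [ 0.3982 -0.3157  0.1413] x [-0.026 -0.996 -0.089] y [-0.033  0.09  -0.995] z [ 0.999 -0.023 -0.035] F [-0.8 -0.3 -1. ] w 0.497 q [ 0.2   0.16  0.49  1.87 -0.13  1.22  0.72]
psi -1.31 delta tool cm [ 1.    7.28 -0.35]
twist rad -0.005 delta after twist cm [ 0.34  7.33 -0.61]
```

View pics/s19.png

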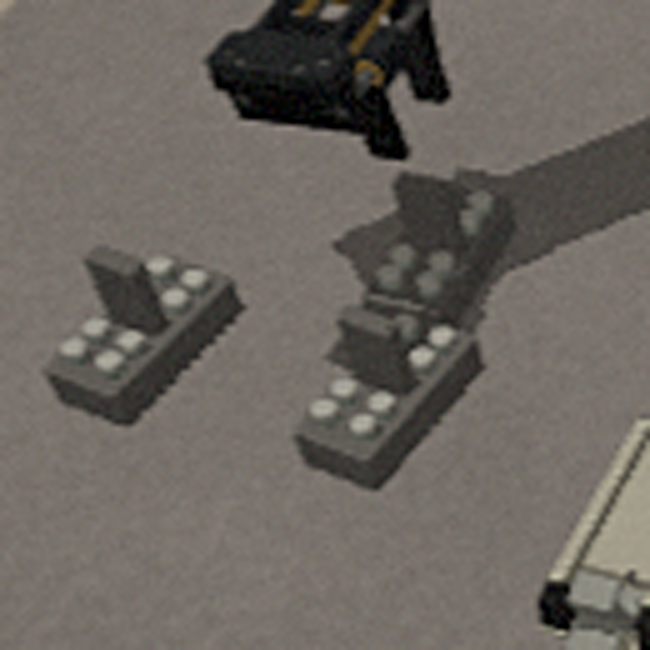

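Call:
drive_tool([
  [0.5,0.5,3,-0.5,0],
  [0.5,0.5,2,-0.2,0],
  [0.5,0,0,0,0],
])

```text
time: 36.0
ee_pos: [0.4004, -0.3119, 0.0972]
tcp_rot: [-1.152, 1.272, -1.139]
ft_force: [-1.1, 0.6, 0.1]
width: 0.498
```

```bash
python3 go.py 392 -319 68 -1
```

```text
t 36.0 pos [ 0.4004 -0.3119  0.0972] x [-0.01  -0.996 -0.091] y [-0.019  0.091 -0.996] z [ 1.    -0.008 -0.02 ] F [-1.1  0.6  0.1] w 0.498 q [ 0.22  0.2   0.48  1.92 -0.17  1.12  0.76]
psi -0.46 delta tool cm [ 0.98  2.86 -0.77]
twist rad 0.009 delta after twist cm [ 0.73  2.92 -0.83]
```

Call:
drive_tool([
  [0.5,1.1,0.5,-1.0,0],
  [0.5,0.2,2.3,-0.2,0],
  [0.5,0,0,0,0],
])

```text
time: 36.3
ee_pos: [0.3948, -0.3179, 0.0735]
tcp_rot: [-1.15, 1.258, -1.137]
ft_force: [0.2, 0.6, -0.5]
width: 0.499
```

```bash
python3 go.py 392 -319 68 -1
```

```text
t 36.3 pos [ 0.3948 -0.3179  0.0735] x [ 0.    -0.996 -0.09 ] y [-0.01   0.09  -0.996] z [ 1.     0.001 -0.01 ] F [ 0.2  0.6 -0.5] w 0.499 q [ 0.24  0.23  0.48  1.95 -0.19  1.07  0.81]
psi 0.06 delta tool cm [ 0.16  0.54 -0.27]
twist rad 0.018 delta after twist cm [ 0.11  0.55 -0.27]
```

Call:
drive_tool([
  [0.6,0.15,0.6,-0.4,0.015],
  [1,0,0,0,0],
  [1,0,0,0,0],
  [1,0,0,0,0],
  [1,0,0,0,0],
  [1,0,0,0,0],
  [1,0,0,0,0],
], grip_force=45)

```text
time: 37.0
ee_pos: [0.395, -0.3181, 0.073]
tcp_rot: [-1.141, 1.261, -1.151]
ft_force: [-0.3, -0.3, -0.8]
width: 0.158
```

```bash
python3 go.py 392 -319 68 -1
```

```text
t 37.0 pos [ 0.395  -0.3181  0.073 ] x [-0.012 -0.996 -0.088] y [-0.003  0.088 -0.996] z [ 1.    -0.011 -0.004] F [-0.3 -0.3 -0.8] w 0.158 q [ 0.24  0.22  0.49  1.95 -0.19  1.06  0.8 ]
psi -0.65 delta tool cm [ 0.14  0.49 -0.29]
twist rad 0.006 delta after twist cm [ 0.1  0.5 -0.3]
```

Call:
drive_tool([
  [1,0,-2,0,0],
  [1,0,-4,0,0],
  [1,0,-4,0,0],
  [1,0,0,0,0],
  [1,0,0,0,0],
])

```text
time: 37.5
ee_pos: [0.3939, -0.3256, 0.1727]
tcp_rot: [-1.142, 1.266, -1.146]
ft_force: [0.2, -0.4, -3.3]
width: 0.155
```

```bash
python3 go.py 556 -117 68 -2.2; python3 - <<'E'
from meas import *
for n in("scene","top"): grab(n,20)
p=load("scene",20)[0]; crop(p,80,310,95,285,3,"s20")
C=both(20)
for n in C:
    b=sel(C[n],(.56,-.052),.075,.036,.047); b=b[(abs(b[:,1]+.052)<.04)&(b[:,0]<.613)]; h=sel(C[n],(.56,-.052),.04,.086,.1)
    print(n,"old block",rect(b),len(b),"handle",rect(h),np.round(h.mean(0)*1000,1),len(h))
    w=sel(C[n],(.565,-.017),.19,.021,.031); w=w[w[:,0]<.62]
    print("  rack walls",rect(w))
    # y-profile of wall points at mid x
    m=w[(w[:,0]>.52)&(w[:,0]<.6)]; hh,e=np.histogram(m[:,1]+.0384*(m[:,0]-.56),bins=np.arange(-.17,.14,.003)); print("  walls y@x=.56",[(round(e[i]*1000+1.5),int(hh[i])) for i in range(len(hh)) if hh[i]>9])
E
```

```text
t 37.5 pos [ 0.3939 -0.3256  0.1727] x [-0.013 -0.996 -0.091] y [-0.008  0.091 -0.996] z [ 1.    -0.012 -0.009] F [ 0.2 -0.4 -3.3] w 0.155 q [ 0.22  0.12  0.5   1.84 -0.13  1.26  0.75]
psi -0.67 delta tool cm [-20.02  12.19  16.06]
twist rad 0.027 delta after twist cm [-21.46  10.47  15.4 ]
top old block (array([559.3, -49.9]), array([107.8,  51.9]), -2.6) 332 handle (array([559. , -50.2]), array([33.8, 13.1]), 88.9) [559.1 -50.7  92.4] 54
  rack walls (array([509.7, -17.2]), array([274.8, 217.7]), -90.0)
  walls y@x=.56 [(-150, 23), (-148, 16), (-84, 18), (-81, 18), (-78, 10), (-18, 22), (-15, 19), (48, 20), (51, 18), (114, 22), (117, 20), (120, 11)]
scene old block (array([560.1, -51.8]), array([107.2,  51.8]), -2.7) 273 handle (array([563.6, -51.9]), array([34.7, 15.2]), 86.5) [565.1 -51.   92.6] 74
  rack walls (array([512.1, -20.1]), array([276.6, 215.2]), -89.9)
  walls y@x=.56 [(-154, 24), (-150, 27), (-148, 25), (-87, 19), (-84, 15), (-27, 23), (-21, 26), (-18, 27), (-15, 24), (45, 27), (48, 25), (51, 25), (111, 29), (114, 27), (117, 21)]
```

View pics/s20.png

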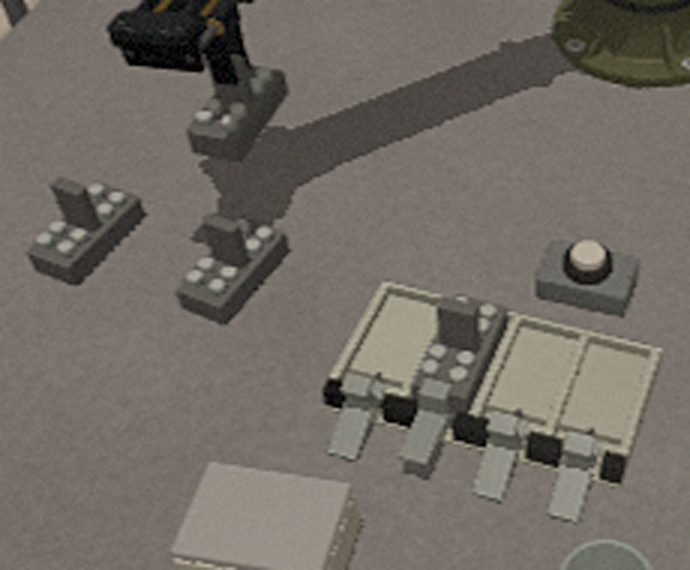

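Call:
drive_tool([
  [1,-3,0,2.5,0.03],
  [1,-4,0,3,0],
  [1,-4,0,3,0],
  [1,-4,0,3,0],
  [1,-4,0,3,0],
  [1,-1,0,1,0],
  [1,0,0,0,0],
])

```text
time: 38.3
ee_pos: [0.5551, -0.1257, 0.175]
tcp_rot: [-1.135, 1.312, -1.161]
ft_force: [0.3, 0.3, -1.6]
width: 0.155
```

```bash
python3 go.py 557 -116 90 -2.4
```

```text
t 38.3 pos [ 0.5551 -0.1257  0.175 ] x [-0.052 -0.994 -0.094] y [-0.027  0.096 -0.995] z [ 0.998 -0.049 -0.032] F [ 0.3  0.3 -1.6] w 0.155 q [-0.05  0.23  0.32  1.71 -0.16  1.27  0.27]
psi -2.81 delta tool cm [-0.18  8.55  0.42]
twist rad -0.007 delta after twist cm [-0.98  8.5   0.15]
```

Call:
drive_tool([
  [1,-1.0,2,0.2,0],
  [1,0,0,0,0],
  [1,0,0,0,0],
])

```text
time: 38.6
ee_pos: [0.5534, -0.117, 0.1524]
tcp_rot: [-1.14, 1.318, -1.161]
ft_force: [0.0, -0.7, -2.7]
width: 0.159
```

```bash
python3 go.py 557 -116 90 -2.4; python3 - <<'E'
from meas import *
for n in("scene","top"): grab(n,21)
p=load("scene",21)[0]; crop(p,150,310,120,270,5,"s21")
C=both(21)
P=C["scene"]; q=sel(P,(.557,-.116),.08,.06,.12)
print(np.histogram(q[:,2],bins=np.arange(.06,.12,.004)))
b=q[(q[:,2]>.094)&(q[:,2]<.112)]; print("held",rect(b),len(b))
b=q[(q[:,2]>.07)]; print("held all",rect(b),len(b))
E
```

```text
t 38.6 pos [ 0.5534 -0.117   0.1524] x [-0.055 -0.994 -0.092] y [-0.034  0.094 -0.995] z [ 0.998 -0.052 -0.039] F [ 0.  -0.7 -2.7] w 0.159 q [-0.06  0.24  0.31  1.74 -0.17  1.23  0.26]
psi -2.96 delta tool cm [0.46 6.21 0.6 ]
twist rad -0.01 delta after twist cm [-0.12  6.24  0.35]
(array([ 10,  10,  18,  10,  14,  45,  49,  51,  83,  41,  53, 214,  98,
        68]), array([0.06 , 0.064, 0.068, 0.072, 0.076, 0.08 , 0.084, 0.088, 0.092,
       0.096, 0.1  , 0.104, 0.108, 0.112, 0.116]))
held (array([ 560.3, -114.1]), array([110.5, 108.6]), -49.3) 440
held all (array([556.1, -90.8]), array([112.1, 109.2]), -4.4) 820
```

View pics/s21.png

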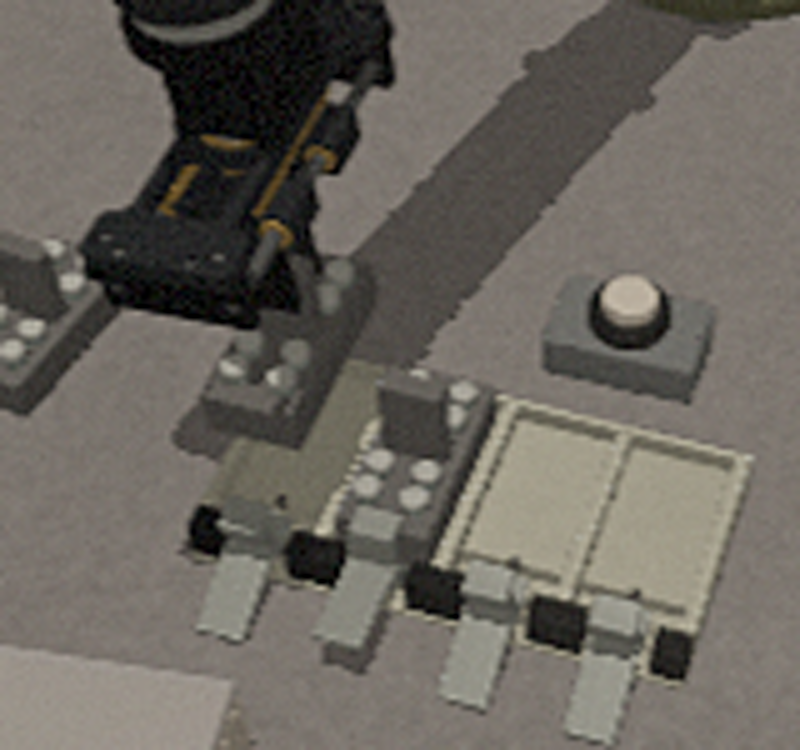

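```bash
cat >> meas.py <<'E'
def held(P,cx,cy,psi,zu,dy=.033,z0=.006,z1=.033):
    """scene cloud: held tray's far face x' and left face y' in rack frame about (cx,cy); zu underside"""
    q=P.reshape(-1,3); q=q[~np.isnan(q[:,0])]; a=np.radians(psi); d=q[:,:2]-[cx,cy]
    u=d@[np.cos(a),np.sin(a)]; v=d@[-np.sin(a),np.cos(a)]
    m=(abs(u)<.075)&(abs(v)<dy)&(q[:,2]>zu+z0)&(q[:,2]<zu+z1); u,v,z=u[m]*1000,v[m]*1000,q[m,2]*1000
    f=u[(abs(v)<18)&(u>45)&(z<zu*1000+25)]; l=v[(abs(u)<45)&(v>20)&(z<zu*1000+25)]
    print("n",len(u),"far face u med",np.round(np.median(f),1) if len(f) else None,len(f),"umax98",np.round(np.percentile(u,98.5),1),"umin",np.round(np.percentile(u,1),1),"left face v",np.round(np.median(l),1) if len(l) else None,len(l),"vmin",np.round(np.percentile(v,1),1),"vmax",np.round(np.percentile(v,99),1))
E
python3 - <<'E'
from meas import *
P=cloud("scene",load("scene",21)[1])
held(P,.5534,-.117,-2.4,.079)
# reference: the same on the old tray, and before pick on the tray T3 at TCP-known place
held(P,.5592,-.0502,-2.4,.014)
P=cloud("scene",load("scene",19)[1]); held(P,.395,-.3181,-.6,0.0)
P=cloud("scene",load("scene",20)[1]); held(P,.3939,-.3256,-.7,0.1)
E
```

```text
n 505 far face u med 54.1 59 umax98 56.0 umin -53.0 left face v 22.4 84 vmin -28.3 vmax 23.4
n 590 far face u med 70.8 65 umax98 73.3 umin -54.0 left face v 27.0 120 vmin -30.9 vmax 32.4
n 338 far face u med 54.0 13 umax98 66.3 umin -52.8 left face v 21.8 80 vmin -28.3 vmax 23.9
n 424 far face u med 56.2 57 umax98 57.8 umin -49.6 left face v 22.1 89 vmin -26.8 vmax 24.1
```

Call:
drive_tool([
  [1,-0.2,0,0.55,0],
  [1,0.2,2,0.1,0],
  [1,0,0,0,0],
  [1,0,0,0,0],
])

```text
time: 39.1
ee_pos: [0.5613, -0.1189, 0.1357]
tcp_rot: [-1.134, 1.317, -1.168]
ft_force: [0.3, -0.0, -2.1]
width: 0.158
```

```bash
python3 go.py 559 -115 95 -2.4; python3 - <<'E'
from meas import *
grab("scene",22)
s=manip.sense()["ee_pos"]
p=load("scene",22)[0]; crop(p,150,310,120,270,5,"s22")
P=cloud("scene",load("scene",22)[1]); held(P,s[0],s[1],-2.4,s[2]-.073)
E
```

```text
t 39.1 pos [ 0.5613 -0.1189  0.1357] x [-0.06  -0.994 -0.092] y [-0.027  0.094 -0.995] z [ 0.998 -0.057 -0.033] F [ 0.3 -0.  -2.1] w 0.158 q [-0.05  0.27  0.31  1.74 -0.18  1.2   0.26]
psi -3.28 delta tool cm [-0.    4.1  -0.11]
twist rad -0.015 delta after twist cm [-0.38  4.07 -0.24]
n 498 far face u med 55.0 59 umax98 56.3 umin -51.8 left face v 22.4 81 vmin -29.3 vmax 23.5
```

View pics/s22.png

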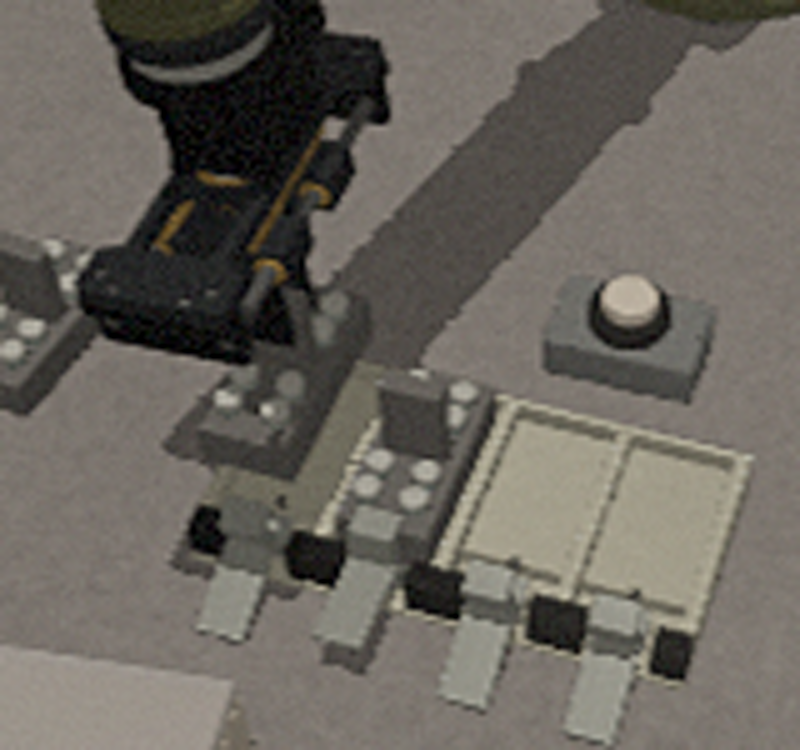

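Call:
drive_tool([
  [1,-0.35,1.0,-0.15,-0.015],
  [1,0.1,1.5,0,0],
  [1,0,0,0,0],
  [1,0,0,0,0],
])

```text
time: 39.55
ee_pos: [0.5594, -0.1135, 0.1104]
tcp_rot: [-1.14, 1.303, -1.157]
ft_force: [0.2, -0.3, -2.5]
width: 0.154
```

```bash
python3 go.py 559 -115 87 -2.4; python3 - <<'E'
from meas import *
grab("scene",23)
s=manip.sense()["ee_pos"]
p=load("scene",23)[0]; crop(p,160,260,170,270,7,"s23")
P=cloud("scene",load("scene",23)[1]); held(P,s[0],s[1],-2.4,s[2]-.073)
E
```

```text
t 39.55 pos [ 0.5594 -0.1135  0.1104] x [-0.043 -0.995 -0.093] y [-0.026  0.094 -0.995] z [ 0.999 -0.041 -0.03 ] F [ 0.2 -0.3 -2.5] w 0.154 q [-0.05  0.29  0.3   1.77 -0.19  1.15  0.28]
psi -2.33 delta tool cm [0.36 2.31 0.04]
twist rad 0.001 delta after twist cm [ 0.15  2.34 -0.03]
n 508 far face u med 56.0 90 umax98 72.6 umin -52.8 left face v 22.2 76 vmin -27.8 vmax 23.3
```

View pics/s23.png

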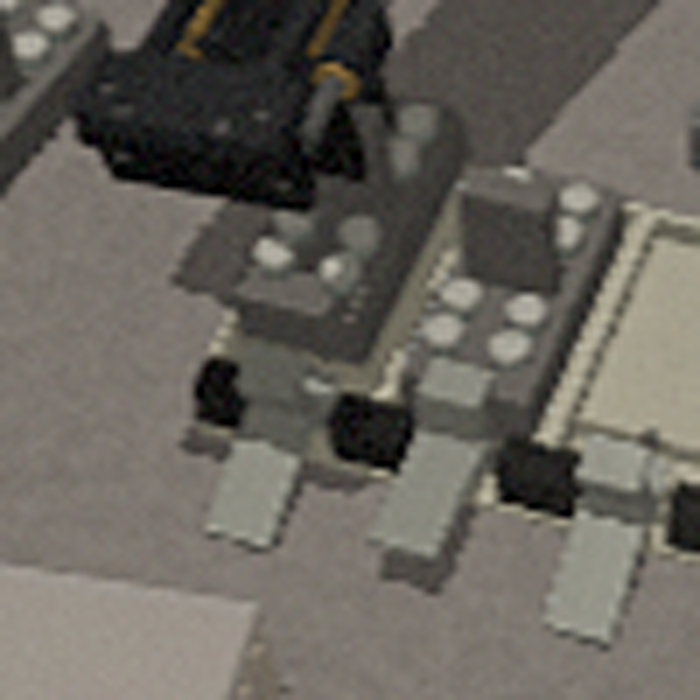

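Call:
drive_tool([
  [1,0.25,1.3,0,0],
  [1,0,0,0,0],
])

```text
time: 39.8
ee_pos: [0.5587, -0.115, 0.0962]
tcp_rot: [-1.141, 1.304, -1.157]
ft_force: [-0.5, -0.1, -2.6]
width: 0.156
```

```bash
python3 go.py 559 -114.5 87 -2.4
```

```text
t 39.8 pos [ 0.5587 -0.115   0.0962] x [-0.043 -0.995 -0.092] y [-0.027  0.094 -0.995] z [ 0.999 -0.041 -0.03 ] F [-0.5 -0.1 -2.6] w 0.156 q [-0.05  0.3   0.3   1.79 -0.19  1.12  0.29]
psi -2.32 delta tool cm [0.04 0.91 0.06]
twist rad 0.001 delta after twist cm [-0.05  0.92  0.03]
```

Call:
drive_tool([
  [1,0.05,0.7,0.05,0],
  [1,0.05,0.8,0,0],
])

```text
time: 40.0
ee_pos: [0.5584, -0.1148, 0.0867]
tcp_rot: [-1.14, 1.306, -1.154]
ft_force: [-26.8, 3.4, 65.8]
width: 0.159
```

```bash
python3 go.py 559 -114.5 87 -2.4
```

```text
t 40.0 pos [ 0.5584 -0.1148  0.0867] x [-0.043 -0.995 -0.095] y [-0.028  0.096 -0.995] z [ 0.999 -0.04  -0.032] F [-26.8   3.4  65.8] w 0.159 q [-0.04  0.31  0.3   1.79 -0.2   1.11  0.3 ]
psi -2.32 delta tool cm [-0.03 -0.03  0.05]
twist rad 0.001 delta after twist cm [-0.03 -0.03  0.06]
```

Call:
drive_tool([
  [1,0,0,0,0],
])

```text
time: 40.1
ee_pos: [0.5594, -0.1153, 0.0888]
tcp_rot: [-1.137, 1.304, -1.155]
ft_force: [0.8, 0.3, -2.4]
width: 0.155
```

```bash
python3 - <<'E'
from meas import *
grab("scene",24)
p=load("scene",24)[0]; crop(p,160,300,170,280,5,"s24")
E
```

```text
(no output)
```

View pics/s24.png

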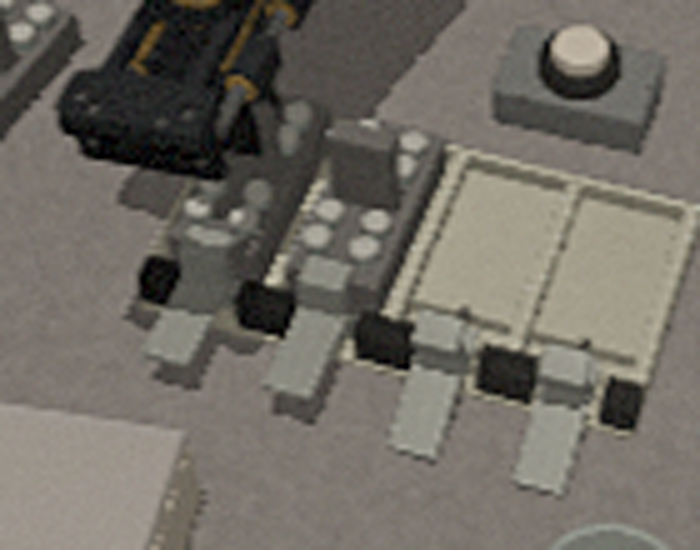

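Latch D has snapped shut: its tab is raised, at crop px (178,345). Release and retreat.

Call:
drive_tool([
  [0.5,0,0,0,0],
  [0.5,0,0,0,0],
  [0.5,0,0,0,0],
  [0.5,0,0,0,0],
  [0.5,-0.3,-3,0,0],
  [0.5,-0.4,-4,0,0],
  [0.5,0,-4,0,0],
  [0.5,0,0,0,0],
])

```text
time: 40.95
ee_pos: [0.5621, -0.1183, 0.1987]
tcp_rot: [-1.141, 1.307, -1.154]
ft_force: [0.0, 0.1, -0.0]
width: 0.5
```

```bash
python3 go.py 510 -299.5 130 -10; python3 - <<'E'
from meas import *
grab("scene",25)
p=load("scene",25)[0]; crop(p,80,300,130,280,3.5,"s25")
P=cloud("scene",load("scene",25)[1])
for c in ((.562,-.051),(.559,-.117)):
    h=sel(P,c,.03,.08,.105); t=h[h[:,2]>np.percentile(h[:,2],50)]; print("handle",rect(h),"top z",np.round(np.percentile(h[:,2],[50,80,95])*1000,1),len(h))
for c in((.51,-.299),(.5,-.46)): tray({"scene":P},c)
E
```

```text
t 40.95 pos [ 0.5621 -0.1183  0.1987] x [-0.044 -0.995 -0.095] y [-0.029  0.096 -0.995] z [ 0.999 -0.041 -0.033] F [ 0.   0.1 -0. ] w 0.5 q [-0.06  0.22  0.32  1.67 -0.16  1.32  0.26]
psi -2.33 delta tool cm [18.9   5.25 -4.24]
twist rad 0.134 delta after twist cm [18.75  6.87 -1.98]
handle (array([564.4, -51.8]), array([34.9, 13.8]), 86.8) top z [92.6 94.6 96.1] 98
handle (array([ 560.3, -117.9]), array([36.7, 14.9]), 87.9) top z [92.7 94.4 95.4] 93
scene block (array([ 511.8, -300.1]), array([111.1,  54.6]), -9.9) 510 handle top (array([ 512.4, -300.3]), array([34. , 14.2]), 82.1) [ 512.7 -299.6   79.1] 52
scene block (array([ 503. , -462.7]), array([113.1,  55.3]), -10.9) 506 handle top (array([ 504.9, -463.4]), array([35.7, 13.8]), 76.4) [ 505.3 -462.7   79.1] 48
```

View pics/s25.png

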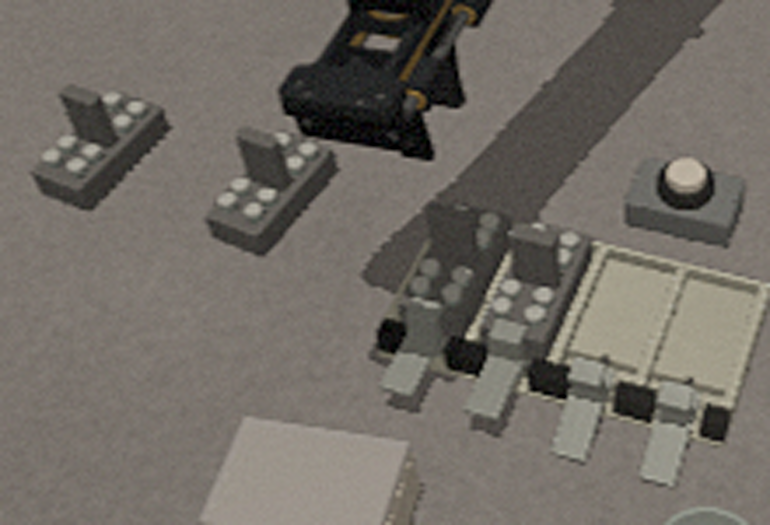

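Call:
drive_tool([
  [0.5,3,0,-1,0.13],
  [0.5,4,0,-0.5,0],
  [0.5,4,0,-0.3,0],
  [0.5,4,0,0,0],
  [0.5,3,1,0,0],
  [0.5,0,0,0,0],
])

```text
time: 41.6
ee_pos: [0.5118, -0.2927, 0.1617]
tcp_rot: [-1.088, 1.415, -1.235]
ft_force: [0.2, -0.1, -1.3]
width: 0.497
```

```bash
python3 go.py 510.5 -298.5 100 -10
```

```text
t 41.6 pos [ 0.5118 -0.2927  0.1617] x [-0.171 -0.981 -0.092] y [-0.042  0.101 -0.994] z [ 0.984 -0.166 -0.058] F [ 0.2 -0.1 -1.3] w 0.497 q [ 0.16  0.32  0.44  1.64 -0.2   1.3   0.47]
psi -9.59 delta tool cm [1.16 6.08 0.33]
twist rad 0.007 delta after twist cm [ 0.6   6.17 -0.02]
```

Call:
drive_tool([
  [0.5,0.8,3,0.2,0],
  [0.5,0.5,2.5,0.1,0],
  [0.5,0,0,0,0],
])

```text
time: 41.9
ee_pos: [0.5092, -0.2991, 0.1012]
tcp_rot: [-1.088, 1.42, -1.232]
ft_force: [-0.4, 0.9, 0.0]
width: 0.499
```

```bash
python3 go.py 510.5 -298.5 70 -10
```

```text
t 41.9 pos [ 0.5092 -0.2991  0.1012] x [-0.173 -0.98  -0.094] y [-0.045  0.103 -0.994] z [ 0.984 -0.167 -0.062] F [-0.4  0.9  0. ] w 0.499 q [ 0.18  0.38  0.43  1.69 -0.23  1.2   0.51]
psi -9.66 delta tool cm [0.21 3.1  0.31]
twist rad 0.006 delta after twist cm [-0.08  3.12  0.11]
```

Call:
drive_tool([
  [0.5,0.3,2,0.3,0],
  [0.5,0.1,1.1,0,0],
  [0.8,0,0,0,0],
])

```text
time: 42.2
ee_pos: [0.5112, -0.2974, 0.0694]
tcp_rot: [-1.088, 1.419, -1.228]
ft_force: [-0.6, 0.2, -0.1]
width: 0.465
```

```bash
python3 go.py 510.5 -298.5 70 -10
```

```text
t 42.2 pos [ 0.5112 -0.2974  0.0694] x [-0.17  -0.981 -0.096] y [-0.045  0.105 -0.993] z [ 0.984 -0.165 -0.062] F [-0.6  0.2 -0.1] w 0.465 q [ 0.19  0.42  0.42  1.72 -0.25  1.15  0.53]
psi -9.49 delta tool cm [ 0.11 -0.07 -0.06]
twist rad 0.009 delta after twist cm [ 0.12 -0.06 -0.05]
```

Call:
drive_tool([
  [1,0,0,0,0],
  [1,0,0,0,0],
  [1,0,0,0,0],
  [1,0,0,0,0],
  [1,0,0,0,0],
  [1,0,0,0,0],
  [1,0,0,0,0],
])

```text
time: 42.9
ee_pos: [0.5149, -0.2976, 0.0744]
tcp_rot: [-1.085, 1.41, -1.233]
ft_force: [0.4, -0.1, -0.8]
width: 0.158
```

```bash
python3 go.py 510.5 -298.5 70 -10
```

```text
t 42.9 pos [ 0.5149 -0.2976  0.0744] x [-0.168 -0.981 -0.095] y [-0.037  0.103 -0.994] z [ 0.985 -0.163 -0.054] F [ 0.4 -0.1 -0.8] w 0.158 q [ 0.18  0.41  0.42  1.71 -0.25  1.15  0.53]
psi -9.41 delta tool cm [ 0.2   0.44 -0.39]
twist rad 0.01 delta after twist cm [ 0.16  0.44 -0.42]
```

Call:
drive_tool([
  [1,0,-2,0,0],
  [1,0,-4,0,0],
  [1,0,-4,0,0],
  [1,-2,-3,0,-0.1],
  [1,-4,0,0.5,-0.02],
  [1,-4,0,0.5,0],
  [1,-4,0,0.5,0],
  [1,0,0,0,0],
])

```text
time: 43.7
ee_pos: [0.5399, -0.1697, 0.2163]
tcp_rot: [-1.146, 1.333, -1.14]
ft_force: [-0.3, 1.1, -2.6]
width: 0.158
```

```bash
python3 go.py 565.5 16 190 -2.4
```

```text
t 43.7 pos [ 0.5399 -0.1697  0.2163] x [-0.052 -0.993 -0.104] y [-0.051  0.107 -0.993] z [ 0.997 -0.046 -0.056] F [-0.3  1.1 -2.6] w 0.158 q [ 0.01  0.22  0.35  1.64 -0.16  1.39  0.34]
psi -2.65 delta tool cm [-18.3    4.47   1.84]
twist rad -0.004 delta after twist cm [-18.66   2.63   1.78]
```

Call:
drive_tool([
  [1,-4,0,0.5,0],
  [1,-4,1,0.5,0],
  [1,-4,1,0.5,0],
  [1,-4,1,0.3,0],
  [1,-2,1,0,0],
  [1,0,0,0,0],
])

```text
time: 44.3
ee_pos: [0.5621, 0.0179, 0.1891]
tcp_rot: [-1.154, 1.339, -1.138]
ft_force: [-0.5, 0.0, -1.7]
width: 0.158
```

```bash
python3 go.py 565.5 16 150 -2.4; python3 - <<'E'
from meas import *
grab("scene",26); s=manip.sense()["ee_pos"]
p=load("scene",26)[0]; crop(p,160,320,120,270,5,"s26")
P=cloud("scene",load("scene",26)[1]); held(P,s[0],s[1],-2.4,s[2]-.074)
E
```

```text
t 44.3 pos [0.5621 0.0179 0.1891] x [-0.053 -0.993 -0.101] y [-0.06   0.105 -0.993] z [ 0.997 -0.047 -0.065] F [-0.5  0.  -1.7] w 0.158 q [-0.21  0.21  0.23  1.7  -0.16  1.31  0.01]
psi -2.68 delta tool cm [0.57 3.84 0.6 ]
twist rad -0.005 delta after twist cm [0.18 3.91 0.35]
n 484 far face u med 52.7 72 umax98 54.2 umin -52.4 left face v 23.1 55 vmin -27.8 vmax 23.5
```

View pics/s26.png

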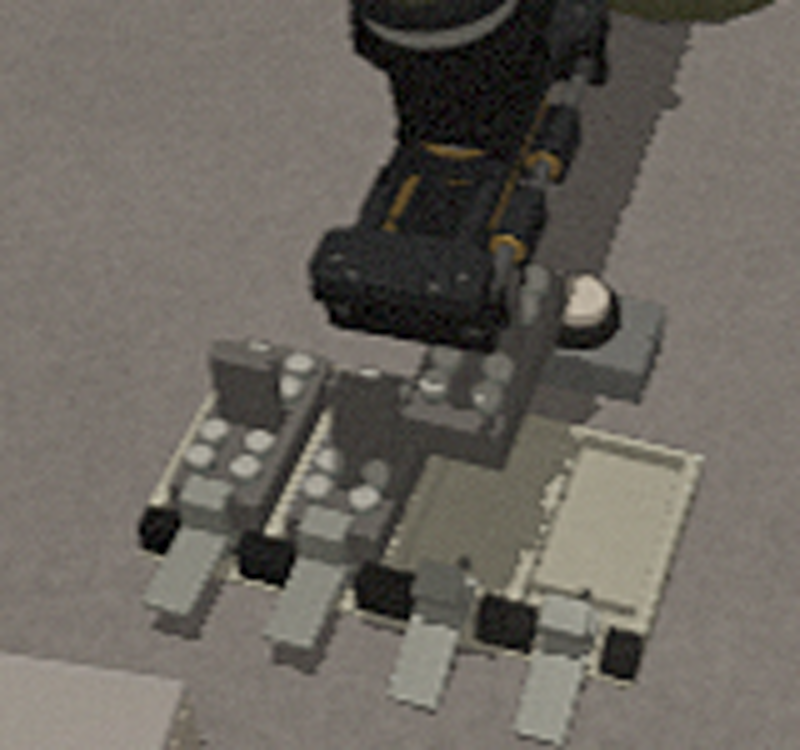

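Call:
drive_tool([
  [1,0.4,2.5,0.7,0],
  [1,0.3,2.5,0.2,0],
  [1,0,0,0,0],
  [1,0,0,0,0],
])

```text
time: 44.75
ee_pos: [0.5688, 0.0058, 0.1389]
tcp_rot: [-1.151, 1.342, -1.15]
ft_force: [0.1, -0.3, -2.5]
width: 0.158
```

```bash
python3 go.py 567 16 88 -2.4; python3 - <<'E'
from meas import *
grab("scene",27); s=manip.sense()["ee_pos"]
p=load("scene",27)[0]; crop(p,180,310,160,280,6,"s27")
P=cloud("scene",load("scene",27)[1]); held(P,s[0],s[1],-2.4,s[2]-.074)
E
```

```text
t 44.75 pos [0.5688 0.0058 0.1389] x [-0.062 -0.993 -0.096] y [-0.057  0.1   -0.993] z [ 0.996 -0.056 -0.063] F [ 0.1 -0.3 -2.5] w 0.158 q [-0.19  0.26  0.23  1.74 -0.17  1.21  0.04]
psi -3.22 delta tool cm [-0.51  5.17  0.09]
twist rad -0.014 delta after twist cm [-1.01  5.09 -0.22]
n 452 far face u med 53.5 60 umax98 54.9 umin -53.9 left face v 21.2 58 vmin -29.8 vmax 22.0
```

View pics/s27.png

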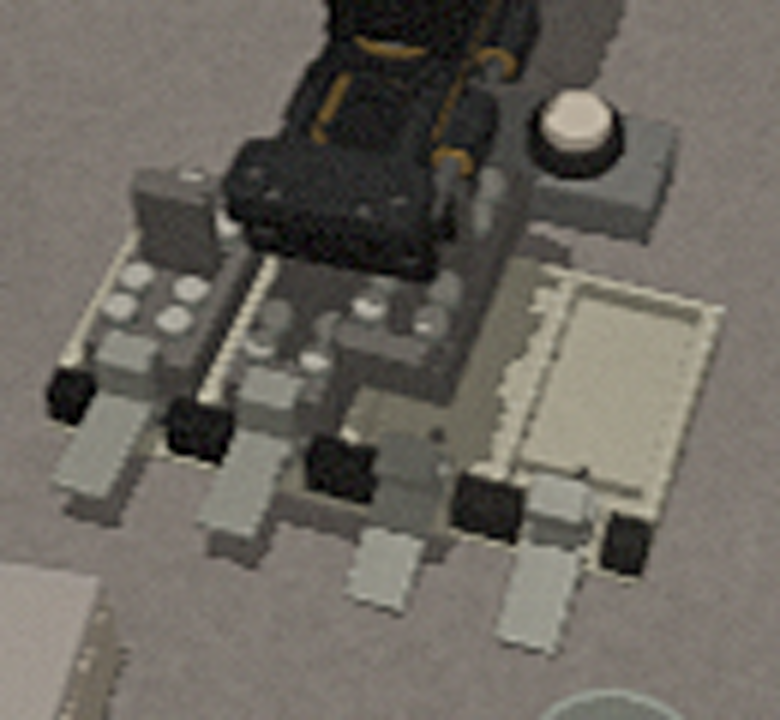

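Call:
drive_tool([
  [1,-1.1,0.3,-0.1,-0.014],
  [1,0,0,0,0],
  [1,0,0,0,0],
])

```text
time: 45.1
ee_pos: [0.5697, 0.0166, 0.1401]
tcp_rot: [-1.154, 1.328, -1.142]
ft_force: [0.7, 0.1, -1.6]
width: 0.158
```

```bash
python3 go.py 567 16.5 88 -2.4
```

```text
t 45.1 pos [0.5697 0.0166 0.1401] x [-0.048 -0.994 -0.097] y [-0.053  0.1   -0.994] z [ 0.997 -0.043 -0.057] F [ 0.7  0.1 -1.6] w 0.158 q [-0.21  0.26  0.22  1.74 -0.17  1.21  0.03]
psi -2.46 delta tool cm [0.53 5.19 0.03]
twist rad -0.001 delta after twist cm [ 0.02  5.21 -0.26]
```

Call:
drive_tool([
  [1,0.25,2.5,-0.1,0],
  [1,0,0,0,0],
  [1,0,0,0,0],
])

```text
time: 45.4
ee_pos: [0.5691, 0.0175, 0.1177]
tcp_rot: [-1.15, 1.324, -1.143]
ft_force: [-0.2, -1.1, -1.4]
width: 0.152
```

```bash
python3 go.py 567 16.5 88 -2.4; python3 - <<'E'
from meas import *
grab("scene",28); s=manip.sense()["ee_pos"]
p=load("scene",28)[0]; crop(p,180,310,160,280,6,"s28")
P=cloud("scene",load("scene",28)[1]); held(P,s[0],s[1],-2.4,s[2]-.074)
E
```

```text
t 45.4 pos [0.5691 0.0175 0.1177] x [-0.046 -0.994 -0.098] y [-0.048  0.1   -0.994] z [ 0.998 -0.041 -0.052] F [-0.2 -1.1 -1.4] w 0.152 q [-0.2   0.28  0.22  1.77 -0.17  1.16  0.04]
psi -2.38 delta tool cm [ 0.4   2.95 -0.05]
twist rad 0.0 delta after twist cm [ 0.11  2.97 -0.2 ]
n 462 far face u med 55.6 96 umax98 72.1 umin -52.6 left face v 21.0 46 vmin -28.8 vmax 21.6
```

View pics/s28.png

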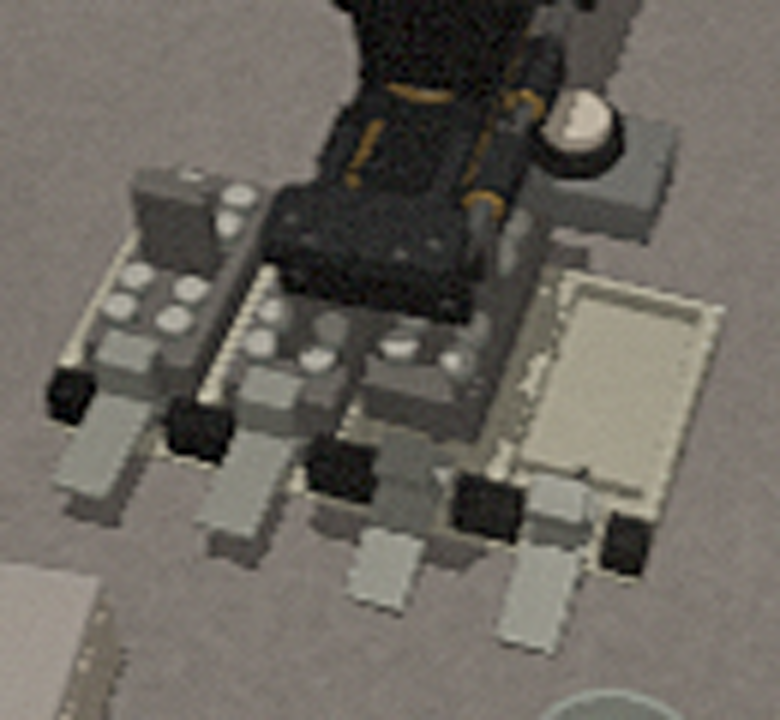

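Call:
drive_tool([
  [1,0.25,1.7,-0.3,0],
  [1,0,0,0,0],
  [1,0,0,0,0],
])

```text
time: 45.75
ee_pos: [0.5668, 0.0169, 0.1036]
tcp_rot: [-1.148, 1.321, -1.144]
ft_force: [0.8, 0.2, -2.3]
width: 0.16
```

```bash
python3 go.py 566.8 16.5 88 -2.4
```

```text
t 45.75 pos [0.5668 0.0169 0.1036] x [-0.046 -0.994 -0.099] y [-0.044  0.101 -0.994] z [ 0.998 -0.041 -0.049] F [ 0.8  0.2 -2.3] w 0.16 q [-0.2   0.28  0.22  1.79 -0.18  1.13  0.05]
psi -2.37 delta tool cm [0.2  1.54 0.08]
twist rad 0.001 delta after twist cm [0.04 1.56 0.  ]
```

Call:
drive_tool([
  [1,0.1,0.9,0.05,0],
  [1,0,0,0,0],
])

```text
time: 45.95
ee_pos: [0.5681, 0.0168, 0.0957]
tcp_rot: [-1.146, 1.319, -1.145]
ft_force: [-0.4, -0.1, -2.3]
width: 0.162
```

```bash
python3 go.py 566.8 16.5 88 -2.4
```

```text
t 45.95 pos [0.5681 0.0168 0.0957] x [-0.046 -0.994 -0.099] y [-0.042  0.101 -0.994] z [ 0.998 -0.041 -0.046] F [-0.4 -0.1 -2.3] w 0.162 q [-0.2   0.29  0.22  1.79 -0.18  1.11  0.05]
psi -2.37 delta tool cm [ 0.12  0.77 -0.09]
twist rad 0.001 delta after twist cm [ 0.04  0.77 -0.13]
```

Call:
drive_tool([
  [1,0.1,0.6,-0.1,0],
  [1,0.05,0.6,0,0],
])

```text
time: 46.15
ee_pos: [0.5674, 0.0173, 0.0873]
tcp_rot: [-1.143, 1.319, -1.144]
ft_force: [-13.9, -2.2, 39.4]
width: 0.16
```

Call:
drive_tool([
  [1,0,0.4,0,0],
])

```text
time: 46.25
ee_pos: [0.5676, 0.0173, 0.0874]
tcp_rot: [-1.142, 1.319, -1.143]
ft_force: [-12.4, -2.3, 32.4]
width: 0.16
```

```bash
python3 go.py 566.8 16.5 88 -2.4;  python3 - <<'E'
from meas import *
grab("scene",29)
p=load("scene",29)[0]; crop(p,180,310,160,280,6,"s29")
E
```

```text
t 46.25 pos [0.5676 0.0173 0.0874] x [-0.045 -0.994 -0.102] y [-0.04   0.104 -0.994] z [ 0.998 -0.041 -0.044] F [-12.4  -2.3  32.4] w 0.16 q [-0.2   0.3   0.22  1.8  -0.19  1.09  0.06]
psi -2.34 delta tool cm [ 0.08 -0.06 -0.08]
twist rad 0.001 delta after twist cm [ 0.08 -0.06 -0.08]
```

View pics/s29.png

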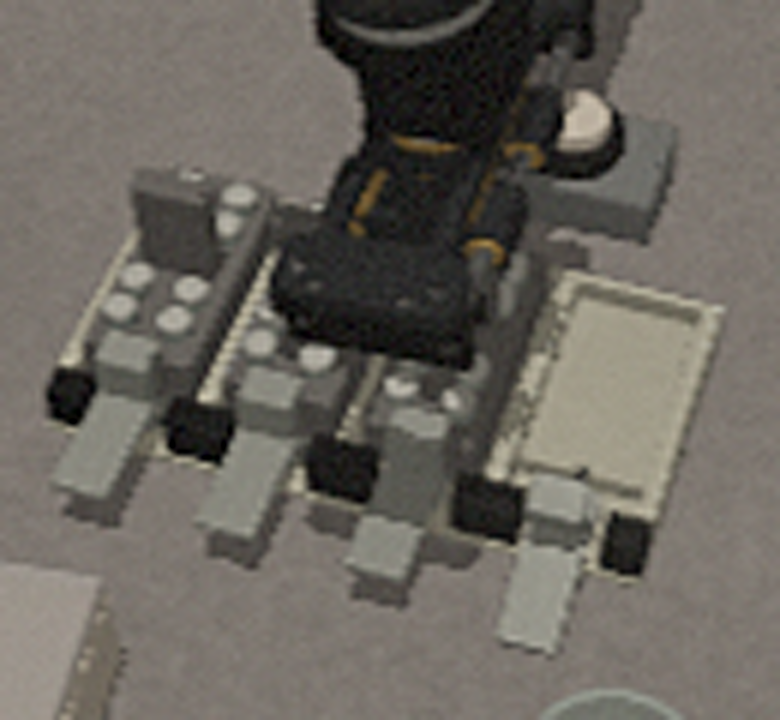

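Call:
drive_tool([
  [0.5,0,0,0,0],
  [0.5,0,0,0,0],
  [0.5,0,0,0,0],
  [0.5,0,0,0,0],
  [0.5,-0.3,-3,0,0],
  [0.5,-0.4,-4,0,0],
  [0.5,0,-4,0,0],
  [0.5,0,0,0,0],
])

```text
time: 47.1
ee_pos: [0.572, 0.0126, 0.1991]
tcp_rot: [-1.144, 1.32, -1.143]
ft_force: [0.3, -0.0, 0.4]
width: 0.496
```

```bash
python3 go.py 503.5 -461.5 150 -10; python3 - <<'E'
from meas import *
grab("scene",30)
p=load("scene",30)[0]; crop(p,180,310,160,280,6,"s30")
P=cloud("scene",load("scene",30)[1])
for c in ((.562,-.051),(.559,-.117),(.567,.015)):
    h=sel(P,c,.03,.08,.105); print("handle",rect(h),"top z",np.round(np.percentile(h[:,2],[50,80,95])*1000,1),len(h))
tray({"scene":P},(.5,-.46))
E
```

```text
t 47.1 pos [0.572  0.0126 0.1991] x [-0.046 -0.994 -0.101] y [-0.042  0.103 -0.994] z [ 0.998 -0.041 -0.046] F [ 0.3 -0.   0.4] w 0.496 q [-0.2   0.21  0.23  1.68 -0.16  1.31  0.02]
psi -2.35 delta tool cm [47.93  0.27 -4.67]
twist rad 0.134 delta after twist cm [47.88  4.91  1.49]
handle (array([563.7, -51.5]), array([34.3, 14.5]), 88.3) top z [91.5 94.  95.5] 97
handle (array([ 559.9, -118.2]), array([36.8, 15.8]), 89.8) top z [91.9 94.6 95.7] 97
handle (array([567.2,  12.3]), array([36. , 15.1]), 87.0) top z [92.6 94.1 95.4] 97
scene block (array([ 504.1, -462.8]), array([112.6,  56.2]), -10.5) 509 handle top (array([ 503.3, -463. ]), array([35.3, 12.8]), 82.1) [ 504.6 -463.2   79.5] 44
```

View pics/s30.png

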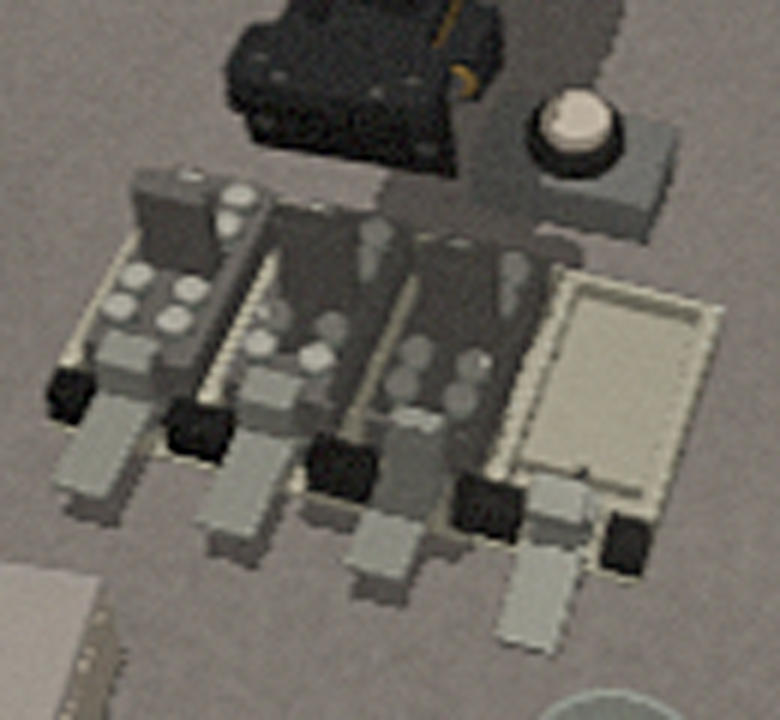

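Call:
drive_tool([
  [0.5,4,0,-0.5,0.134],
  [0.5,5,0,0,0],
  [0.5,5,0,0,0],
  [0.5,5,0,0,0],
  [0.5,5,0,0,0],
  [0.5,5,0,0,0],
  [0.5,5,0,0,0],
  [0.5,5,0,0,0],
])

```text
time: 47.95
ee_pos: [0.5012, -0.361, 0.146]
tcp_rot: [-1.098, 1.426, -1.211]
ft_force: [1.2, 0.0, 0.2]
width: 0.501
```

```bash
python3 go.py 504 -461 130 -10
```

```text
t 47.95 pos [ 0.5012 -0.361   0.146 ] x [-0.162 -0.982 -0.101] y [-0.059  0.112 -0.992] z [ 0.985 -0.155 -0.076] F [1.2 0.  0.2] w 0.501 q [ 0.26  0.42  0.46  1.56 -0.23  1.33  0.61]
psi -8.94 delta tool cm [9.93 0.45 1.94]
twist rad 0.019 delta after twist cm [9.8  1.6  2.01]
```

Call:
drive_tool([
  [0.5,4.5,-0.5,1.0,0.018],
  [0.5,3,-0.5,0.8,0],
  [0.5,0,0,0,0],
])

```text
time: 48.25
ee_pos: [0.4986, -0.4485, 0.1392]
tcp_rot: [-1.092, 1.456, -1.228]
ft_force: [-0.2, -0.0, 0.7]
width: 0.5
```

```bash
python3 go.py 504 -461 110 -10
```

```text
t 48.25 pos [ 0.4986 -0.4485  0.1392] x [-0.193 -0.976 -0.097] y [-0.069  0.112 -0.991] z [ 0.979 -0.184 -0.089] F [-0.2 -0.   0.7] w 0.5 q [ 0.38  0.55  0.48  1.4  -0.27  1.38  0.69]
psi -10.66 delta tool cm [1.41 2.72 1.02]
twist rad -0.012 delta after twist cm [1.14 2.92 0.75]
```

Pitch tilt is about 5°. Pressing the fingertips lightly on the bare bench pushes the tilt the other way, so I'll use that before grasping.

Call:
drive_tool([
  [0.5,-5,1,0,0],
  [0.5,-2.5,3,0,0],
  [0.5,1,3,0,0],
  [0.5,0.5,3,0,0],
  [0.5,0,0,0,0],
])

```text
time: 48.75
ee_pos: [0.5004, -0.3713, 0.0351]
tcp_rot: [-1.093, 1.466, -1.219]
ft_force: [-0.4, -0.2, 0.6]
width: 0.501
```

```bash
python3 go.py 500 -375 20 -10
```

```text
t 48.75 pos [ 0.5004 -0.3713  0.0351] x [-0.194 -0.976 -0.102] y [-0.077  0.119 -0.99 ] z [ 0.978 -0.184 -0.098] F [-0.4 -0.2  0.6] w 0.501 q [ 0.29  0.55  0.44  1.62 -0.29  1.17  0.63]
psi -10.68 delta tool cm [0.52 1.46 0.18]
twist rad -0.012 delta after twist cm [0.37 1.51 0.03]
```

Call:
drive_tool([
  [0.5,0,1.8,0,0],
  [0.5,0,0.7,0,0],
  [0.5,0,0.7,0,0],
])

```text
time: 49.05
ee_pos: [0.5006, -0.3696, 0.0167]
tcp_rot: [-1.09, 1.461, -1.222]
ft_force: [-11.0, 7.1, 41.4]
width: 0.501
```

```bash
python3 go.py 500 -375 20 -10
```

```text
t 49.05 pos [ 0.5006 -0.3696  0.0167] x [-0.193 -0.976 -0.103] y [-0.072  0.118 -0.99 ] z [ 0.979 -0.184 -0.093] F [-11.    7.1  41.4] w 0.501 q [ 0.3   0.57  0.43  1.63 -0.3   1.14  0.64]
psi -10.63 delta tool cm [ 0.51 -0.39  0.01]
twist rad -0.011 delta after twist cm [ 0.55 -0.33  0.04]
```

Call:
drive_tool([
  [0.5,0,0.4,-0.6,0],
  [0.5,0,0.4,-0.6,0],
  [0.5,0,0.3,-0.6,0],
])

```text
time: 49.35
ee_pos: [0.4911, -0.3676, 0.0168]
tcp_rot: [-1.082, 1.441, -1.235]
ft_force: [4.1, -0.1, 5.3]
width: 0.502
```

```bash
python3 go.py 500 -375 20 -10
```

```text
t 49.35 pos [ 0.4911 -0.3676  0.0168] x [-0.189 -0.977 -0.098] y [-0.053  0.11  -0.993] z [ 0.981 -0.183 -0.072] F [ 4.1 -0.1  5.3] w 0.502 q [ 0.3   0.54  0.43  1.67 -0.3   1.1   0.65]
psi -10.56 delta tool cm [ 0.52 -0.44  0.98]
twist rad -0.01 delta after twist cm [ 0.57 -0.32  1.  ]
```

Call:
drive_tool([
  [0.5,0,0.6,-0.6,0],
  [0.5,0,0.5,-0.6,0],
  [0.5,0,0.5,-0.6,0],
  [0.5,0,0.5,-0.6,0],
])

```text
time: 49.75
ee_pos: [0.49, -0.3673, 0.0152]
tcp_rot: [-1.06, 1.393, -1.267]
ft_force: [4.9, -0.5, 13.4]
width: 0.498
```

```bash
python3 go.py 500 -375 20 -10
```

```text
t 49.75 pos [ 0.49   -0.3673  0.0152] x [-0.182 -0.979 -0.088] y [-0.005  0.09  -0.996] z [ 0.983 -0.18  -0.022] F [ 4.9 -0.5 13.4] w 0.498 q [ 0.3   0.51  0.43  1.72 -0.32  1.04  0.68]
psi -10.39 delta tool cm [ 0.53 -0.55  1.11]
twist rad -0.007 delta after twist cm [ 0.58 -0.48  1.12]
```

Call:
drive_tool([
  [0.5,0,-4,0,0],
  [0.5,1,-4,0.5,0],
  [0.5,4,-3,0.3,0],
  [0.5,4,0,0,0],
  [0.5,0,0,0,0],
])

```text
time: 50.25
ee_pos: [0.4819, -0.4641, 0.1195]
tcp_rot: [-1.065, 1.392, -1.257]
ft_force: [-0.5, -0.4, -0.8]
width: 0.501
```

```bash
python3 go.py 504 -461 110 -10
```

```text
t 50.25 pos [ 0.4819 -0.4641  0.1195] x [-0.174 -0.98  -0.091] y [-0.01   0.094 -0.996] z [ 0.985 -0.173 -0.026] F [-0.5 -0.4 -0.8] w 0.501 q [ 0.41  0.52  0.48  1.48 -0.3   1.28  0.77]
psi -9.95 delta tool cm [-0.6   0.96  2.14]
twist rad 0.001 delta after twist cm [-0.68  0.95  2.12]
```

Call:
drive_tool([
  [0.5,-0.6,0,2.1,0],
  [0.5,0.1,1,0,0],
  [0.5,0,0,0,0],
])

```text
time: 50.55
ee_pos: [0.5006, -0.4613, 0.1068]
tcp_rot: [-1.065, 1.4, -1.255]
ft_force: [-1.0, 0.0, 0.1]
width: 0.5
```

```bash
python3 go.py 504 -461 70 -10; python3 - <<'E'
from meas import *
grab("scene",31)
p=load("scene",31)[0]; crop(p,60,190,110,230,6,"s31")
E
```

```text
t 50.55 pos [ 0.5006 -0.4613  0.1068] x [-0.178 -0.98  -0.093] y [-0.014  0.097 -0.995] z [ 0.984 -0.176 -0.031] F [-1.   0.   0.1] w 0.5 q [ 0.41  0.56  0.47  1.45 -0.31  1.28  0.75]
psi -10.13 delta tool cm [0.25 3.66 0.45]
twist rad -0.002 delta after twist cm [-0.09  3.68  0.33]
```

View pics/s31.png

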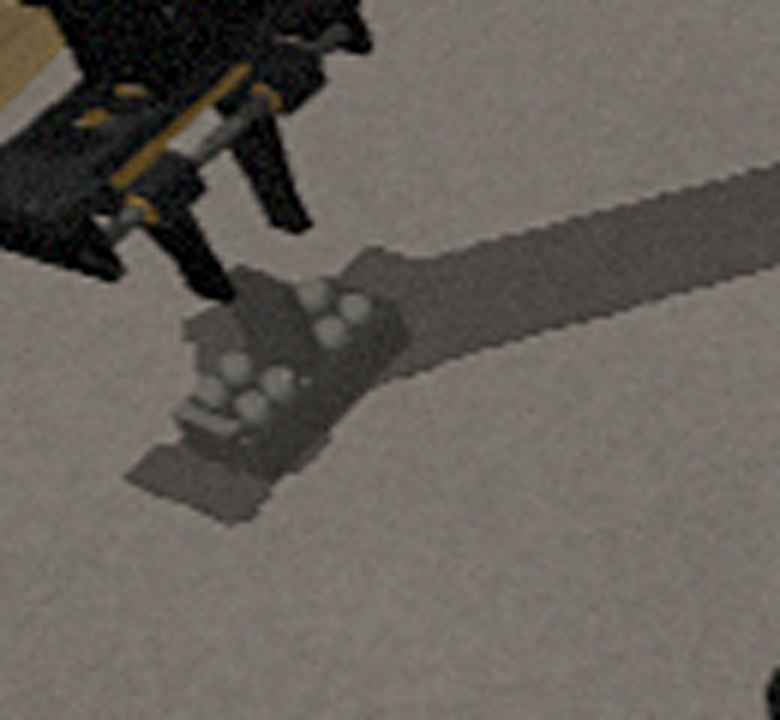

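The fingers straddle the last tray's blade, at about crop px (265,290). Descend and grip.

Call:
drive_tool([
  [0.5,0.2,2,0.4,0],
  [0.5,0.1,1.6,0.1,0],
  [0.5,0,0,0,0],
])

```text
time: 50.9
ee_pos: [0.504, -0.4595, 0.0696]
tcp_rot: [-1.064, 1.4, -1.252]
ft_force: [-0.4, 0.1, -0.8]
width: 0.503
```

```bash
python3 go.py 504 -461 70 -10
```

```text
t 50.9 pos [ 0.504  -0.4595  0.0696] x [-0.177 -0.98  -0.095] y [-0.014  0.099 -0.995] z [ 0.984 -0.175 -0.032] F [-0.4  0.1 -0.8] w 0.503 q [ 0.41  0.59  0.46  1.48 -0.33  1.22  0.76]
psi -10.06 delta tool cm [ 0.15 -0.05  0.03]
twist rad -0.001 delta after twist cm [ 0.15 -0.04  0.03]
```

Call:
drive_tool([
  [1,0,0,0,0],
  [1,0,0,0,0],
  [1,0,0,0,0],
  [1,0,0,0,0],
  [1,0,0,0,0],
  [1,0,0,0,0],
  [1,0,0,0,0],
  [1,0,0,0,0],
])

```text
time: 51.7
ee_pos: [0.5043, -0.4602, 0.0723]
tcp_rot: [-1.063, 1.397, -1.255]
ft_force: [1.2, -0.7, -0.4]
width: 0.156
```

```bash
python3 go.py 504 -461 70 -10
```

```text
t 51.7 pos [ 0.5043 -0.4602  0.0723] x [-0.177 -0.98  -0.094] y [-0.012  0.097 -0.995] z [ 0.984 -0.175 -0.029] F [ 1.2 -0.7 -0.4] w 0.156 q [ 0.41  0.59  0.46  1.48 -0.33  1.22  0.76]
psi -10.09 delta tool cm [ 0.11  0.22 -0.01]
twist rad -0.002 delta after twist cm [ 0.09  0.23 -0.01]
```

Call:
drive_tool([
  [1,0,-2,0,0],
  [1,0,-4,0,0],
  [1,0,-4,0,0],
  [1,-2,-1,0,0],
  [1,-4,0,0,0],
  [1,-4,0,0,0],
  [1,-4,0,0,0],
  [1,-4,0,0,0],
])

```text
time: 52.5
ee_pos: [0.5312, -0.2927, 0.1938]
tcp_rot: [-1.066, 1.42, -1.256]
ft_force: [0.8, -0.1, -3.4]
width: 0.156
```

```bash
python3 go.py 568 82 190 -2.4
```

```text
t 52.5 pos [ 0.5312 -0.2927  0.1938] x [-0.191 -0.977 -0.094] y [-0.026  0.1   -0.995] z [ 0.981 -0.188 -0.045] F [ 0.8 -0.1 -3.4] w 0.156 q [ 0.14  0.32  0.45  1.57 -0.21  1.36  0.44]
psi -10.84 delta tool cm [-37.28   4.04  -3.42]
twist rad -0.147 delta after twist cm [-37.6    0.38   2.11]
```

Call:
drive_tool([
  [1,-4.5,0,-0.5,-0.146],
  [1,-5,0,0.4,0],
  [1,-5,0,0.4,0],
  [1,-5,0,0.4,0],
  [1,-5,0,0.4,0],
  [1,-5,0,0.4,0],
  [1,-3,0,0.3,0],
  [1,0,0,0,0],
])

```text
time: 53.3
ee_pos: [0.5598, 0.0465, 0.2175]
tcp_rot: [-1.15, 1.304, -1.125]
ft_force: [-0.9, 0.2, -2.7]
width: 0.158
```

```bash
python3 go.py 568 82 150 -2.4
```

```text
t 53.3 pos [0.5598 0.0465 0.2175] x [-0.024 -0.994 -0.106] y [-0.041  0.107 -0.993] z [ 0.999 -0.019 -0.043] F [-0.9  0.2 -2.7] w 0.158 q [-0.25  0.17  0.21  1.68 -0.15  1.33 -0.02]
psi -1.1 delta tool cm [-2.83  7.06  1.04]
twist rad 0.023 delta after twist cm [-3.58  6.75  0.67]
```

Call:
drive_tool([
  [1,-3.5,0,0.8,0.022],
  [1,0,0,0,0],
  [1,0.2,3,0.1,0],
  [1,0,0,0,0],
  [1,0,0,0,0],
])

```text
time: 53.8
ee_pos: [0.564, 0.0864, 0.1868]
tcp_rot: [-1.15, 1.321, -1.135]
ft_force: [0.5, 0.0, -1.8]
width: 0.159
```

```bash
python3 go.py 568 83 118 -2.4; python3 - <<'E'
from meas import *
grab("scene",32); s=manip.sense()["ee_pos"]
p=load("scene",32)[0]; crop(p,180,310,150,280,5,"s32")
P=cloud("scene",load("scene",32)[1]); held(P,s[0],s[1],-2.4,s[2]-.072)
E
```

```text
t 53.8 pos [0.564  0.0864 0.1868] x [-0.041 -0.994 -0.103] y [-0.048  0.105 -0.993] z [ 0.998 -0.035 -0.052] F [ 0.5  0.  -1.8] w 0.159 q [-0.29  0.21  0.19  1.7  -0.16  1.28 -0.1 ]
psi -2.03 delta tool cm [1.03 6.78 0.77]
twist rad 0.007 delta after twist cm [0.32 6.88 0.41]
n 473 far face u med 54.4 79 umax98 55.9 umin -49.9 left face v 21.3 30 vmin -29.5 vmax 21.7
```

View pics/s32.png

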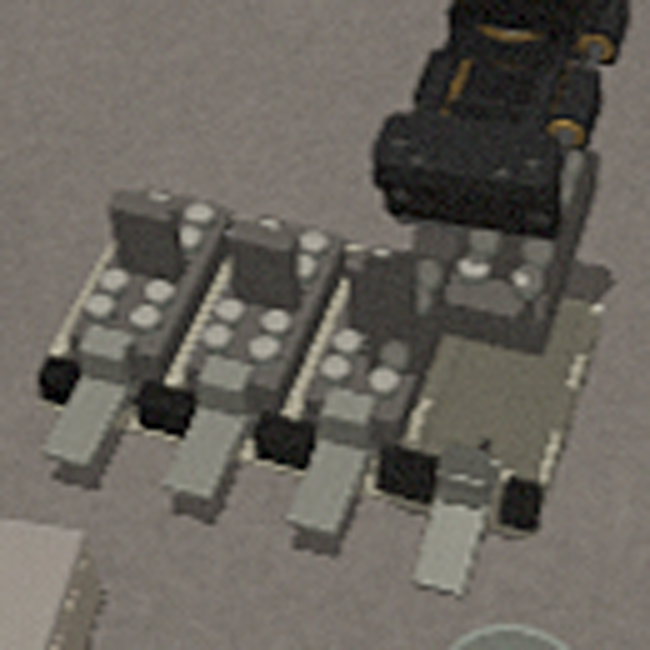

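Call:
drive_tool([
  [1,0.5,2.5,0.4,0.007],
  [1,0,0,0,0],
  [1,0.3,2.5,0.2,0],
  [1,0,0,0,0],
  [1,0,0,0,0],
])

```text
time: 54.35
ee_pos: [0.5698, 0.0819, 0.1421]
tcp_rot: [-1.139, 1.325, -1.144]
ft_force: [0.2, 0.8, -2.1]
width: 0.152
```

```bash
python3 go.py 568 83.7 118 -2.4; python3 - <<'E'
from meas import *
grab("scene",33); s=manip.sense()["ee_pos"]
p=load("scene",33)[0]; crop(p,180,310,150,280,5,"s33")
P=cloud("scene",load("scene",33)[1]); held(P,s[0],s[1],-2.4,s[2]-.072)
E
```

```text
t 54.35 pos [0.5698 0.0819 0.1421] x [-0.05  -0.993 -0.105] y [-0.041  0.107 -0.993] z [ 0.998 -0.045 -0.046] F [ 0.2  0.8 -2.1] w 0.152 q [-0.28  0.25  0.19  1.74 -0.17  1.19 -0.08]
psi -2.6 delta tool cm [ 0.08  2.42 -0.07]
twist rad -0.003 delta after twist cm [-0.17  2.41 -0.19]
n 431 far face u med 54.7 75 umax98 55.9 umin -47.9 left face v 21.6 35 vmin -29.5 vmax 21.9
```

View pics/s33.png

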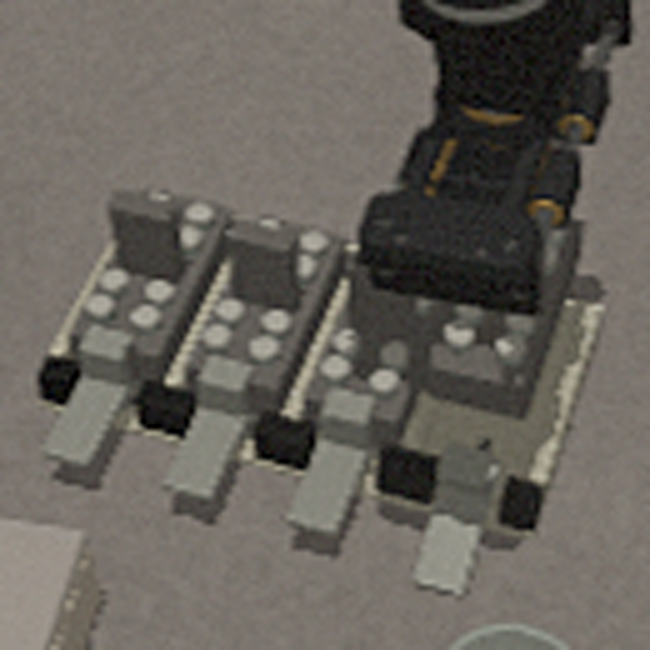

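Call:
drive_tool([
  [1,0.0,2.5,-0.15,0],
  [1,0,0,0,0],
  [1,0,0,0,0],
])

```text
time: 54.7
ee_pos: [0.5698, 0.0849, 0.1225]
tcp_rot: [-1.133, 1.321, -1.146]
ft_force: [1.1, 0.6, -3.0]
width: 0.156
```

```bash
python3 go.py 568 83.7 86 -2.4; python3 - <<'E'
from meas import *
grab("scene",34); s=manip.sense()["ee_pos"]
p=load("scene",34)[0]; crop(p,200,310,170,280,6,"s34")
P=cloud("scene",load("scene",34)[1]); held(P,s[0],s[1],-2.4,s[2]-.072)
E
```

```text
t 54.7 pos [0.5698 0.0849 0.1225] x [-0.049 -0.993 -0.106] y [-0.035  0.108 -0.994] z [ 0.998 -0.045 -0.04 ] F [ 1.1  0.6 -3. ] w 0.156 q [-0.28  0.27  0.18  1.77 -0.18  1.14 -0.08]
psi -2.61 delta tool cm [ 0.51  3.62 -0.03]
twist rad -0.004 delta after twist cm [ 0.12  3.65 -0.18]
n 419 far face u med 54.8 66 umax98 56.5 umin -49.9 left face v 21.5 34 vmin -29.5 vmax 21.7
```

View pics/s34.png

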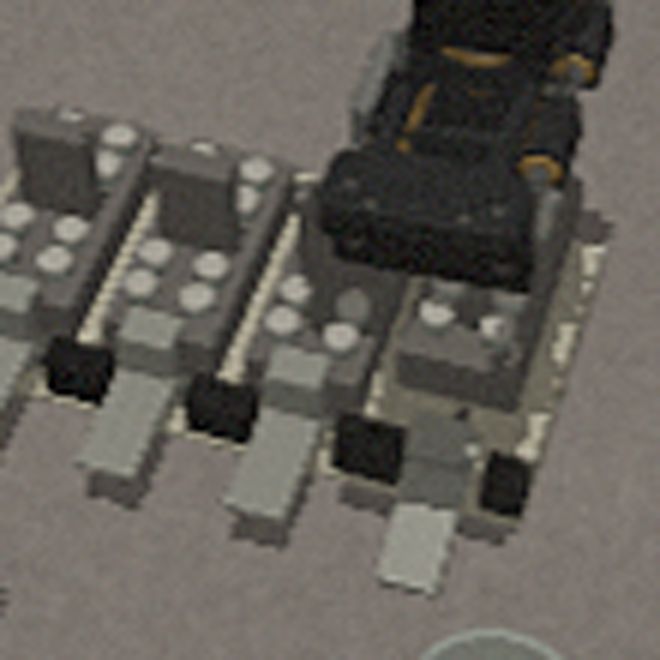

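Call:
drive_tool([
  [1,0.3,2.0,-0.15,0],
  [1,0,0,0,0],
  [1,0,0,0,0],
])

```text
time: 55.05
ee_pos: [0.5698, 0.0844, 0.1066]
tcp_rot: [-1.129, 1.317, -1.147]
ft_force: [0.0, -0.3, -2.7]
width: 0.157
```

```bash
python3 go.py 568 83.7 86 -2.4
```

```text
t 55.05 pos [0.5698 0.0844 0.1066] x [-0.049 -0.993 -0.108] y [-0.029  0.109 -0.994] z [ 0.998 -0.045 -0.035] F [ 0.  -0.3 -2.7] w 0.157 q [-0.28  0.28  0.18  1.79 -0.18  1.11 -0.07]
psi -2.6 delta tool cm [ 0.3   2.04 -0.11]
twist rad -0.004 delta after twist cm [ 0.08  2.06 -0.18]
```

Call:
drive_tool([
  [1,0.2,1.2,-0.2,0],
  [1,0,0,0,0],
  [1,0,0,0,0],
])

```text
time: 55.35
ee_pos: [0.5688, 0.084, 0.0962]
tcp_rot: [-1.126, 1.315, -1.148]
ft_force: [-0.3, 0.7, -2.3]
width: 0.158
```

```bash
python3 go.py 568 83.7 86 -2.4; python3 - <<'E'
from meas import *
grab("scene",35); s=manip.sense()["ee_pos"]
p=load("scene",35)[0]; crop(p,200,310,170,280,6,"s35")
E
```

```text
t 55.35 pos [0.5688 0.084  0.0962] x [-0.049 -0.993 -0.109] y [-0.026  0.11  -0.994] z [ 0.998 -0.045 -0.031] F [-0.3  0.7 -2.3] w 0.158 q [-0.28  0.28  0.18  1.8  -0.19  1.08 -0.06]
psi -2.61 delta tool cm [ 0.14  1.01 -0.04]
twist rad -0.004 delta after twist cm [ 0.03  1.02 -0.08]
```

View pics/s35.png

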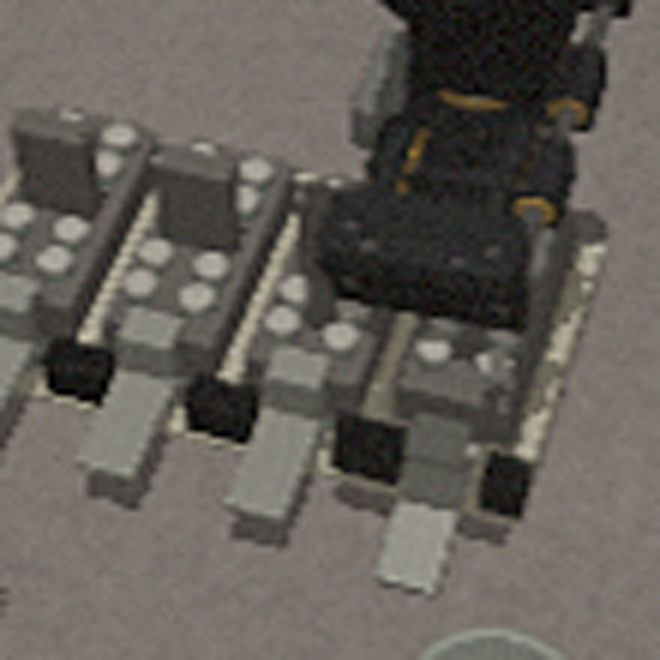

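Call:
drive_tool([
  [1,0.15,0.8,-0.05,0],
  [1,0.05,0.6,0,0],
])

```text
time: 55.6
ee_pos: [0.5682, 0.0849, 0.086]
tcp_rot: [-1.123, 1.315, -1.145]
ft_force: [-16.8, -4.3, 40.8]
width: 0.154
```

Call:
drive_tool([
  [1,0,0.4,0,0],
])

```text
time: 55.7
ee_pos: [0.5684, 0.0851, 0.0861]
tcp_rot: [-1.123, 1.315, -1.144]
ft_force: [-12.9, -4.5, 29.8]
width: 0.155
```

```bash
python3 go.py 568 83.7 86 -2.4; python3 - <<'E'
from meas import *
grab("scene",36); s=manip.sense()["ee_pos"]
p=load("scene",36)[0]; crop(p,200,310,170,280,6,"s36")
E
```

```text
t 55.7 pos [0.5684 0.0851 0.0861] x [-0.047 -0.992 -0.113] y [-0.025  0.114 -0.993] z [ 0.999 -0.044 -0.031] F [-12.9  -4.5  29.8] w 0.155 q [-0.28  0.29  0.18  1.81 -0.19  1.06 -0.06]
psi -2.54 delta tool cm [ 0.15 -0.01 -0.03]
twist rad -0.002 delta after twist cm [ 0.15  0.01 -0.03]
```

View pics/s36.png

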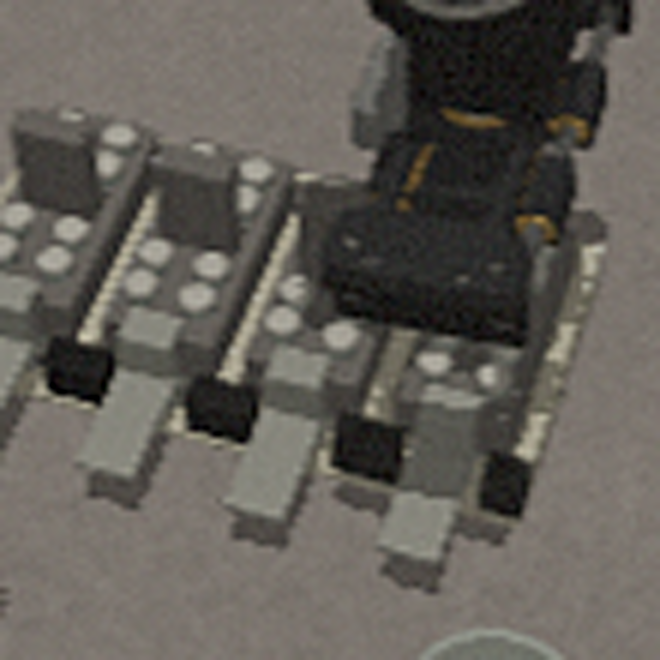

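Latch A has snapped shut. Release and lift.

Call:
drive_tool([
  [0.5,0,0,0,0],
  [0.5,0,0,0,0],
  [0.5,0,0,0,0],
  [0.5,0,0,0,0],
  [0.5,-0.3,-3,0,0],
  [0.5,-0.4,-4,0,0],
  [1,0,-4,0,0],
  [1,0,0,0,0],
])

```text
time: 56.55
ee_pos: [0.5717, 0.0792, 0.1979]
tcp_rot: [-1.124, 1.316, -1.145]
ft_force: [-0.2, -0.6, -0.0]
width: 0.393
```

```bash
python3 go.py 430 33 120 0; python3 - <<'E'
from meas import *
for n in("scene","top"): grab(n,37)
p=load("scene",37)[0]; cv2.imwrite("pics/s37.png",p[:,:,::-1])
P=cloud("scene",load("scene",37)[1])
for c in ((.562,-.051),(.559,-.117),(.567,.015),(.57,.081)):
    h=sel(P,c,.03,.08,.105); print("handle",rect(h),"top z",np.round(np.percentile(h[:,2],[50,80,95])*1000,1),len(h))
for c in((.547,.283),(.466,.285),(.384,.286)): axis(P,c,.045,.085)
C=both(0)
for n in C:
    h=sel(C[n],(.431,.034),.03,.047,.057); print("btn",n,mids(h),np.round(h[:,2].max()*1000,1),np.histogram(h[:,2]*1000,bins=range(47,58))[0])
E
```

```text
t 56.55 pos [0.5717 0.0792 0.1979] x [-0.048 -0.993 -0.112] y [-0.027  0.113 -0.993] z [ 0.998 -0.045 -0.032] F [-0.2 -0.6 -0. ] w 0.393 q [-0.28  0.2   0.19  1.69 -0.16  1.28 -0.09]
psi -2.56 delta tool cm [  6.13   7.59 -13.69]
twist rad -0.045 delta after twist cm [  4.62   7.79 -14.17]
handle (array([563.8, -51.9]), array([35.3, 14.5]), 85.4) top z [92.2 94.3 95.8] 99
handle (array([ 560. , -118.1]), array([36.4, 15.1]), 88.4) top z [91.8 94.  95.1] 99
handle (array([566.6,  12.8]), array([34.9, 15.8]), 89.6) top z [92.1 94.3 95.4] 102
handle (array([569.5,  79.5]), array([35.7, 17.6]), -84.0) top z [92.  94.  95.1] 102
axis [550.8 283.1] rms 1.0 254
axis [467.2 286.3] rms 1.2 130
axis [384.7 287.3] rms 0.9 100
btn top [426.3  35.5] 56.2 [ 9  6  6  6 15 13  7  4  3  1]
btn scene [433.1  32. ] 54.1 [ 5  4  7 17 19 10 16  1  0  0]
```

View pics/s37.png

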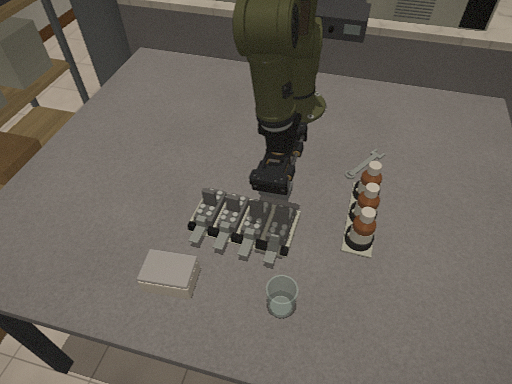

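All four trays sit at the same height, with handle tops at 94 mm. The three bottles are in their rings. Now the start button.

Call:
drive_tool([
  [1,1,0,-3,0],
  [1,1.5,0,-4,0],
  [1,1.5,0,-4,0],
  [1,0.5,0,-2,0],
  [1,0,0,0,0],
])

```text
time: 57.15
ee_pos: [0.4277, 0.0403, 0.1829]
tcp_rot: [-1.145, 1.33, -1.135]
ft_force: [1.4, 0.6, 0.4]
width: 0.011
```

```bash
python3 go.py 430.5 33.8 90 -2.5
```

```text
t 57.15 pos [0.4277 0.0403 0.1829] x [-0.047 -0.993 -0.107] y [-0.05   0.11  -0.993] z [ 0.998 -0.041 -0.055] F [1.4 0.6 0.4] w 0.011 q [-0.27 -0.08  0.2   2.01 -0.1   1.26 -0.08]
psi -2.35 delta tool cm [1.63 9.14 0.82]
twist rad 0.003 delta after twist cm [0.64 9.29 0.31]
```

Call:
drive_tool([
  [1,0.9,3.5,0.4,0],
  [1,0.6,3.5,0.3,0],
  [1,0,0,0,0],
  [1,0,0,0,0],
])

```text
time: 57.55
ee_pos: [0.4316, 0.0339, 0.1076]
tcp_rot: [-1.146, 1.329, -1.134]
ft_force: [0.6, 0.1, 1.0]
width: 0.003
```

```bash
python3 go.py 430.5 33.8 80 -2.5; python3 - <<'E'
from meas import *
grab("scene",38)
p=load("scene",38)[0]; crop(p,220,330,130,240,6,"s38")
E
```

```text
t 57.55 pos [0.4316 0.0339 0.1076] x [-0.045 -0.993 -0.107] y [-0.051  0.109 -0.993] z [ 0.998 -0.04  -0.055] F [0.6 0.1 1. ] w 0.003 q [-0.26  0.    0.21  2.09 -0.13  1.09 -0.03]
psi -2.28 delta tool cm [0.31 2.75 0.04]
twist rad 0.004 delta after twist cm [ 0.01  2.76 -0.11]
```

View pics/s38.png

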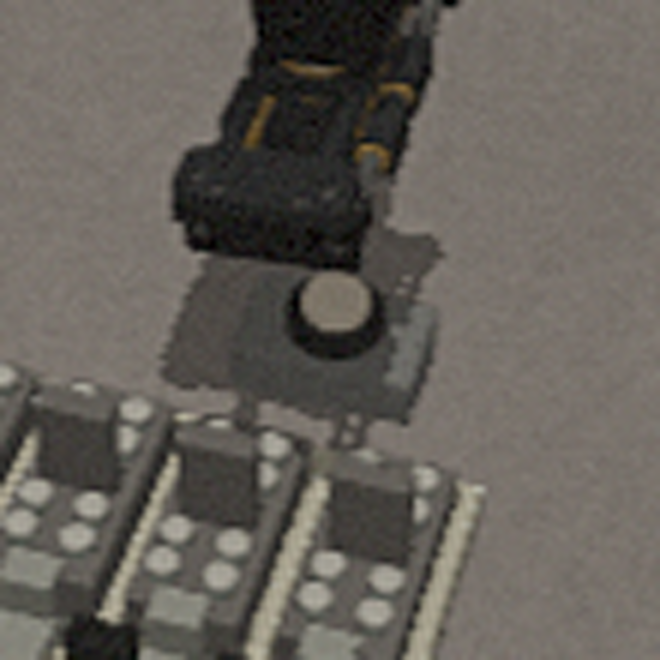

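Call:
drive_tool([
  [1,0.3,2.5,0.1,0],
  [1,0,0,0,0],
])

```text
time: 57.8
ee_pos: [0.4336, 0.0344, 0.0846]
tcp_rot: [-1.144, 1.325, -1.134]
ft_force: [-0.2, -0.4, -0.4]
width: 0.005
```

```bash
python3 go.py 430.5 33.8 60 -2.5
```

```text
t 57.8 pos [0.4336 0.0344 0.0846] x [-0.044 -0.993 -0.108] y [-0.047  0.11  -0.993] z [ 0.998 -0.038 -0.052] F [-0.2 -0.4 -0.4] w 0.005 q [-0.26  0.04  0.21  2.11 -0.14  1.04 -0.01]
psi -2.21 delta tool cm [ 0.34  2.45 -0.18]
twist rad 0.005 delta after twist cm [ 0.08  2.46 -0.31]
```

Call:
drive_tool([
  [1,0.25,1.8,-0.25,0],
  [1,0.05,0.6,-0.1,0],
  [1,0,0.5,0,0],
])

```text
time: 58.1
ee_pos: [0.4336, 0.0354, 0.061]
tcp_rot: [-1.137, 1.319, -1.137]
ft_force: [-1.7, -3.1, 9.4]
width: 0.006
```

```bash
python3 go.py 430.5 33.8 60 -2.5
```

```text
t 58.1 pos [0.4336 0.0354 0.061 ] x [-0.042 -0.993 -0.109] y [-0.039  0.111 -0.993] z [ 0.998 -0.038 -0.043] F [-1.7 -3.1  9.4] w 0.006 q [-0.26  0.06  0.21  2.14 -0.15  0.98  0.  ]
psi -2.18 delta tool cm [ 0.18  0.09 -0.3 ]
twist rad 0.006 delta after twist cm [ 0.17  0.1  -0.3 ]
```

Call:
drive_tool([
  [1,0,0.7,-0.1,0],
  [1,0,0.7,0,0],
])

```text
time: 58.3
ee_pos: [0.4342, 0.0354, 0.0595]
tcp_rot: [-1.138, 1.322, -1.134]
ft_force: [-26.0, -8.9, 65.8]
width: 0.007
```

```bash
python3 go.py 430.5 33.8 60 -2.5; python3 - <<'E'
from meas import *
grab("scene",39)
p=load("scene",39)[0]; crop(p,220,330,130,240,6,"s39")
E
```

```text
t 58.3 pos [0.4342 0.0354 0.0595] x [-0.042 -0.993 -0.111] y [-0.041  0.113 -0.993] z [ 0.998 -0.038 -0.046] F [-26.   -8.9  65.8] w 0.007 q [-0.26  0.07  0.21  2.14 -0.16  0.98  0.01]
psi -2.15 delta tool cm [ 0.17 -0.06 -0.36]
twist rad 0.006 delta after twist cm [ 0.18 -0.05 -0.36]
```

View pics/s39.png

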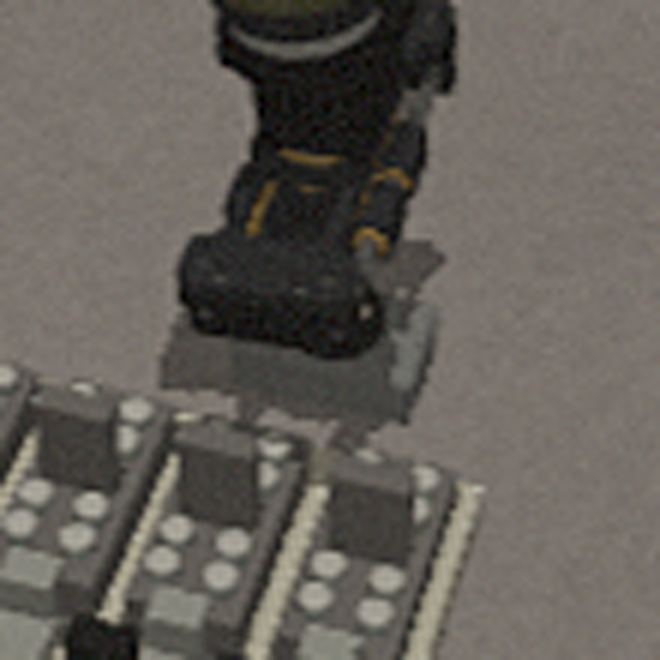

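The button bottomed out firmly, with the fingertips about 6 mm below the button's rest height and 66 N on the wrist. Lift off and make the last check.

Call:
drive_tool([
  [1,0,-3,0,0],
  [1,0,-4,0,0],
  [1,0,-4,0,0],
  [1,-1,-3,-2,0],
  [1,0,-2,0,0],
  [1,0,0,0,0],
  [1,0,0,0,0],
])

```text
time: 59.05
ee_pos: [0.4257, 0.0282, 0.2393]
tcp_rot: [-1.12, 1.31, -1.14]
ft_force: [-0.3, -0.3, 0.4]
width: 0.008
```

```bash
python3 - <<'E'
from meas import *
st()
for n in("scene","top"): grab(n,40)
p=load("scene",40)[0]; crop(p,180,410,120,290,3.4,"s40")
P=cloud("scene",load("scene",40)[1])
for c in ((.562,-.051),(.559,-.117),(.567,.015),(.57,.081)):
    h=sel(P,c,.03,.08,.105); print("handle",rect(h)[0],"top z",np.round(np.percentile(h[:,2],[50,80,95])*1000,1),len(h))
for c in((.55,.282),(.468,.284),(.386,.285)):
    h=sel(P,c,.03,.12,.135); print("cap",mids(h),np.round(np.median(h[:,2])*1000,1),len(h))
h=sel(P,(.433,.033),.03,.045,.06); print("btn top z",np.round(np.percentile(h[:,2],[50,90])*1000,1),len(h))
P0=cloud("scene",load("scene",0)[1])
h=sel(P0,(.433,.033),.03,.045,.06); print("btn before",np.round(np.percentile(h[:,2],[50,90])*1000,1),len(h))
# tab heights: all latches
for k,y in enumerate((-.120,-.054,.012,.078)):
    x=.668+.042*(y+.05)
    for n,Q in(("now",P),("start",P0)):
        h=sel(Q,(x+.002,y),.012,.0,.045); print("tab",y,n,np.round(np.median(h[:,2])*1000,1),len(h))
E
```

```text
t 59.05 pos [0.4257 0.0282 0.2393] x [-0.042 -0.992 -0.116] y [-0.022  0.117 -0.993] z [ 0.999 -0.039 -0.027] F [-0.3 -0.3  0.4] w 0.008 q [-0.26 -0.15  0.21  1.96 -0.09  1.35 -0.08]
handle [563.9 -51.7] top z [92.1 94.1 96.1] 97
handle [ 560.2 -117.6] top z [91.9 93.8 94.9] 98
handle [568.4  12.6] top z [92.  94.  95.2] 104
handle [568.7  79.6] top z [92.1 93.7 94.9] 105
cap [551.4 282.9] 127.2 147
cap [467.2 286.1] 126.9 129
cap [387.3 287.2] 127.1 117
btn top z [50.9 52.4] 86
btn before [51.2 53.5] 86
tab -0.12 now 27.0 77
tab -0.12 start 26.8 79
tab -0.054 now 27.0 81
tab -0.054 start 26.8 79
tab 0.012 now 27.1 81
tab 0.012 start 26.9 86
tab 0.078 now 27.3 88
tab 0.078 start 27.2 88
```

View pics/s40.png

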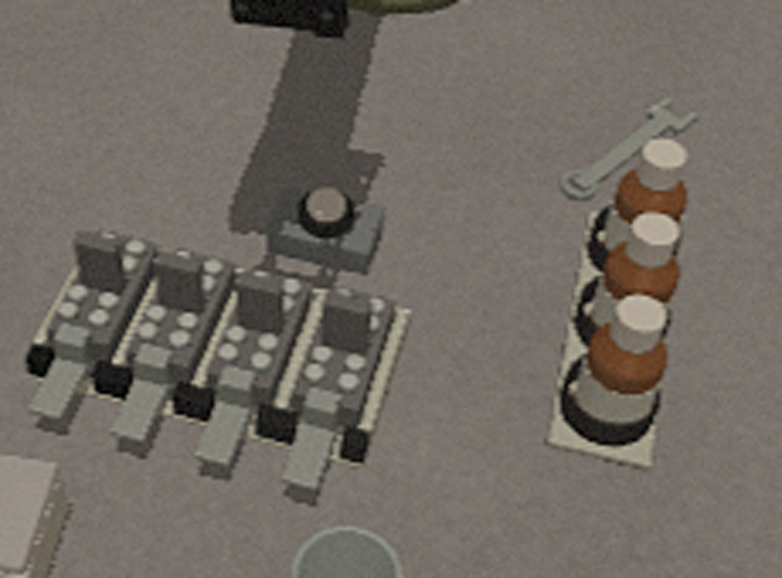

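All four latch tabs are back at their shut height of 27 mm. The tray handles are at 94 mm, the caps at 127–128 mm and the button is up. The arm is clear, so I'm handing in.

```bash
python3 -c "
from rig import workorder
print(workorder.hand_in())"
```

```text
the job is handed in; nothing more can be done
None
```

The sampler is loaded and the job is handed in at about 59 s. All three bottles stand in their own rings, and all three loose trays, including the one knocked aside mid-run, are latched in the empty bays. After that I pressed the start button fully down and let it go.

**Last checks:**
- **Trays:** all four handle tops, including the old tray's, read 94 mm, so the new trays are as deep as the old one. The four latch tabs read about 27 mm, the same as at the start when they were shut.
- **Bottles:** the cap tops read 127 mm, within about 1 mm of a bottle standing on the plate (128 mm). They look upright in the last picture.
- **Button:** the force peaked at 66 N at the bottom, with the fingertips about 6 mm below the button's rest height. The button has sprung back, reading 51 mm both before and after.
- **Bystanders:** I moved none of them, and the spanner, beaker and tip box look unmoved in the later pictures. I did not measure them again.

**Things that disagreed or were rough:**
- **Cameras:** the two cameras disagreed by 3–4 mm. I settled it by comparing against the gripper's position at the grasps.
- **Tool tilt:** the tool tilted by up to about 8° during the run. I partly corrected it at the reach limit and against the bench, so the trays went in with a slight tilt before I pressed them home.
- **Press forces:** the latch tab presses peaked at 35–52 N at the wrist, and the tray and button presses at 39–66 N. That is under the 120 N wrist limit, and the contact was through the fingers or a held tray, not the gripper body.

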